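Scrape the packing slab's joint, put the scraper away and lay a pinwheel of kit cartons

ROBOT

A 7-joint arm with a two-finger parallel gripper is mounted at the origin on the work surface. World frame = base frame: x ahead of the robot, y to its left, z up, the work surface at z = 0. Lengths are in m, angles in rad, forces in N, time in s.
With the tool pointing down it reaches from about 0.425 to 0.8 m from the base axis. Payload 8.3 kg.
Tool frame: the origin (TCP) lies between the finger pads; the fingertips stand 25 mm ahead of it and the grasp point (between the pads) lies 6 mm ahead of it; z points along the fingers, y is the line along which they close (so a half turn about z gives the same grasp; the last joint's range is limited). The gripper opens to 85 mm and grips with 20 to 120 N. Pads are 22 mm wide; open, the fingers measure 114 mm over their backs; the gripper's body (76 mm by 85 mm) begins 54 mm behind the grasp point. The pads swing forward as they close: fully open they stand 13 mm farther back than shut.
Start: joints at [-1.384, 0.383, 0.016, 1.37, -0.006, 1.388, -0.046], TCP at [0.154, 0.606, 0.256] pointing down, gripper open.
Joint ranges: [-2.95, 2.95], [-0.25, 2.06], [-1.52, 1.56], [0.18, 2.33], [-1.44, 4.58], [0.02, 2.06], [-3.01, 3.01]. Speed limits (rad/s): [2.39, 2.39, 3.01, 3.01, 3.14, 3.14, 3.14].

INTERFACE

Orientations are given as a rotation vector (axis times angle).
In Python, from plant import observe, snapshot, finish_job gives the robot as it stands.
- The arm moves only by the tool jog_arm, never from a script. Its argument "moves" is a list of rows, each an object of numbers: "grip": the finger opening in mm, from 0 to 85.4; "x", "y", "z": the shift along the tool's x, y, z each as a share of 20 mm, from -1 to 1; "wx", "wy", "wz": the turn, a rotation vector about the tool's x, y, z each as a share of 0.1 rad, from -1 to 1. In form: [{"grip": .., "x": .., "y": .., "z": .., "wx": .., "wy": .., "wz": ..}, ...]. A call has 1 to 8 rows; each row shifts and turns the commanded pose from where the row before left it, along the tool's axes as they then stand; what a row does not reach is not made up. A row lasts 1/12 s, in which the tool goes at most 41.7 mm and 7.16 degrees, less where a joint would pass 70% of its speed; a pose out of reach is approached as far as the arm can. A call with a number of a shift or a turn outside -1 to 1 is refused whole. A call with a gripper value outside its range is refused whole. The fingers move at their own pace and stop on an object; "squeeze" is the grip in N (left out, the last holds). Time passes only in rows, so rows that do not move let the fingers close. It gives the time, the measured TCP pose, the force, the opening and the grip force at its end, in the units of the state.
- observe(): the state, without advancing time (a new reading comes with each control period).
- snapshot(name): name is "scene" or "top" or "wrist"; returns a dict with "img" (384x512x3 uint8, red, green, blue), "range_z" (384x512 float32, m along the optical axis (not along the pixel's ray), 0 where there is no reading), "vfov" (degrees; the focal length in pixels is half the picture's height over the tangent of half this angle, whatever the lens; pixels are square), "cx", "cy" (the principal point, pixels), "R" (3x3) and "t" (3): a world point X has camera coordinates R X + t; the wrist camera has in their place "tool_from_camera" (4x4, takes a point from camera to tool coordinates, whose origin is the TCP and whose axes are the flange's). Camera axes: x right, y down, z forward; pixel columns grow to the right and rows downward; lengths in m; the calibration is good to about 2 mm. A picture is of the moment at which its call begins: read the wrist's pose just before it.
- finish_job(): hands the job in; it is judged then, once.
The state is a dict: "t": time; "q": joint angles; "joint_velocities": joint speeds; "joint_efforts": joint torques, N m; "eef_pos": TCP position; "tool_rot": TCP orientation; "ft_force": force on the tool from outside, world axes, zero at the start; "wrist_torque": the same for the moment, N m; "finger_gap": opening from 0.0 (shut) to 1.0 (fully open); "gripper_force": force on a finger pad.
Only numpy, scipy, OpenCV 4.12 (cv2) and the standard library are available. Lean on these libraries where they do the work, as an engineer would, in place of code of your own. Each camera call takes 0.05 s, during which the arm holds its last target. There are 200 camera calls.

TASK

Get the packing slab on the lab bench ready and load it: take the scraper from its stand and draw the middle of its edge slowly (about 3 cm a second) along the slab's dark joint, from the end nearest the robot to the far end, keeping it down on the joint and centred on it all the way; then slide the scraper edgewise into the slotted holder, fully home. Then lay every carton there is (three or four) flat and neatly inside a printed outline of the slab's pinwheel, one carton to an outline, any of the outlines, and leave the wash bottle, the jar and the tip box where they stand.

Things in the scene. Friction and masses are not known exactly. Their poses are not given: they have to be found in the camera images.
- slab: fixed white slab, 200 x 200 x 20 mm, of two boards; their dark flush joint (176 mm long, 6 wide) runs along its x axis through the middle. Four grey outlines, 118 x 58 mm, printed on top form a pinwheel round an empty 60 mm square. Origin: centre of the underside (bench, z = 0); x away from the robot, y to the left (turned up to 0.25 rad)
- place_1 (a point): centre of a printed outline on the slab's top, at (-30, -60) mm in the slab's frame; its long side runs along the slab's x (right side, its free end at the near right corner). Its orientation reads as the slab's
- place_2 (a point): centre of a printed outline on the slab's top, at (60, -30) mm in the slab's frame; its long side runs along the slab's y (far side). Its orientation reads as the slab's
- place_3 (a point): centre of a printed outline on the slab's top, at (30, 60) mm in the slab's frame; its long side runs along the slab's x (left side). Its orientation reads as the slab's
- place_4 (a point): centre of a printed outline on the slab's top, at (-60, 30) mm in the slab's frame; its long side runs along the slab's y (near side). Its orientation reads as the slab's
- seam_1 (a point): point on the dark joint, on the slab's top, -78 mm along the slab's x from its centre (start, the end nearest the robot)
- seam_2 (a point): point on the dark joint, on the slab's top, -52 mm along the slab's x from its centre
- seam_3 (a point): point on the dark joint, on the slab's top, -26 mm along the slab's x from its centre
- seam_4 (a point): point on the dark joint, on the slab's top, 0 mm along the slab's x from its centre
- seam_5 (a point): point on the dark joint, on the slab's top, 26 mm along the slab's x from its centre
- seam_6 (a point): point on the dark joint, on the slab's top, 52 mm along the slab's x from its centre
- seam_7 (a point): point on the dark joint, on the slab's top, 78 mm along the slab's x from its centre (the far end)
- carton_1: loose brown carton, 116 mm long (its x), 56 wide (y), 50 high, about 0.16 kg, lying flat; may be absent. All are alike: any may go in any outline, either way round. Origin: centre of its underside. In the pinwheel, grip it across its width 30 mm from its centre, where the empty middle square leaves room for the finger
- carton_2: loose brown carton, 116 mm long (its x), 56 wide (y), 50 high, about 0.16 kg, lying flat; may be absent. All are alike: any may go in any outline, either way round. Origin: centre of its underside. In the pinwheel, grip it across its width 30 mm from its centre, where the empty middle square leaves room for the finger
- carton_3: loose brown carton, 116 mm long (its x), 56 wide (y), 50 high, about 0.16 kg, lying flat; may be absent. All are alike: any may go in any outline, either way round. Origin: centre of its underside. In the pinwheel, grip it across its width 30 mm from its centre, where the empty middle square leaves room for the finger
- carton_4: loose brown carton, 116 mm long (its x), 56 wide (y), 50 high, about 0.16 kg, lying flat; may be absent. All are alike: any may go in any outline, either way round. Origin: centre of its underside. In the pinwheel, grip it across its width 30 mm from its centre, where the empty middle square leaves room for the finger
- scraper: loose flat scraper standing upright on its edge in the stand: steel blade 110 mm long (its x), 4 thick (y), 82 high, a black handle bar along its top, 110 long, 22 thick, from 80 to 108 mm above the edge. 0.2 kg. Origin: middle of the bottom edge, z towards the handle. Grip the handle from above across its thickness, 94 mm above the edge
- stand: fixed low grey stand, base 140 x 70 mm (x, y), 8 mm thick, with two pairs of posts up to 50 mm, 90 mm apart, that hold the scraper loosely upright, its edge on the base; gap between posts 8 mm; the scraper lifts out upward. Origin: centre of the underside; the scraper lies along x. Its x lies about along the robot's y
- holder: fixed metal holder, base 150 x 60 mm (x, y); one slot along its x axis, 118 mm long, 8 wide, open upward between flared lips (about 24 mm apart at the top, 67 mm above the bench); slot floor 10 mm above the bench: a scraper fully home has its edge there. Origin: centre of the underside, under the slot's middle. Its x lies about along the robot's y
- wash_bottle: bystander: white bottle, 60 mm across, 160 mm high; origin centre of its underside
- reagent_jar: bystander: amber jar, 72 mm across, 100 mm high; origin centre of its underside
- tip_box: bystander: closed box of pipette tips, 100 x 130 x 70 mm; origin centre of its underside

How it is judged:
By the outcome, as a careful person would: the job done as asked, in the order asked, and still so for the second after the job is handed in, with the robot touching nothing.
Of carton_1, carton_2, carton_3, carton_4 only 3 to 4 are there at a start; the rules pass over those that are not, and their reading is None.
At some moment in a run one of carton_1, carton_2, carton_3, carton_4 may be knocked a few centimetres aside while the robot is not near it.
It also fails if it takes over 210 s, if anything falls off the work surface, if the arm or the gripper's body presses on something with over 40 N, if the wrist force passes 120 N, or if a joint passes its speed limit or range.

## Working session

There is one attempt and no reset: what is moved stays moved. The work goes in short steps, Python scripts to look and compute and a tool call to move; the robot and the scene stay as the last step left them, time stands still between calls to the robot, and variables do not carry over. Pictures are saved under pics/ and viewed, at most 14 in all, crops included, and the job is handed in when it is done.

Besides the shell and the picture viewer there is one more tool, called as name([rows], argument=value, ...), one row to a line, values as JSON. jog_arm: Moves the arm, as the interface text tells. Shift numbers are shares of 20 mm and turn numbers shares of 0.1 rad, none past 1 either way. Its arguments: {"type":"object","properties":{"moves":{"type":"array"},"squeeze":{"type":"number"}},"required":["moves"]}

```bash
ls; mkdir -p pics; cat > h.py <<'E'
import numpy as np,cv2
from plant import observe,snapshot,finish_job
from scipy.spatial.transform import Rotation as Ro
def save(n,s):cv2.imwrite('pics/'+n+'.png',s['img'][:,:,::-1])
def cloud(s,pose=None):
    f=192/np.tan(np.radians(s['vfov'])/2)
    v,u=np.mgrid[:384,:512];z=s['range_z']
    P=np.stack([(u-s['cx'])*z/f,(v-s['cy'])*z/f,z],-1)
    if 'R' in s: W=(P-s['t'])@s['R']
    else:
        T=np.array(s['tool_from_camera']);p,r=pose
        W=(P@T[:3,:3].T+T[:3,3])@Ro.from_rotvec(r).as_matrix().T+p
    W[z==0]=np.nan
    return W
E
python3 - <<'E'
from h import *
o=observe();print(o)
for n in['scene','top']:
    s=snapshot(n);save(n,s);np.save(n+'.npy',cloud(s));print(s['vfov'],s['cx'],s['cy'],s['R'],s['t'])
E
```

```text
pics
{'t': 0.0, 'q': array([-1.38386986,  0.38426635,  0.01636792,  1.3711508 , -0.0062877 ,
        1.38819153, -0.04649814]), 'joint_velocities': array([ 3.08947617e-03, -6.63897711e-05,  5.46380449e-04,  1.44296201e-03,
        2.38444833e-04,  1.16189878e-03,  1.64349025e-03]), 'joint_efforts': array([ 1.77604916e-04, -6.27598500e+01,  8.44595321e-01, -3.71829414e+01,
        1.64915289e-02,  1.45018782e-02,  2.31120765e-05]), 'eef_pos': array([0.15437607, 0.60517058, 0.25526272]), 'tool_rot': array([-3.91267272e-01, -3.11693037e+00,  3.07288615e-03]), 'ft_force': array([0.05910742, 0.10616118, 0.23094258]), 'wrist_torque': array([-0.02160168,  0.0403206 , -0.00329076]), 'gripper_force': 0.0, 'finger_gap': 0.9958612479467852}
48.29715328077515 259.4702377036207 190.64169840008796 [[ 0.69568704  0.71822323 -0.01322621]
 [ 0.4746383  -0.47340978 -0.74202538]
 [-0.53920129  0.50993977 -0.6702413 ]] [-0.44110854 -0.20163559  1.81550557]
52.38567408629153 252.4242591400197 194.84847063336326 [[ 0.01269764 -0.99990364  0.00561019]
 [-0.99723962 -0.0130739  -0.07309047]
 [ 0.07315677 -0.00466663 -0.99730954]] [0.05405639 0.57666892 1.27142866]
```

View pics/top.png

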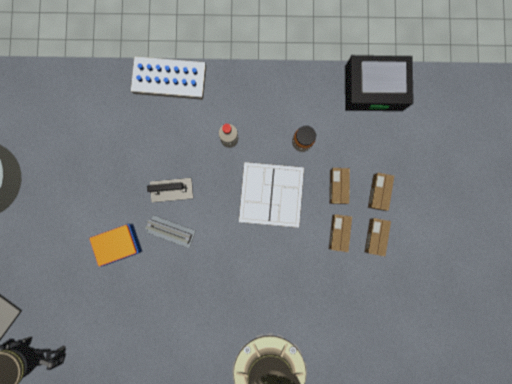

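View pics/scene.png

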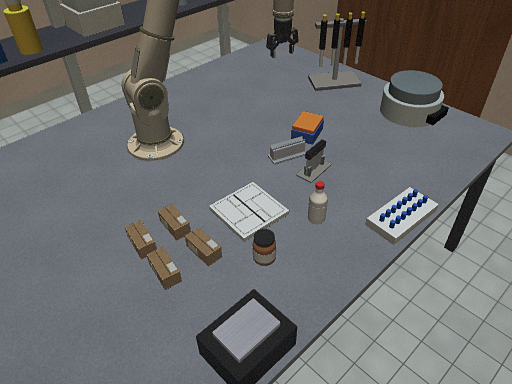

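Top view: stand and scraper at (170,189), holder (170,231), slab (272,195) with its joint from about (275,167) to (270,222). There are four cartons, near (340,186), (381,191), (340,233) and (378,237). The wash bottle is at (228,134), the jar at (305,138) and the orange tip box at (115,245).

```bash
cat >> h.py <<'E'
def rect(P):
    (c,s,a)=cv2.minAreaRect((P[:,:2]*1000).astype(np.float32))
    if s[0]<s[1]: s=s[::-1];a+=90
    a=(a+90)%180-90
    return np.round(c,1),np.round(s,1),round(np.radians(a),3)
def blobs(W,lo,hi,mn=20,color=None):
    m=((W[...,2]>lo)&(W[...,2]<hi)).astype(np.uint8)
    if color is not None:m&=color.astype(np.uint8)
    n,l,st,ce=cv2.connectedComponentsWithStats(m)
    for i in range(1,n):
        if st[i,4]>=mn:
            P=W[l==i];print(np.round(ce[i]),st[i,4],*rect(P),'z',np.round(np.median(P[:,2]),4))
E
python3 - <<'E'
from h import *
W=np.load('top.npy')
for lo,hi in[(.012,.03),(.04,.06),(.06,.075),(.085,.13),(.14,.2)]:print(lo,hi);blobs(W,lo,hi)
for u,v in[(275,167),(270,222),(220,300)]:print(W[v,u])
E
```

```text
0.012 0.03
[361.  99.] 142 [ 898.4 -311.6] [244.9 117.1] 0.921 z 0.022
[167.  95.] 115 [910.9 351.5] [233.7   7.3] 1.52 z 0.0215
[297. 147.] 20 [739.3 -88.4] [57.5 14.4] 0.994 z 0.0214
[ 12. 181.] 205 [625.6 869.7] [218.2  62.8] 0.049 z 0.0211
[271. 194.] 3589 [580.5  -0.8] [200.2 200.1] 1.493 z 0.0189
[330. 183.] 47 [ 612.  -196.5] [112.8   2.3] -0.009 z 0.0201
[371. 196.] 41 [ 577.3 -332.1] [75.3  5. ] -0.153 z 0.0234
[368. 234.] 65 [ 448.8 -321.6] [112.8   3.7] -0.166 z 0.0216
[134. 232.] 30 [448.6 448.2] [56.1  2.4] 0.376 z 0.0208
[  6. 315.] 458 [170.7 842.6] [134.8  63.8] 0.046 z 0.0186
[266. 358.] 835 [44.6  1.3] [230.2 141.4] -1.513 z 0.0152
[297. 362.] 25 [ 38.2 -90.6] [26.6 15.9] 0.657 z 0.0133
0.04 0.06
[368.  98.] 171 [ 902.1 -309. ] [251.5 123.7] 0.898 z 0.0507
[141.  67.] 25 [996.  437.1] [18.3 14.1] -0.122 z 0.0535
[150.  67.] 30 [994.4 407.4] [18.1 13.5] 0.152 z 0.0547
[159.  68.] 24 [991.6 377.7] [15.2 14.3] 0.735 z 0.0565
[167.  68.] 22 [989.8 347.5] [14.7 13.6] -0.372 z 0.0564
[177.  69.] 22 [988.  318.2] [15.8 14.1] -0.195 z 0.0547
[185.  70.] 21 [990.9 290.2] [24
[... 1511 characters left out ...]
 [114.5  31.8] -1.245 z 0.0672
0.085 0.13
[382.  79.] 2906 [ 950.7 -348.6] [200.6 160.2] -1.559 z 0.0944
[228. 134.] 201 [764.5 141.5] [57.4 53.1] -1.488 z 0.1077
[306. 135.] 321 [ 762.4 -104.2] [60.5 60.2] 1.119 z 0.0988
[  2. 174.] 161 [626.8 846.4] [119.8  19. ] 0.045 z 0.0959
[165. 187.] 281 [591.8 332.1] [108.1  22.4] -1.473 z 0.1141
[268. 365.] 203 [48.7  6.1] [125.3  42.7] -1.429 z 0.1051
0.14 0.2
[227. 128.] 75 [766.6 142.6] [26.2 25.7] -0.402 z 0.1589
[276. 371.] 302 [ 65.7 -12.5] [123.6   8.3] 1.382 z 0.1744
[252. 379.] 25 [34.  58.9] [28.5  2.2] -0.522 z 0.157
[ 0.67031546 -0.01267673  0.01793075]
[0.48699229 0.00232683 0.01864164]
[ 2.28337345e-01  1.63915970e-01 -1.50944317e-05]
```

```bash
cat >> h.py <<'E'
def down(yaw): # tool z down, tool x at heading yaw
    c,s=np.cos(yaw),np.sin(yaw); return Ro.from_matrix(np.array([[c,s,0],[s,-c,0],[0,0,-1.]]))
def state():
    o=observe();R=Ro.from_rotvec(o['tool_rot']);X=R.as_matrix()[:,0]
    print('t %.2f'%o['t'],'p',np.round(o['eef_pos']*1000,1),'yaw %.4f'%np.arctan2(X[1],X[0]),'F',np.round(o['ft_force'],1),'gap %.1f'%(o['finger_gap']*85.4),'q1,7',o['q'][[0,6]].round(2))
    return o,R
def go(x,y,z,yaw): # mm, rad: turn first, then shifts in the turned frame
    o,R=state();T=down(yaw);w=(R.inv()*T).as_rotvec()
    d=T.as_matrix().T@(np.array([x,y,z])-o['eef_pos']*1000)
    print('turn/0.1',np.round(w/.1,2),' shift/20mm',np.round(d/20,3))
E
python3 -c "
from h import *
go(540,332,280,1.669)"
```

```text
t 0.10 p [154.4 605.2 255.4] yaw 2.8919 F [-0.3  0.9  0.1] gap 85.4 q1,7 [-1.38 -0.05]
turn/0.1 [-2.000e-02  1.000e-02  1.223e+01]  shift/20mm [-15.486  17.85   -1.232]
```

jog_arm([
  {"wz": 0.94},
  {"wz": 0.94},
  {"wz": 0.94},
  {"wz": 0.94},
  {"wz": 0.94},
  {"wz": 0.94},
  {"wz": 0.94},
  {"wz": 0.94},
])

```text
invalid input
```

jog_arm([
  {"wz": 0.94},
  {"wz": 0.94},
  {"wz": 0.94},
  {"wz": 0.94},
  {"wz": 0.95},
  {"x": -0.4, "y": 0.4},
  {"x": -0.86, "y": 0.99, "z": -0.07},
  {"x": -0.86, "y": 0.99, "z": -0.07},
])

```text
invalid input
```

jog_arm([
  {"x": -0.86, "y": 0.99, "z": -0.07},
  {"x": -0.86, "y": 0.99, "z": -0.07},
  {"x": -0.86, "y": 0.99, "z": -0.07},
  {"x": -0.86, "y": 0.99, "z": -0.07},
  {"x": -0.86, "y": 0.99, "z": -0.07},
  {"x": -0.86, "y": 0.99, "z": -0.07},
  {"x": -0.86, "y": 0.99, "z": -0.07},
  {"x": -0.86, "y": 0.99, "z": -0.07},
])

```text
invalid input
```

jog_arm([
  {"x": -0.86, "y": 0.99, "z": -0.07},
  {"x": -0.86, "y": 0.99, "z": -0.07},
  {"x": -0.86, "y": 0.99, "z": -0.07},
  {"x": -0.86, "y": 0.99, "z": -0.07},
  {"x": -0.86, "y": 0.99, "z": -0.07},
  {"x": -0.86, "y": 0.99, "z": -0.07},
  {"x": -0.86, "y": 0.99, "z": -0.07},
  {"x": -0.4, "y": 0.4},
])

```text
invalid input
```

```bash
python3 - <<'E'
from h import *
o,R=state();s=snapshot('wrist');save('w1',s);W=cloud(s,(o['eef_pos'],o['tool_rot']));np.save('w1.npy',W)
print(s['tool_from_camera'],s['vfov'])
blobs(W,.1,.125);blobs(W,.06,.08);blobs(W,.004,.012,100)
go(592,332,180,1.669)
E
```

```text
t 0.10 p [154.4 605.2 255.4] yaw 2.8919 F [-0.3  0.9  0.1] gap 85.4 q1,7 [-1.38 -0.05]
[[ 1.28678474e-04 -9.59762934e-01 -2.80811492e-01  7.10014928e-02]
 [ 9.99999845e-01 -2.85840380e-05  5.55932926e-04  1.47144621e-03]
 [-5.41590543e-04 -2.80811520e-01  9.59762781e-01 -1.16726175e-01]
 [ 0.00000000e+00  0.00000000e+00  0.00000000e+00  1.00000000e+00]] 67.54368721221132
[247. 326.] 61 [348.1 546.9] [20.9  9. ] 0.966 z 0.0641
[452.  95.] 471 [133.6 852.3] [138.2   5.7] -0.569 z 0.008
[229. 313.] 308 [364.4 504. ] [146.1  60.3] 1.442 z 0.0078
[ 99. 367.] 137 [410.6 281.2] [22.9 17.2] 1.23 z 0.0086
t 0.15 p [154.4 605.3 255.5] yaw 2.8918 F [-0.3 -0.3  0.5] gap 85.6 q1,7 [-1.38 -0.05]
turn/0.1 [-1.000e-02  1.000e-02  1.223e+01]  shift/20mm [-15.743  20.434   3.775]
```

View pics/w1.png

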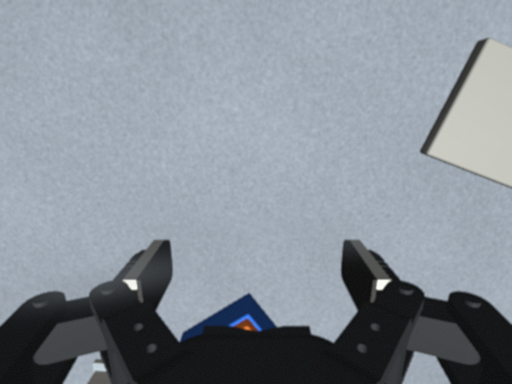

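The wrist view shows the fingers at the bottom, with image-up along tool +x. The moves were refused, probably because each row needs every key.

jog_arm([
  {"grip": 85, "x": 0, "y": 0, "z": 0, "wx": 0, "wy": 0, "wz": 0.94},
  {"grip": 85, "x": 0, "y": 0, "z": 0, "wx": 0, "wy": 0, "wz": 0.94},
  {"grip": 85, "x": 0, "y": 0, "z": 0, "wx": 0, "wy": 0, "wz": 0.94},
  {"grip": 85, "x": 0, "y": 0, "z": 0, "wx": 0, "wy": 0, "wz": 0.94},
  {"grip": 85, "x": 0, "y": 0, "z": 0, "wx": 0, "wy": 0, "wz": 0.94},
  {"grip": 85, "x": 0, "y": 0, "z": 0, "wx": 0, "wy": 0, "wz": 0.94},
  {"grip": 85, "x": 0, "y": 0, "z": 0, "wx": 0, "wy": 0, "wz": 0.94},
  {"grip": 85, "x": 0, "y": 0, "z": 0, "wx": 0, "wy": 0, "wz": 0.94},
], squeeze=40)

```text
t: 0.82
eef_pos: [0.1544, 0.6054, 0.2559]
tool_rot: [1.515, 2.752, -0.001]
ft_force: [0.3, -0.5, 0.3]
finger_gap: 0.999
gripper_force: 0.0
```

jog_arm([
  {"grip": 85, "x": 0, "y": 0, "z": 0, "wx": 0, "wy": 0, "wz": 0.94},
  {"grip": 85, "x": 0, "y": 0, "z": 0, "wx": 0, "wy": 0, "wz": 0.94},
  {"grip": 85, "x": 0, "y": 0, "z": 0, "wx": 0, "wy": 0, "wz": 0.94},
  {"grip": 85, "x": 0, "y": 0, "z": 0, "wx": 0, "wy": 0, "wz": 0.94},
  {"grip": 85, "x": 0, "y": 0, "z": 0, "wx": 0, "wy": 0, "wz": 0.95},
  {"grip": 85, "x": -0.4, "y": 0.4, "z": 0, "wx": 0, "wy": 0, "wz": 0},
  {"grip": 85, "x": -0.86, "y": 0.99, "z": -0.07, "wx": 0, "wy": 0, "wz": 0},
  {"grip": 85, "x": -0.86, "y": 0.99, "z": -0.07, "wx": 0, "wy": 0, "wz": 0},
])

```text
t: 1.48
eef_pos: [0.2059, 0.5674, 0.2585]
tool_rot: [2.102, 2.334, -0.002]
ft_force: [1.0, -0.9, 0.7]
finger_gap: 0.994
gripper_force: 0.0
```

jog_arm([
  {"grip": 85, "x": -0.86, "y": 0.99, "z": -0.07, "wx": 0, "wy": 0, "wz": 0},
  {"grip": 85, "x": -0.86, "y": 0.99, "z": -0.07, "wx": 0, "wy": 0, "wz": 0},
  {"grip": 85, "x": -0.86, "y": 0.99, "z": -0.07, "wx": 0, "wy": 0, "wz": 0},
  {"grip": 85, "x": -0.86, "y": 0.99, "z": -0.07, "wx": 0, "wy": 0, "wz": 0},
  {"grip": 85, "x": -0.86, "y": 0.99, "z": -0.07, "wx": 0, "wy": 0, "wz": 0},
  {"grip": 85, "x": -0.86, "y": 0.99, "z": -0.07, "wx": 0, "wy": 0, "wz": 0},
  {"grip": 85, "x": -0.86, "y": 0.99, "z": -0.07, "wx": 0, "wy": 0, "wz": 0},
  {"grip": 85, "x": -0.86, "y": 0.99, "z": -0.07, "wx": 0, "wy": 0, "wz": 0},
])

```text
t: 2.15
eef_pos: [0.3785, 0.4447, 0.2702]
tool_rot: [2.106, 2.331, -0.001]
ft_force: [0.9, -0.5, -0.1]
finger_gap: 0.994
gripper_force: 0.0
```

jog_arm([
  {"grip": 85, "x": -0.86, "y": 0.99, "z": -0.07, "wx": 0, "wy": 0, "wz": 0},
  {"grip": 85, "x": -0.86, "y": 0.99, "z": -0.07, "wx": 0, "wy": 0, "wz": 0},
  {"grip": 85, "x": -0.86, "y": 0.99, "z": -0.07, "wx": 0, "wy": 0, "wz": 0},
  {"grip": 85, "x": -0.86, "y": 0.99, "z": -0.07, "wx": 0, "wy": 0, "wz": 0},
  {"grip": 85, "x": -0.86, "y": 0.99, "z": -0.07, "wx": 0, "wy": 0, "wz": 0},
  {"grip": 85, "x": -0.86, "y": 0.99, "z": -0.07, "wx": 0, "wy": 0, "wz": 0},
  {"grip": 85, "x": -0.4, "y": 0.4, "z": 0, "wx": 0, "wy": 0, "wz": 0},
  {"grip": 85, "x": 0, "y": 0, "z": 0, "wx": 0, "wy": 0, "wz": 0},
])

```text
t: 2.82
eef_pos: [0.5169, 0.3442, 0.2785]
tool_rot: [2.113, 2.322, -0.001]
ft_force: [-0.0, 1.4, 0.5]
finger_gap: 0.996
gripper_force: 0.0
```

```bash
python3 - <<'E'
from h import *
o,R=state();s=snapshot('wrist');save('w2',s);W=cloud(s,(o['eef_pos'],o['tool_rot']));np.save('w2.npy',W)
blobs(W,.1,.125);blobs(W,.06,.08);blobs(W,.004,.012,100)
go(592,332,180,1.669)
E
```

```text
t 2.82 p [516.9 344.2 278.5] yaw 1.6650 F [-0.   1.4  0.5] gap 85.1 q1,7 [-0.94 -0.43]
[326. 192.] 2392 [591.8 336.3] [108.7  22.6] -1.467 z 0.1145
[427. 360.] 266 [750.6 132.7] [32.9 17.2] -1.226 z 0.1132
[171.  36.] 7036 [417.  483.7] [96.3 82.2] 0.355 z 0.069
[194. 168.] 710 [443.6 336.7] [141.9   7.5] 1.237 z 0.0642
[211. 176.] 627 [463.5 329.8] [141.7   7.2] 1.236 z 0.0643
[214. 162.] 1833 [453.7 333.8] [148.9  60. ] 1.236 z 0.0089
[300. 163.] 2678 [591.5 336. ] [139.1  69.8] -1.476 z 0.007
[207. 166.] 301 [450.9 330.9] [113.4   4.8] 1.237 z 0.009
[284. 315.] 420 [587.2 101.1] [198.4   2.8] -0.076 z 0.0083
t 2.87 p [515.1 346.5 278.4] yaw 1.6673 F [-0.7  1.2  0.7] gap 84.9 q1,7 [-0.95 -0.43]
turn/0.1 [-0.    0.01 -0.02]  shift/20mm [-1.097  3.754  4.92 ]
```

View pics/w2.png

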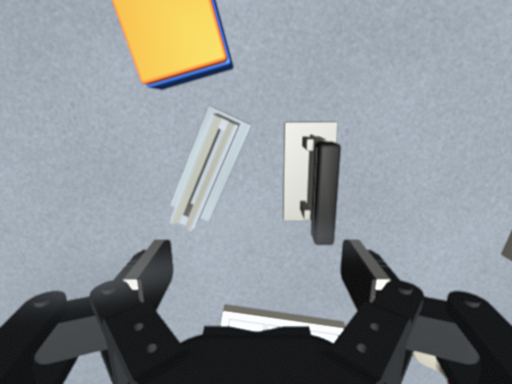

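The scraper handle shows at (325,193), aligned with the image vertical. The holder slot is at (208,160) and the tip box is at upper left. I'll measure again now the arm has settled.

```bash
python3 - <<'E'
from h import *
for i in range(2):
    o,R=state();s=snapshot('wrist');W=cloud(s,(o['eef_pos'],o['tool_rot']))
    blobs(W,.1,.125,300);blobs(W,.06,.08,300);blobs(W,.004,.012,400)
W=cloud(snapshot('top'));print('top')
m=(W[...,1]>.2)&(W[...,1]<.46)&(W[...,0]>.35)&(W[...,0]<.7)
for a,b in[(.1,.13),(.06,.08),(.004,.012)]:blobs(W,a,b,50,m)
E
```

```text
t 2.87 p [515.1 346.5 278.4] yaw 1.6673 F [-0.7  1.2  0.7] gap 84.9 q1,7 [-0.95 -0.43]
[327. 195.] 2392 [591.7 336.1] [109.1  22.5] -1.468 z 0.1146
[427. 361.] 309 [750.4 134.5] [32.4 16.9] -1.189 z 0.1127
[172.  37.] 7258 [416.6 484.8] [96.1 84.4] 0.357 z 0.069
[196. 170.] 703 [443.9 336.6] [141.7   8.2] 1.236 z 0.0642
[213. 178.] 633 [463.5 330. ] [141.4   7.6] 1.239 z 0.0644
[215. 164.] 1849 [453.5 333.5] [149.4  60. ] 1.236 z 0.0089
[301. 165.] 2682 [591.9 336.3] [139.6  69.9] -1.468 z 0.0069
[284. 317.] 411 [587.3 101. ] [199.4   3.9] -0.069 z 0.008
t 2.92 p [513.8 348.2 278.3] yaw 1.6696 F [1.4 0.7 0.3] gap 84.8 q1,7 [-0.95 -0.44]
[328. 197.] 2388 [591.9 335.7] [109.7  22.8] -1.464 z 0.1145
[428. 362.] 350 [749.1 135.6] [33.3 17.7] -1.293 z 0.1125
[174.  38.] 7411 [416.2 485.5] [96.2 86. ] 0.357 z 0.069
[197. 172.] 708 [443.5 336.7] [141.8   7.8] 1.241 z 0.0642
[214. 179.] 624 [463.5 329.7] [142.    7.2] 1.236 z 0.0644
[216. 165.] 1862 [453.6 333.5] [149.5  60.1] 1.235 z 0.0089
[302. 167.] 2653 [591.7 336.3] [138.6  69.6] -1.469 z 0.0069
[284. 318.] 416 [585.8 101.1] [196.3   3.4] -0.08 z 0.0081
top
[165. 187.] 270 [591.7 332.7] [108.   22.6] -1.47 z 0.1142
[168. 228.] 86 [462.6 327.6] [140.2   8.4] 1.238 z 0.0638
[169. 235.] 88 [442.3 326. ] [125.7  10.1] 1.24 z 0.064
[173. 191.] 486 [593.1 333.9] [143.1  73.3] -1.45 z 0.0074
[173. 225.] 162 [474.8 324.5] [154.6  28. ] 1.132 z 0.0086
[169. 238.] 108 [428.5 338.6] [148.8  17.5] 1.301 z 0.0085
```

```bash
python3 -c "
from h import *
go(592,336,108,1.674)"
```

```text
t 3.02 p [512.8 349.7 278.4] yaw 1.6720 F [ 0.4  0.8 -0. ] gap 85.1 q1,7 [-0.95 -0.44]
turn/0.1 [-0.01 -0.01 -0.02]  shift/20mm [-1.091  3.867  8.522]
```

jog_arm([
  {"grip": 85, "x": -0.22, "y": 0.78, "z": 0.6, "wx": 0, "wy": 0, "wz": 0},
  {"grip": 85, "x": -0.22, "y": 0.78, "z": 0.8, "wx": 0, "wy": 0, "wz": 0},
  {"grip": 85, "x": -0.22, "y": 0.77, "z": 1, "wx": 0, "wy": 0, "wz": 0},
  {"grip": 85, "x": -0.22, "y": 0.77, "z": 1, "wx": 0, "wy": 0, "wz": 0},
  {"grip": 85, "x": -0.21, "y": 0.77, "z": 0.6, "wx": 0, "wy": 0, "wz": 0},
  {"grip": 85, "x": 0, "y": 0, "z": 0, "wx": 0, "wy": 0, "wz": 0},
  {"grip": 85, "x": 0, "y": 0, "z": 0, "wx": 0, "wy": 0, "wz": 0},
  {"grip": 85, "x": 0, "y": 0, "z": 0, "wx": 0, "wy": 0, "wz": 0},
])

```text
t: 3.68
eef_pos: [0.5924, 0.3358, 0.1993]
tool_rot: [-2.107, -2.329, -0.001]
ft_force: [0.1, -0.7, -0.3]
finger_gap: 0.996
gripper_force: 0.0
```

```bash
python3 - <<'E'
from h import *
go(592,336,108,1.674)
o,R=state();s=snapshot('wrist');save('w3',s);W=cloud(s,(o['eef_pos'],o['tool_rot']))
blobs(W,.1,.125,100)
E
```

```text
t 3.68 p [592.4 335.8 199.3] yaw 1.6711 F [ 0.1 -0.7 -0.3] gap 85.1 q1,7 [-0.83 -0.32]
turn/0.1 [ 0.   -0.01 -0.03]  shift/20mm [ 0.011 -0.017  4.564]
t 3.68 p [592.4 335.8 199.3] yaw 1.6711 F [ 0.1 -0.7 -0.3] gap 85.1 q1,7 [-0.83 -0.32]
[255. 202.] 4029 [592.  335.9] [109.1  22.1] -1.466 z 0.1148
```

View pics/w3.png

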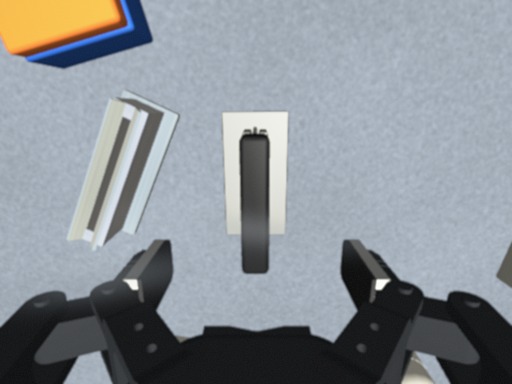

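Handle is centred between the fingers at (255,202). Descend and grip.

jog_arm([
  {"grip": 85, "x": 0, "y": 0, "z": 0.57, "wx": 0, "wy": 0, "wz": 0},
  {"grip": 85, "x": 0, "y": 0, "z": 0.8, "wx": 0, "wy": 0, "wz": 0},
  {"grip": 85, "x": 0, "y": 0, "z": 0.8, "wx": 0, "wy": 0, "wz": 0},
  {"grip": 85, "x": 0, "y": 0, "z": 0.8, "wx": 0, "wy": 0, "wz": 0},
  {"grip": 85, "x": 0, "y": 0, "z": 0.8, "wx": 0, "wy": 0, "wz": 0},
  {"grip": 85, "x": 0, "y": 0, "z": 0.5, "wx": 0, "wy": 0, "wz": -0.03},
  {"grip": 85, "x": 0, "y": 0, "z": 0.3, "wx": 0, "wy": 0, "wz": 0},
  {"grip": 85, "x": 0, "y": 0, "z": 0, "wx": 0, "wy": 0, "wz": 0},
])

```text
t: 4.4
eef_pos: [0.5924, 0.3343, 0.106]
tool_rot: [-2.105, -2.331, 0.003]
ft_force: [-0.1, 0.7, 0.6]
finger_gap: 0.995
gripper_force: 0.0
```

jog_arm([
  {"grip": 60, "x": 0, "y": 0, "z": 0, "wx": 0, "wy": 0, "wz": 0},
  {"grip": 45, "x": 0, "y": 0, "z": 0, "wx": 0, "wy": 0, "wz": 0},
  {"grip": 30, "x": 0, "y": 0, "z": 0, "wx": 0, "wy": 0, "wz": 0},
  {"grip": 10, "x": 0, "y": 0, "z": 0, "wx": 0, "wy": 0, "wz": 0},
  {"grip": 10, "x": 0, "y": 0, "z": 0, "wx": 0, "wy": 0, "wz": 0},
  {"grip": 10, "x": 0, "y": 0, "z": 0, "wx": 0, "wy": 0, "wz": 0},
  {"grip": 10, "x": 0, "y": 0, "z": 0, "wx": 0, "wy": 0, "wz": 0},
  {"grip": 10, "x": 0, "y": 0, "z": 0, "wx": 0, "wy": 0, "wz": 0},
], squeeze=60)

```text
t: 5.07
eef_pos: [0.5935, 0.3345, 0.108]
tool_rot: [-2.106, -2.331, -0.001]
ft_force: [-1.7, -0.9, 5.2]
finger_gap: 0.25
gripper_force: 59.9
```

```bash
python3 -c "
from h import *
go(592,336,220,1.674)"
```

```text
t 5.07 p [593.5 334.5 108. ] yaw 1.6719 F [-1.7 -0.9  5.2] gap 21.3 q1,7 [-0.82 -0.29]
turn/0.1 [ 0.01 -0.01 -0.02]  shift/20mm [ 0.084 -0.065 -5.6  ]
```

jog_arm([
  {"grip": 10, "x": 0, "y": 0, "z": -0.3, "wx": 0, "wy": 0, "wz": 0},
  {"grip": 10, "x": 0, "y": 0, "z": -0.6, "wx": 0, "wy": 0, "wz": 0},
  {"grip": 10, "x": 0, "y": 0, "z": -0.9, "wx": 0, "wy": 0, "wz": 0},
  {"grip": 10, "x": 0, "y": 0, "z": -0.9, "wx": 0, "wy": 0, "wz": 0},
  {"grip": 10, "x": 0, "y": 0, "z": -0.9, "wx": 0, "wy": 0, "wz": 0},
  {"grip": 10, "x": 0, "y": 0, "z": -0.9, "wx": 0, "wy": 0, "wz": 0},
  {"grip": 10, "x": 0, "y": 0, "z": -0.9, "wx": 0, "wy": 0, "wz": 0},
  {"grip": 10, "x": -0.3, "y": 0, "z": -0.2, "wx": 0, "wy": 0, "wz": 0},
])

```text
t: 5.73
eef_pos: [0.5946, 0.33, 0.2234]
tool_rot: [2.104, 2.332, 0.008]
ft_force: [-1.0, 0.7, -1.7]
finger_gap: 0.251
gripper_force: 59.1
```

jog_arm([
  {"grip": 10, "x": -0.6, "y": 0, "z": 0, "wx": 0, "wy": 0, "wz": 0.3},
  {"grip": 10, "x": -1, "y": 0, "z": 0, "wx": 0, "wy": 0, "wz": 0.3},
  {"grip": 10, "x": -1, "y": 0, "z": 0, "wx": 0, "wy": 0, "wz": 0.3},
  {"grip": 10, "x": -1, "y": 0, "z": 0, "wx": 0, "wy": 0, "wz": 0.3},
  {"grip": 10, "x": -1, "y": 0, "z": 0, "wx": 0, "wy": 0, "wz": 0.3},
  {"grip": 10, "x": -1, "y": 0, "z": 0, "wx": 0, "wy": 0, "wz": 0.3},
  {"grip": 10, "x": -1, "y": 0, "z": 0, "wx": 0, "wy": 0, "wz": 0},
  {"grip": 10, "x": -1, "y": 0, "z": 0, "wx": 0, "wy": 0, "wz": 0},
])

```text
t: 6.4
eef_pos: [0.5923, 0.1737, 0.2177]
tool_rot: [-2.311, -2.128, 0.004]
ft_force: [0.2, -0.3, -1.5]
finger_gap: 0.246
gripper_force: 59.0
```

jog_arm([
  {"grip": 10, "x": -1, "y": 0, "z": 0, "wx": 0, "wy": 0, "wz": 0},
  {"grip": 10, "x": -1, "y": 0, "z": 0, "wx": 0, "wy": 0, "wz": 0},
  {"grip": 10, "x": -1, "y": 0, "z": 0, "wx": 0, "wy": 0, "wz": 0},
  {"grip": 10, "x": -1, "y": 0, "z": 0, "wx": 0, "wy": 0, "wz": 0},
  {"grip": 10, "x": -1, "y": 0, "z": 0, "wx": 0, "wy": 0, "wz": 0},
  {"grip": 10, "x": -1, "y": 0, "z": 0, "wx": 0, "wy": 0, "wz": 0},
  {"grip": 10, "x": -1, "y": 0, "z": 0, "wx": 0, "wy": 0, "wz": 0},
  {"grip": 10, "x": -1, "y": 0, "z": 0, "wx": 0, "wy": 0, "wz": 0},
])

```text
t: 7.07
eef_pos: [0.5791, 0.0146, 0.2178]
tool_rot: [-2.31, -2.128, 0.003]
ft_force: [1.3, 0.0, -2.8]
finger_gap: 0.247
gripper_force: 58.9
```

jog_arm([
  {"grip": 10, "x": -1, "y": 0, "z": 0, "wx": 0, "wy": 0, "wz": 0},
  {"grip": 10, "x": -1, "y": 0, "z": 0, "wx": 0, "wy": 0, "wz": 0},
  {"grip": 10, "x": -1, "y": 0, "z": 0, "wx": 0, "wy": 0, "wz": 0},
  {"grip": 10, "x": -1, "y": 0, "z": 0, "wx": 0, "wy": 0, "wz": 0},
  {"grip": 10, "x": -0.8, "y": 0, "z": 0, "wx": 0, "wy": 0, "wz": 0},
  {"grip": 10, "x": 0, "y": 0, "z": 0, "wx": 0, "wy": 0, "wz": 0},
  {"grip": 10, "x": 0, "y": 0, "z": 0, "wx": 0, "wy": 0, "wz": 0},
  {"grip": 10, "x": 0, "y": 0, "z": 0, "wx": 0, "wy": 0, "wz": 0},
])

```text
t: 7.73
eef_pos: [0.5722, -0.0785, 0.2184]
tool_rot: [-2.308, -2.13, 0.001]
ft_force: [-0.0, 0.3, -1.2]
finger_gap: 0.25
gripper_force: 58.9
```

```bash
python3 - <<'E'
from h import *
o,R=state();s=snapshot('wrist');save('w4',s);W=cloud(s,(o['eef_pos'],o['tool_rot']));np.save('w4.npy',W)
o,R=state()
blobs(W,.014,.026,400)
dark=(s['img'].max(2)<90)
blobs(W,.014,.026,60,dark)
E
```

```text
t 7.73 p [572.2 -78.5 218.4] yaw 1.4907 F [-0.   0.3 -1.2] gap 21.4 q1,7 [-0.39  0.16]
t 7.78 p [572.5 -77.9 218.5] yaw 1.4920 F [ 0.3  0.9 -2.4] gap 21.3 q1,7 [-0.39  0.16]
[257.  87.] 33901 [579.4  -2. ] [200.8 191.8] -0.08 z 0.0191
[498. 315.] 572 [ 871.6 -295.4] [98.2 16.1] 1.432 z 0.02
[256. 101.] 495 [579.1   0.6] [173.1   3. ] -0.078 z 0.0196
[399. 177.] 244 [736.8 -93.2] [62.1 18.2] 1.227 z 0.0197
[328. 263.] 124 [ 650.2 -196. ] [32.2  1.7] -0.007 z 0.02
[498. 315.] 572 [ 871.6 -295.4] [98.2 16.1] 1.432 z 0.02
```

View pics/w4.png

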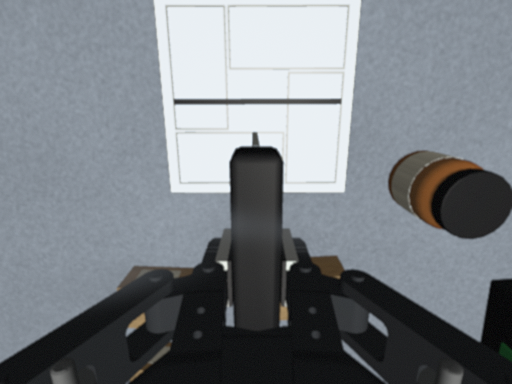

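The joint spans (173,101) to (341,101) and the slab shows its pinwheel. The held handle's front end is at (256,148), with the blade tip just visible at (255,136).

```bash
python3 - <<'E'
from h import *
o,R=state();s=snapshot('wrist');o2,_=state()
f=192/np.tan(np.radians(s['vfov'])/2);v,u=np.mgrid[:384,:512];z=s['range_z']
P=np.stack([(u-s['cx'])*z/f,(v-s['cy'])*z/f,z],-1);T=np.array(s['tool_from_camera']);L=(P@T[:3,:3].T+T[:3,3])*1000
for r in range(130,235,6):
    print(r,[tuple(np.round(L[r,c]).astype(int)) for c in(245,255,265)])
W=cloud(s,(o['eef_pos'],o['tool_rot']));D=(s['img'].max(2)<90)
blobs(W,.014,.026,300,D);blobs(W,.014,.026,4000)
E
```

```text
t 7.78 p [572.5 -77.9 218.5] yaw 1.4920 F [ 0.3  0.9 -2.4] gap 21.3 q1,7 [-0.39  0.16]
t 7.83 p [572.7 -77.6 218.7] yaw 1.4928 F [-0.3  0.1 -2.4] gap 21.2 q1,7 [-0.4   0.16]
130 [(np.int64(50), np.int64(-12), np.int64(201)), (np.int64(50), np.int64(-1), np.int64(200)), (np.int64(50), np.int64(10), np.int64(199))]
136 [(np.int64(44), np.int64(-12), np.int64(199)), (np.int64(56), np.int64(0), np.int64(62)), (np.int64(44), np.int64(10), np.int64(198))]
142 [(np.int64(37), np.int64(-12), np.int64(199)), (np.int64(56), np.int64(0), np.int64(30)), (np.int64(37), np.int64(10), np.int64(199))]
148 [(np.int64(56), np.int64(-4), np.int64(6)), (np.int64(56), np.int64(0), np.int64(7)), (np.int64(56), np.int64(4), np.int64(7))]
154 [(np.int64(56), np.int64(-4), np.int64(-5)), (np.int64(55), np.int64(0), np.int64(-5)), (np.int64(56), np.int64(4), np.int64(-5))]
160 [(np.int64(53), np.int64(-4), np.int64(-7)), (np.int64(53), np.int64(0), np.int64(-7)), (np.int64(53), np.int64(4), np.int64(-7))]
166 [(np.int64(51), np.int64(-4), np.int64(-6)), (np.int64(51), np.int64(0), np.int64(-8)), (np.int64(51)
[... 996 characters left out ...]
np.int64(-4), np.int64(-9)), (np.int64(31), np.int64(0), np.int64(-7)), (np.int64(31), np.int64(4), np.int64(-7))]
220 [(np.int64(29), np.int64(-4), np.int64(-7)), (np.int64(28), np.int64(0), np.int64(-6)), (np.int64(29), np.int64(4), np.int64(-7))]
226 [(np.int64(26), np.int64(-4), np.int64(-7)), (np.int64(26), np.int64(0), np.int64(-7)), (np.int64(26), np.int64(4), np.int64(-6))]
232 [(np.int64(23), np.int64(-4), np.int64(-7)), (np.int64(23), np.int64(0), np.int64(-7)), (np.int64(24), np.int64(4), np.int64(-7))]
[257. 102.] 495 [579.2   0.7] [173.4   2.1] -0.079 z 0.0197
[497. 314.] 565 [ 871.2 -294.6] [96.9 15.9] 1.415 z 0.0198
[257.  87.] 34018 [579.6  -1.8] [200.9 193.4] -0.078 z 0.0191
```

```bash
python3 -c "
from h import *
go(499.7,6.3,135,1.493)"
```

```text
t 7.83 p [572.7 -77.6 218.7] yaw 1.4928 F [-0.3  0.1 -2.4] gap 21.2 q1,7 [-0.4   0.16]
turn/0.1 [-0.01 -0.   -0.  ]  shift/20mm [ 3.898 -3.964  4.184]
```

jog_arm([
  {"grip": 10, "x": 0.4, "y": -0.4, "z": 0, "wx": 0, "wy": 0, "wz": 0},
  {"grip": 10, "x": 0.7, "y": -0.7, "z": 0.3, "wx": 0, "wy": 0, "wz": 0},
  {"grip": 10, "x": 0.7, "y": -0.7, "z": 0.7, "wx": 0, "wy": 0, "wz": 0},
  {"grip": 10, "x": 0.7, "y": -0.7, "z": 0.8, "wx": 0, "wy": 0, "wz": 0},
  {"grip": 10, "x": 0.7, "y": -0.7, "z": 0.8, "wx": 0, "wy": 0, "wz": 0},
  {"grip": 10, "x": 0.7, "y": -0.76, "z": 0.8, "wx": 0, "wy": 0, "wz": 0},
  {"grip": 10, "x": 0, "y": 0, "z": 0.5, "wx": 0, "wy": 0, "wz": 0},
  {"grip": 10, "x": 0, "y": 0, "z": 0.28, "wx": 0, "wy": 0, "wz": 0},
])

```text
t: 8.5
eef_pos: [0.4985, 0.0076, 0.1344]
tool_rot: [-2.302, -2.135, 0.002]
ft_force: [0.2, 0.1, -1.3]
finger_gap: 0.248
gripper_force: 59.2
```

jog_arm([
  {"grip": 10, "x": 0, "y": 0, "z": 0, "wx": 0, "wy": 0, "wz": 0},
  {"grip": 10, "x": 0, "y": 0, "z": 0, "wx": 0, "wy": 0, "wz": 0},
  {"grip": 10, "x": 0, "y": 0, "z": 0, "wx": 0, "wy": 0, "wz": 0},
  {"grip": 10, "x": 0, "y": 0, "z": 0, "wx": 0, "wy": 0, "wz": 0},
])

```text
t: 8.83
eef_pos: [0.501, 0.0047, 0.1365]
tool_rot: [2.308, 2.13, 0.002]
ft_force: [-0.1, -0.3, -0.8]
finger_gap: 0.246
gripper_force: 59.3
```

```bash
python3 - <<'E'
from h import *
go(499.7,6.3,121,1.493)
s=snapshot('top');W=cloud(s);D=(s['img'].max(2)<90)
m=(abs(W[...,1])<.1)&(W[...,0]>.4)&(W[...,0]<.7)
blobs(W,.012,.03,20,D&m);blobs(W,.12,.16,20,m);blobs(W,.012,.03,500,m)
E
```

```text
t 8.83 p [501.    4.7 136.5] yaw 1.4907 F [-0.1 -0.3 -0.8] gap 21.0 q1,7 [-0.56 -0.02]
turn/0.1 [ 0.02  0.   -0.02]  shift/20mm [ 0.073 -0.069  0.775]
[267. 184.] 2102 [5.809e+02 4.000e-01] [199.7 197.7] -0.07 z 0.0188
```

jog_arm([
  {"grip": 10, "x": 0.07, "y": -0.07, "z": 0.3, "wx": 0, "wy": 0, "wz": -0.02},
  {"grip": 10, "x": 0, "y": 0, "z": 0.3, "wx": 0, "wy": 0, "wz": 0},
  {"grip": 10, "x": 0, "y": 0, "z": 0.12, "wx": 0, "wy": 0, "wz": 0},
  {"grip": 10, "x": 0, "y": 0, "z": 0, "wx": 0, "wy": 0, "wz": 0},
  {"grip": 10, "x": 0, "y": 0, "z": 0, "wx": 0, "wy": 0, "wz": 0},
  {"grip": 10, "x": 0, "y": 0, "z": 0, "wx": 0, "wy": 0, "wz": 0},
])

```text
t: 9.38
eef_pos: [0.4988, 0.0068, 0.1213]
tool_rot: [-2.305, -2.134, 0.0]
ft_force: [-0.4, 0.2, -2.8]
finger_gap: 0.252
gripper_force: 59.2
```

```bash
python3 -c "
from h import *
go(499.7,6.3,120,1.493)"
```

```text
t 9.38 p [498.8   6.8 121.3] yaw 1.4937 F [-0.4  0.2 -2.8] gap 21.5 q1,7 [-0.56 -0.02]
turn/0.1 [-0.    0.    0.01]  shift/20mm [-0.021  0.046  0.063]
```

Not in contact yet. Ease down.

jog_arm([
  {"grip": 10, "x": -0.02, "y": 0.04, "z": 0.07, "wx": 0, "wy": 0, "wz": 0},
  {"grip": 10, "x": 0, "y": 0, "z": 0.05, "wx": 0, "wy": 0, "wz": 0},
  {"grip": 10, "x": 0, "y": 0, "z": 0, "wx": 0, "wy": 0, "wz": 0},
  {"grip": 10, "x": 0, "y": 0, "z": 0, "wx": 0, "wy": 0, "wz": 0},
])

```text
t: 9.72
eef_pos: [0.5, 0.0064, 0.1199]
tool_rot: [2.305, 2.134, 0.002]
ft_force: [-3.8, 0.2, 7.7]
finger_gap: 0.249
gripper_force: 60.9
```

jog_arm([
  {"grip": 10, "x": 0, "y": 0, "z": 0.05, "wx": 0, "wy": 0, "wz": 0},
  {"grip": 10, "x": 0, "y": 0, "z": 0, "wx": 0, "wy": 0, "wz": 0},
  {"grip": 10, "x": 0, "y": 0, "z": 0, "wx": 0, "wy": 0, "wz": 0},
])

```text
t: 9.97
eef_pos: [0.5003, 0.0064, 0.1199]
tool_rot: [2.305, 2.134, 0.003]
ft_force: [-6.1, -0.7, 19.0]
finger_gap: 0.243
gripper_force: 62.8
```

```bash
python3 -c "
from h import *
go(499.7,6.3,119,1.493)"
```

```text
t 9.97 p [500.3   6.4 119.9] yaw 1.4937 F [-6.1 -0.7 19. ] gap 20.8 q1,7 [-0.56 -0.01]
turn/0.1 [ 0.01 -0.01  0.01]  shift/20mm [-0.006 -0.028  0.043]
```

jog_arm([
  {"grip": 10, "x": 0, "y": 0.06, "z": 0, "wx": 0, "wy": 0, "wz": 0},
  {"grip": 10, "x": 0, "y": 0.125, "z": 0, "wx": 0, "wy": 0, "wz": 0},
  {"grip": 10, "x": 0, "y": 0.125, "z": 0, "wx": 0, "wy": 0, "wz": 0},
  {"grip": 10, "x": 0, "y": 0.125, "z": 0, "wx": 0, "wy": 0, "wz": 0},
  {"grip": 10, "x": 0, "y": 0.125, "z": 0, "wx": 0, "wy": 0, "wz": 0},
  {"grip": 10, "x": 0, "y": 0.125, "z": 0, "wx": 0, "wy": 0, "wz": 0},
  {"grip": 10, "x": 0, "y": 0.125, "z": 0, "wx": 0, "wy": 0, "wz": 0},
  {"grip": 10, "x": 0, "y": 0.125, "z": 0, "wx": 0, "wy": 0, "wz": 0},
], squeeze=100)

```text
t: 10.63
eef_pos: [0.5174, 0.0052, 0.1199]
tool_rot: [-2.303, -2.132, 0.0]
ft_force: [-14.6, 0.4, 27.1]
finger_gap: 0.244
gripper_force: 99.0
```

```bash
cat >> h.py <<'E'
def line():
    o,R=state();p=o['eef_pos'][:2]*1000-[579.5,.1];a=-.078
    print('along %.1f across %.1f'%(p@[np.cos(a),np.sin(a)],p@[-np.sin(a),np.cos(a)]))
E
python3 -c "
from h import *
line()"
```

```text
t 10.63 p [517.4   5.2 119.9] yaw 1.4938 F [-14.6   0.4  27.1] gap 20.8 q1,7 [-0.54  0.01]
along -62.3 across 0.3
```

jog_arm([
  {"grip": 10, "x": 0, "y": 0.125, "z": -0.015, "wx": 0, "wy": 0, "wz": 0},
  {"grip": 10, "x": 0, "y": 0.125, "z": -0.015, "wx": 0, "wy": 0, "wz": 0},
  {"grip": 10, "x": 0, "y": 0.125, "z": 0, "wx": 0, "wy": 0, "wz": 0},
  {"grip": 10, "x": 0, "y": 0.125, "z": 0, "wx": 0, "wy": 0, "wz": 0},
  {"grip": 10, "x": 0, "y": 0.125, "z": 0, "wx": 0, "wy": 0, "wz": 0},
  {"grip": 10, "x": 0, "y": 0.125, "z": 0, "wx": 0, "wy": 0, "wz": 0},
  {"grip": 10, "x": 0, "y": 0.125, "z": 0, "wx": 0, "wy": 0, "wz": 0},
  {"grip": 10, "x": 0, "y": 0.125, "z": 0, "wx": 0, "wy": 0, "wz": 0},
])

```text
t: 11.3
eef_pos: [0.5377, 0.0036, 0.12]
tool_rot: [-2.304, -2.133, 0.0]
ft_force: [-10.1, 0.8, 17.4]
finger_gap: 0.244
gripper_force: 97.7
```

jog_arm([
  {"grip": 10, "x": 0, "y": 0.125, "z": 0, "wx": 0, "wy": 0, "wz": 0},
  {"grip": 10, "x": 0, "y": 0.125, "z": 0, "wx": 0, "wy": 0, "wz": 0},
  {"grip": 10, "x": 0, "y": 0.125, "z": 0, "wx": 0, "wy": 0, "wz": 0},
  {"grip": 10, "x": 0, "y": 0.125, "z": 0, "wx": 0, "wy": 0, "wz": 0},
  {"grip": 10, "x": 0, "y": 0.125, "z": 0, "wx": 0, "wy": 0, "wz": 0},
  {"grip": 10, "x": 0, "y": 0.125, "z": 0, "wx": 0, "wy": 0, "wz": 0},
  {"grip": 10, "x": 0, "y": 0.125, "z": 0, "wx": 0, "wy": 0, "wz": 0},
  {"grip": 10, "x": 0, "y": 0.125, "z": 0, "wx": 0, "wy": 0, "wz": 0},
])

```text
t: 11.97
eef_pos: [0.5577, 0.002, 0.12]
tool_rot: [-2.304, -2.133, -0.0]
ft_force: [-9.1, 0.1, 15.8]
finger_gap: 0.241
gripper_force: 97.7
```

```bash
python3 -c "
from h import *
line()"
```

```text
t 11.97 p [557.7   2.  120. ] yaw 1.4939 F [-9.1  0.1 15.8] gap 20.6 q1,7 [-0.5   0.05]
along -21.8 across 0.2
```

jog_arm([
  {"grip": 10, "x": 0, "y": 0.125, "z": 0, "wx": 0, "wy": 0, "wz": 0},
  {"grip": 10, "x": 0, "y": 0.125, "z": 0, "wx": 0, "wy": 0, "wz": 0},
  {"grip": 10, "x": 0, "y": 0.125, "z": 0, "wx": 0, "wy": 0, "wz": 0},
  {"grip": 10, "x": 0, "y": 0.125, "z": 0, "wx": 0, "wy": 0, "wz": 0},
  {"grip": 10, "x": 0, "y": 0.125, "z": 0, "wx": 0, "wy": 0, "wz": 0},
  {"grip": 10, "x": 0, "y": 0.125, "z": 0, "wx": 0, "wy": 0, "wz": 0},
  {"grip": 10, "x": 0, "y": 0.125, "z": 0, "wx": 0, "wy": 0, "wz": 0},
  {"grip": 10, "x": 0, "y": 0.125, "z": 0, "wx": 0, "wy": 0, "wz": 0},
])

```text
t: 12.63
eef_pos: [0.5778, 0.0005, 0.12]
tool_rot: [-2.304, -2.133, -0.0]
ft_force: [-7.9, 1.1, 14.9]
finger_gap: 0.244
gripper_force: 97.5
```

jog_arm([
  {"grip": 10, "x": 0, "y": 0.125, "z": 0.01, "wx": 0, "wy": 0, "wz": 0},
  {"grip": 10, "x": 0, "y": 0.125, "z": 0, "wx": 0, "wy": 0, "wz": 0},
  {"grip": 10, "x": 0, "y": 0.125, "z": 0, "wx": 0, "wy": 0, "wz": 0},
  {"grip": 10, "x": 0, "y": 0.125, "z": 0, "wx": 0, "wy": 0, "wz": 0},
  {"grip": 10, "x": 0, "y": 0.125, "z": 0, "wx": 0, "wy": 0, "wz": 0},
  {"grip": 10, "x": 0, "y": 0.125, "z": 0, "wx": 0, "wy": 0, "wz": 0},
  {"grip": 10, "x": 0, "y": 0.125, "z": 0, "wx": 0, "wy": 0, "wz": 0},
  {"grip": 10, "x": 0, "y": 0.125, "z": 0, "wx": 0, "wy": 0, "wz": 0},
])

```text
t: 13.3
eef_pos: [0.5977, -0.0011, 0.12]
tool_rot: [-2.304, -2.134, -0.0]
ft_force: [-9.1, 0.6, 16.3]
finger_gap: 0.245
gripper_force: 97.6
```

```bash
python3 -c "
from h import *
line()"
```

```text
t 13.30 p [597.7  -1.1 120. ] yaw 1.4939 F [-9.1  0.6 16.3] gap 21.0 q1,7 [-0.45  0.07]
along 18.3 across 0.2
```

jog_arm([
  {"grip": 10, "x": 0, "y": 0.125, "z": 0, "wx": 0, "wy": 0, "wz": 0},
  {"grip": 10, "x": 0, "y": 0.125, "z": 0, "wx": 0, "wy": 0, "wz": 0},
  {"grip": 10, "x": 0, "y": 0.125, "z": 0, "wx": 0, "wy": 0, "wz": 0},
  {"grip": 10, "x": 0, "y": 0.125, "z": 0, "wx": 0, "wy": 0, "wz": 0},
  {"grip": 10, "x": 0, "y": 0.125, "z": 0, "wx": 0, "wy": 0, "wz": 0},
  {"grip": 10, "x": 0, "y": 0.125, "z": 0, "wx": 0, "wy": 0, "wz": 0},
  {"grip": 10, "x": 0, "y": 0.125, "z": 0, "wx": 0, "wy": 0, "wz": 0},
  {"grip": 10, "x": 0, "y": 0.125, "z": 0, "wx": 0, "wy": 0, "wz": 0},
])

```text
t: 13.97
eef_pos: [0.6177, -0.0027, 0.12]
tool_rot: [-2.304, -2.134, -0.0]
ft_force: [-9.1, 0.3, 14.7]
finger_gap: 0.244
gripper_force: 97.5
```

jog_arm([
  {"grip": 10, "x": 0, "y": 0.125, "z": 0.01, "wx": 0, "wy": 0, "wz": 0},
  {"grip": 10, "x": 0, "y": 0.125, "z": 0, "wx": 0, "wy": 0, "wz": 0},
  {"grip": 10, "x": 0, "y": 0.125, "z": 0, "wx": 0, "wy": 0, "wz": 0},
  {"grip": 10, "x": 0, "y": 0.125, "z": 0, "wx": 0, "wy": 0, "wz": 0},
  {"grip": 10, "x": 0, "y": 0.125, "z": 0, "wx": 0, "wy": 0, "wz": 0},
  {"grip": 10, "x": 0, "y": 0.125, "z": 0, "wx": 0, "wy": 0, "wz": 0},
  {"grip": 10, "x": 0, "y": 0.125, "z": 0, "wx": 0, "wy": 0, "wz": 0},
  {"grip": 10, "x": 0, "y": 0.125, "z": 0, "wx": 0, "wy": 0, "wz": 0},
])

```text
t: 14.63
eef_pos: [0.6377, -0.0042, 0.12]
tool_rot: [-2.304, -2.134, -0.001]
ft_force: [-8.6, 0.1, 16.2]
finger_gap: 0.243
gripper_force: 97.6
```

jog_arm([
  {"grip": 10, "x": 0, "y": 0.125, "z": 0, "wx": 0, "wy": 0, "wz": 0},
  {"grip": 10, "x": 0, "y": 0.125, "z": 0, "wx": 0, "wy": 0, "wz": 0},
  {"grip": 10, "x": 0, "y": 0.125, "z": 0, "wx": 0, "wy": 0, "wz": 0},
  {"grip": 10, "x": 0, "y": 0.125, "z": 0, "wx": 0, "wy": 0, "wz": 0},
  {"grip": 10, "x": 0, "y": 0.125, "z": 0, "wx": 0, "wy": 0, "wz": 0},
  {"grip": 10, "x": 0, "y": 0.125, "z": 0, "wx": 0, "wy": 0, "wz": 0},
  {"grip": 10, "x": 0, "y": 0.125, "z": 0, "wx": 0, "wy": 0, "wz": 0},
  {"grip": 10, "x": 0, "y": 0.125, "z": 0, "wx": 0, "wy": 0, "wz": 0},
])

```text
t: 15.3
eef_pos: [0.6577, -0.0058, 0.12]
tool_rot: [-2.305, -2.134, -0.001]
ft_force: [-7.4, 0.3, 15.6]
finger_gap: 0.243
gripper_force: 97.4
```

```bash
python3 -c "
from h import *
line()"
```

```text
t 15.30 p [657.7  -5.8 120. ] yaw 1.4940 F [-7.4  0.3 15.6] gap 20.8 q1,7 [-0.39  0.09]
along 78.4 across 0.2
```

jog_arm([
  {"grip": 10, "x": 0, "y": 0.125, "z": 0, "wx": 0, "wy": 0, "wz": 0},
  {"grip": 10, "x": 0, "y": 0.125, "z": 0, "wx": 0, "wy": 0, "wz": 0},
  {"grip": 10, "x": 0, "y": 0, "z": 0, "wx": 0, "wy": 0, "wz": 0},
  {"grip": 10, "x": 0, "y": 0, "z": -0.3, "wx": 0, "wy": 0, "wz": 0},
  {"grip": 10, "x": 0, "y": 0, "z": -0.7, "wx": 0, "wy": 0, "wz": 0},
  {"grip": 10, "x": 0, "y": 0, "z": -1, "wx": 0, "wy": 0, "wz": 0},
  {"grip": 10, "x": 0, "y": 0, "z": -1, "wx": 0, "wy": 0, "wz": 0},
  {"grip": 10, "x": 0, "y": 0, "z": -1, "wx": 0, "wy": 0, "wz": 0},
])

```text
t: 15.97
eef_pos: [0.6627, -0.0061, 0.1986]
tool_rot: [-2.305, -2.134, 0.001]
ft_force: [1.3, -0.7, -2.6]
finger_gap: 0.246
gripper_force: 97.9
```

jog_arm([
  {"grip": 10, "x": 0, "y": 0, "z": -0.8, "wx": 0, "wy": 0, "wz": 0.5},
  {"grip": 10, "x": 0, "y": 0, "z": -0.2, "wx": 0, "wy": 0, "wz": 0.5},
  {"grip": 10, "x": 0, "y": 0, "z": 0, "wx": 0, "wy": 0, "wz": 0.5},
  {"grip": 10, "x": 0, "y": 0, "z": 0, "wx": 0, "wy": 0, "wz": 0.5},
  {"grip": 10, "x": 0, "y": 0, "z": 0, "wx": 0, "wy": 0, "wz": 0.57},
  {"grip": 10, "x": 0, "y": 0, "z": 0, "wx": 0, "wy": 0, "wz": 0},
  {"grip": 10, "x": 0, "y": 0, "z": 0, "wx": 0, "wy": 0, "wz": 0},
])

```text
t: 16.55
eef_pos: [0.6628, -0.0061, 0.2178]
tool_rot: [-2.558, -1.824, 0.001]
ft_force: [-0.1, 0.0, -2.5]
finger_gap: 0.242
gripper_force: 97.9
```

```bash
python3 -c "
from h import *
go(411,210,220,1.237)"
```

```text
t 16.55 p [662.8  -6.1 217.8] yaw 1.2387 F [-0.1  0.  -2.5] gap 20.6 q1,7 [-0.43 -0.17]
turn/0.1 [-0.    0.    0.02]  shift/20mm [  6.083 -15.433  -0.108]
```

jog_arm([
  {"grip": 10, "x": 0.2, "y": -0.5, "z": 0, "wx": 0, "wy": 0, "wz": 0},
  {"grip": 10, "x": 0.4, "y": -1, "z": 0, "wx": 0, "wy": 0, "wz": 0},
  {"grip": 10, "x": 0.4, "y": -1, "z": 0, "wx": 0, "wy": 0, "wz": 0},
  {"grip": 10, "x": 0.4, "y": -1, "z": 0, "wx": 0, "wy": 0, "wz": 0},
  {"grip": 10, "x": 0.4, "y": -1, "z": 0, "wx": 0, "wy": 0, "wz": 0},
  {"grip": 10, "x": 0.4, "y": -1, "z": 0, "wx": 0, "wy": 0, "wz": 0},
  {"grip": 10, "x": 0.4, "y": -1, "z": 0, "wx": 0, "wy": 0, "wz": 0},
  {"grip": 10, "x": 0.4, "y": -1, "z": 0, "wx": 0, "wy": 0, "wz": 0},
])

```text
t: 17.22
eef_pos: [0.5399, 0.1002, 0.2181]
tool_rot: [2.558, 1.824, 0.0]
ft_force: [0.0, 0.4, -1.7]
finger_gap: 0.241
gripper_force: 98.1
```

jog_arm([
  {"grip": 10, "x": 0.4, "y": -1, "z": 0, "wx": 0, "wy": 0, "wz": 0},
  {"grip": 10, "x": 0.4, "y": -1, "z": 0, "wx": 0, "wy": 0, "wz": 0},
  {"grip": 10, "x": 0.4, "y": -1, "z": 0, "wx": 0, "wy": 0, "wz": 0},
  {"grip": 10, "x": 0.4, "y": -1, "z": 0, "wx": 0, "wy": 0, "wz": 0},
  {"grip": 10, "x": 0.4, "y": -1, "z": 0, "wx": 0, "wy": 0, "wz": 0},
  {"grip": 10, "x": 0.4, "y": -1, "z": 0, "wx": 0, "wy": 0, "wz": 0},
  {"grip": 10, "x": 0.4, "y": -1, "z": 0, "wx": 0, "wy": 0, "wz": 0},
  {"grip": 10, "x": 0.3, "y": -0.7, "z": 0, "wx": 0, "wy": 0, "wz": 0},
])

```text
t: 17.88
eef_pos: [0.4142, 0.2099, 0.2183]
tool_rot: [-2.556, -1.826, -0.0]
ft_force: [-0.7, 0.0, -1.9]
finger_gap: 0.241
gripper_force: 98.0
```

jog_arm([
  {"grip": 10, "x": 0, "y": 0, "z": 0, "wx": 0, "wy": 0, "wz": 0},
  {"grip": 10, "x": 0, "y": 0, "z": 0, "wx": 0, "wy": 0, "wz": 0},
  {"grip": 10, "x": 0, "y": 0, "z": 0, "wx": 0, "wy": 0, "wz": 0},
  {"grip": 10, "x": 0, "y": 0, "z": 0, "wx": 0, "wy": 0, "wz": 0},
])

```text
t: 18.22
eef_pos: [0.4163, 0.2079, 0.2182]
tool_rot: [2.56, 1.82, 0.0]
ft_force: [0.6, 0.0, -2.1]
finger_gap: 0.246
gripper_force: 98.0
```

```bash
python3 - <<'E'
from h import *
o,R=state();s=snapshot('wrist');save('w5',s);W=cloud(s,(o['eef_pos'],o['tool_rot']));o,_=state()
blobs(W,.057,.075,150);blobs(W,.004,.014,300)
f=192/np.tan(np.radians(s['vfov'])/2);v,u=np.mgrid[:384,:512];z=s['range_z']
P=np.stack([(u-s['cx'])*z/f,(v-s['cy'])*z/f,z],-1);T=np.array(s['tool_from_camera']);L=(P@T[:3,:3].T+T[:3,3])*1000
h=L[(L[...,0]>30)&(L[...,0]<70)&(L[...,2]<12)&(L[...,2]>-15)&(abs(L[...,1])<18)]
print('handle',rect(h),np.median(h[:,2]))
b=L[(L[...,0]>30)&(L[...,0]<65)&(L[...,2]>25)&(L[...,2]<100)&(abs(L[...,1])<18)]
print('blade',len(b),np.round(np.percentile(b,[1,50,99],axis=0),1))
E
```

```text
t 18.22 p [416.3 207.9 218.2] yaw 1.2358 F [ 0.6  0.  -2.1] gap 21.0 q1,7 [-0.98 -0.84]
t 18.27 p [416.3 207.9 218.2] yaw 1.2355 F [-0.5 -0.6 -1.9] gap 21.1 q1,7 [-0.98 -0.84]
[238.  60.] 1300 [437.6 316.6] [100.5  11. ] 1.235 z 0.0633
[260.  61.] 1243 [455.8 310.1] [100.3   9.2] 1.235 z 0.0633
[252.  62.] 2722 [448.8 319.3] [120.5  60.2] 1.236 z 0.009
[250.  53.] 793 [450.8 326.9] [104.1   7. ] 1.234 z 0.009
[385.  32.] 4324 [595.  308.3] [84.2 71. ] -1.463 z 0.007
[420. 210.] 663 [586.3 100.9] [197.5   7.3] -0.044 z 0.009
[ 21. 335.] 978 [ 40.3 100.1] [75.2 37.9] 0.018 z 0.0117
handle (array([43247.6,   274.4]), array([26461.7, 22052.3]), np.float64(0.0)) -6.622390968362951
blade 79 [[55.9 -2.7 25.6]
 [56.3 -0.5 51. ]
 [56.4  1.6 93. ]]
```

View pics/w5.png

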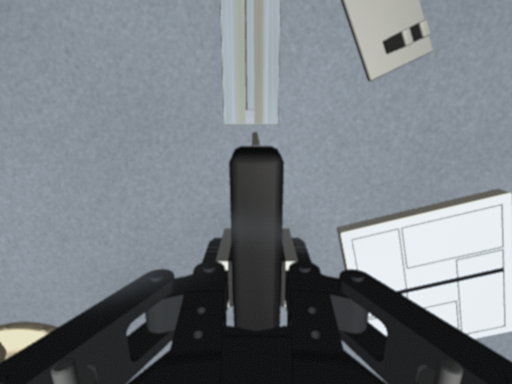

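```bash
python3 -c "
from h import *
go(453.7,332,185,1.236)"
```

```text
t 18.27 p [416.3 207.9 218.2] yaw 1.2355 F [-0.5 -0.6 -1.9] gap 21.1 q1,7 [-0.98 -0.84]
turn/0.1 [ 0.  0. -0.]  shift/20mm [ 6.475 -0.272  1.658]
```

jog_arm([
  {"grip": 10, "x": 0.4, "y": -0.01, "z": 0, "wx": 0, "wy": 0, "wz": 0},
  {"grip": 10, "x": 0.9, "y": -0.04, "z": 0.1, "wx": 0, "wy": 0, "wz": 0},
  {"grip": 10, "x": 0.95, "y": -0.04, "z": 0.2, "wx": 0, "wy": 0, "wz": 0},
  {"grip": 10, "x": 0.95, "y": -0.04, "z": 0.3, "wx": 0, "wy": 0, "wz": 0},
  {"grip": 10, "x": 0.95, "y": -0.04, "z": 0.3, "wx": 0, "wy": 0, "wz": 0},
  {"grip": 10, "x": 0.95, "y": -0.04, "z": 0.3, "wx": 0, "wy": 0, "wz": 0},
  {"grip": 10, "x": 0.9, "y": -0.04, "z": 0.3, "wx": 0, "wy": 0, "wz": 0},
  {"grip": 10, "x": 0.47, "y": -0.02, "z": 0.16, "wx": 0, "wy": 0, "wz": 0},
])

```text
t: 18.93
eef_pos: [0.4529, 0.3352, 0.1836]
tool_rot: [-2.558, -1.824, 0.002]
ft_force: [-0.5, 0.3, -1.8]
finger_gap: 0.242
gripper_force: 98.0
```

jog_arm([
  {"grip": 10, "x": 0, "y": 0, "z": 0, "wx": 0, "wy": 0, "wz": 0},
  {"grip": 10, "x": 0, "y": 0, "z": 0, "wx": 0, "wy": 0, "wz": 0},
  {"grip": 10, "x": 0, "y": 0, "z": 0, "wx": 0, "wy": 0, "wz": 0},
  {"grip": 10, "x": 0, "y": 0, "z": 0, "wx": 0, "wy": 0, "wz": 0},
  {"grip": 10, "x": 0, "y": 0, "z": 0, "wx": 0, "wy": 0, "wz": 0},
])

```text
t: 19.35
eef_pos: [0.4532, 0.3319, 0.1855]
tool_rot: [-2.561, -1.82, -0.001]
ft_force: [-0.1, -1.1, -3.0]
finger_gap: 0.243
gripper_force: 98.1
```

```bash
python3 -c "
from h import *
go(453.7,332,111,1.236)"
```

```text
t 19.35 p [453.2 331.9 185.5] yaw 1.2356 F [-0.1 -1.1 -3. ] gap 20.7 q1,7 [-1.03 -0.92]
turn/0.1 [ 0.   -0.01 -0.  ]  shift/20mm [0.012 0.023 3.724]
```

jog_arm([
  {"grip": 10, "x": 0.01, "y": 0.02, "z": 0.3, "wx": 0, "wy": 0, "wz": 0},
  {"grip": 10, "x": 0, "y": 0, "z": 0.3, "wx": 0, "wy": 0, "wz": 0},
  {"grip": 10, "x": 0, "y": 0, "z": 0.3, "wx": 0, "wy": 0, "wz": 0},
  {"grip": 10, "x": 0, "y": 0, "z": 0.3, "wx": 0, "wy": 0, "wz": 0},
  {"grip": 10, "x": 0, "y": 0, "z": 0.3, "wx": 0, "wy": 0, "wz": 0},
  {"grip": 10, "x": 0, "y": 0, "z": 0.2, "wx": 0, "wy": 0, "wz": 0},
  {"grip": 10, "x": 0, "y": 0, "z": 0.1, "wx": 0, "wy": 0, "wz": 0},
  {"grip": 10, "x": 0, "y": 0, "z": 0, "wx": 0, "wy": 0, "wz": 0},
])

```text
t: 20.02
eef_pos: [0.4531, 0.3326, 0.1482]
tool_rot: [2.559, 1.821, -0.002]
ft_force: [-0.8, 0.7, -2.5]
finger_gap: 0.24
gripper_force: 98.1
```

```bash
python3 -c "
from h import *
go(453.7,332,111,1.236)"
```

```text
t 20.02 p [453.1 332.6 148.2] yaw 1.2369 F [-0.8  0.7 -2.5] gap 20.5 q1,7 [-1.02 -0.9 ]
turn/0.1 [-0.    0.01  0.01]  shift/20mm [-0.02   0.04   1.858]
```

jog_arm([
  {"grip": 10, "x": 0, "y": 0, "z": 0.2, "wx": 0, "wy": 0, "wz": 0},
  {"grip": 10, "x": 0, "y": 0, "z": 0.2, "wx": 0, "wy": 0, "wz": 0},
  {"grip": 10, "x": 0, "y": 0, "z": 0.2, "wx": 0, "wy": 0, "wz": 0},
  {"grip": 10, "x": 0, "y": 0, "z": 0.2, "wx": 0, "wy": 0, "wz": 0},
  {"grip": 10, "x": 0, "y": 0, "z": 0.2, "wx": 0, "wy": 0, "wz": 0},
  {"grip": 10, "x": 0, "y": 0, "z": 0.2, "wx": 0, "wy": 0, "wz": 0},
  {"grip": 10, "x": 0, "y": 0, "z": 0.2, "wx": 0, "wy": 0, "wz": 0},
  {"grip": 10, "x": 0, "y": 0, "z": 0, "wx": 0, "wy": 0, "wz": 0},
])

```text
t: 20.68
eef_pos: [0.4529, 0.3325, 0.1198]
tool_rot: [2.56, 1.821, -0.002]
ft_force: [0.1, 0.4, -2.4]
finger_gap: 0.244
gripper_force: 98.1
```

```bash
python3 -c "
from h import *
go(453.7,332,110,1.236)"
```

```text
t 20.68 p [452.9 332.5 119.8] yaw 1.2368 F [ 0.1  0.4 -2.4] gap 20.8 q1,7 [-1.01 -0.89]
turn/0.1 [-0.01  0.01  0.01]  shift/20mm [-0.01   0.046  0.491]
```

jog_arm([
  {"grip": 10, "x": 0, "y": 0.02, "z": 0.2, "wx": 0, "wy": 0, "wz": 0},
  {"grip": 10, "x": 0, "y": 0.01, "z": 0.15, "wx": 0, "wy": 0, "wz": 0},
  {"grip": 10, "x": 0, "y": 0, "z": 0.1, "wx": 0, "wy": 0, "wz": 0},
  {"grip": 10, "x": 0, "y": 0, "z": 0.05, "wx": 0, "wy": 0, "wz": 0},
  {"grip": 10, "x": 0, "y": 0, "z": 0, "wx": 0, "wy": 0, "wz": 0},
  {"grip": 10, "x": 0, "y": 0, "z": 0, "wx": 0, "wy": 0, "wz": 0},
])

```text
t: 21.18
eef_pos: [0.4539, 0.3326, 0.1109]
tool_rot: [2.56, 1.821, -0.0]
ft_force: [1.0, 0.1, -1.7]
finger_gap: 0.24
gripper_force: 98.1
```

```bash
python3 -c "
from h import *
go(453.7,332,109.5,1.236)"
```

```text
t 21.18 p [453.9 332.6 110.9] yaw 1.2368 F [ 1.   0.1 -1.7] gap 20.5 q1,7 [-1.01 -0.89]
turn/0.1 [-0.    0.    0.01]  shift/20mm [-0.034  0.     0.071]
```

jog_arm([
  {"grip": 10, "x": 0, "y": 0, "z": 0.06, "wx": 0, "wy": 0, "wz": 0},
  {"grip": 10, "x": 0, "y": 0, "z": 0.05, "wx": 0, "wy": 0, "wz": 0},
  {"grip": 10, "x": 0, "y": 0, "z": 0, "wx": 0, "wy": 0, "wz": 0},
  {"grip": 10, "x": 0, "y": 0, "z": 0, "wx": 0, "wy": 0, "wz": 0},
])

```text
t: 21.52
eef_pos: [0.4543, 0.3328, 0.11]
tool_rot: [-2.56, -1.821, -0.002]
ft_force: [-2.8, -3.0, 8.8]
finger_gap: 0.243
gripper_force: 99.8
```

Scraper home (contact at TCP z = 110 mm). Release and rise.

jog_arm([
  {"grip": 30, "x": 0, "y": 0, "z": -0.03, "wx": 0, "wy": 0, "wz": 0},
  {"grip": 40, "x": 0, "y": 0, "z": 0, "wx": 0, "wy": 0, "wz": 0},
  {"grip": 50, "x": 0, "y": 0, "z": 0, "wx": 0, "wy": 0, "wz": 0},
  {"grip": 60, "x": 0, "y": 0, "z": 0, "wx": 0, "wy": 0, "wz": 0},
  {"grip": 70, "x": 0, "y": 0, "z": 0, "wx": 0, "wy": 0, "wz": 0},
  {"grip": 70, "x": 0, "y": 0, "z": 0, "wx": 0, "wy": 0, "wz": 0},
  {"grip": 70, "x": 0, "y": 0, "z": -0.3, "wx": 0, "wy": 0, "wz": 0},
  {"grip": 70, "x": 0, "y": 0, "z": -0.6, "wx": 0, "wy": 0, "wz": 0},
])

```text
t: 22.18
eef_pos: [0.4531, 0.332, 0.1265]
tool_rot: [2.559, 1.821, -0.005]
ft_force: [-0.3, 0.6, -0.5]
finger_gap: 0.816
gripper_force: 0.0
```

jog_arm([
  {"grip": 80, "x": 0, "y": 0, "z": -1, "wx": 0, "wy": 0, "wz": 0},
  {"grip": 80, "x": 0, "y": 0, "z": -1, "wx": 0, "wy": 0, "wz": 0},
  {"grip": 80, "x": 0, "y": 0, "z": -1, "wx": 0, "wy": 0, "wz": 0},
  {"grip": 80, "x": 0, "y": 0, "z": -1, "wx": 0, "wy": 0, "wz": 0},
  {"grip": 80, "x": 0, "y": 0, "z": -1, "wx": 0, "wy": 0, "wz": 0.9},
  {"grip": 80, "x": 0, "y": 0, "z": -1, "wx": 0, "wy": 0, "wz": 0.9},
  {"grip": 80, "x": 0, "y": 0, "z": -1, "wx": 0, "wy": 0, "wz": 0.9},
  {"grip": 80, "x": 0, "y": 0, "z": -0.6, "wx": 0, "wy": 0, "wz": 0.9},
])

```text
t: 22.85
eef_pos: [0.4545, 0.3327, 0.2831]
tool_rot: [-2.847, -1.326, -0.006]
ft_force: [0.4, 0.6, -0.6]
finger_gap: 0.939
gripper_force: 0.0
```

jog_arm([
  {"grip": 80, "x": 0, "y": 0, "z": -0.6, "wx": 0, "wy": 0, "wz": 0.9},
  {"grip": 80, "x": 0, "y": 0, "z": 0, "wx": 0, "wy": 0, "wz": 0.9},
  {"grip": 80, "x": 0, "y": 0, "z": 0, "wx": 0, "wy": 0, "wz": 0.9},
  {"grip": 80, "x": 0, "y": 0, "z": 0, "wx": 0, "wy": 0, "wz": 0.9},
  {"grip": 80, "x": 0, "y": 0, "z": 0, "wx": 0, "wy": 0, "wz": 0.9},
  {"grip": 80, "x": 0, "y": 0, "z": 0, "wx": 0, "wy": 0, "wz": 0.9},
  {"grip": 80, "x": 0, "y": 0, "z": 0, "wx": 0, "wy": 0, "wz": 0.9},
  {"grip": 80, "x": 0, "y": 0, "z": 0, "wx": 0, "wy": 0, "wz": 0.9},
])

```text
t: 23.52
eef_pos: [0.454, 0.3325, 0.2926]
tool_rot: [-3.132, -0.239, -0.001]
ft_force: [0.2, 0.3, 0.0]
finger_gap: 0.935
gripper_force: 0.0
```

```bash
python3 - <<'E'
from h import *
go(430,-290,330,-.1)
W=cloud(snapshot('top'));
blobs(W,.04,.06,300,(W[...,1]<-.1)&(W[...,0]<.75)&(W[...,0]>.3))
blobs(W,.1,.13,50,(W[...,1]>.1)&(W[...,0]<.7)&(W[...,0]>.3))
blobs(W,.085,.1,50,(W[...,1]>.1)&(W[...,0]<.7)&(W[...,0]>.3))
E
```

```text
t 23.52 p [454.  332.5 292.6] yaw 0.1521 F [0.2 0.3 0. ] gap 79.9 q1,7 [-1.15 -1.99]
turn/0.1 [-0.01 -0.01  2.52]  shift/20mm [ 1.915 31.087 -1.868]
[340. 185.] 632 [ 611.5 -224.5] [115.1  57.2] 0.001 z 0.0484
[382. 191.] 637 [ 593.3 -361.9] [116.5  58.1] -0.179 z 0.0483
[341. 233.] 642 [ 456.4 -225.6] [115.3  58.3] -0.108 z 0.0488
[379. 236.] 643 [ 445.  -348.9] [115.8  58. ] -0.168 z 0.0486
[174. 237.] 97 [441.2 306.7] [54.1 22.1] 1.248 z 0.1158
[  2. 174.] 127 [627.1 847.1] [126.7  17.9] 0.064 z 0.0937
```

jog_arm([
  {"grip": 85, "x": 0, "y": 0, "z": 0, "wx": 0, "wy": 0, "wz": 0.84},
  {"grip": 85, "x": 0, "y": 0, "z": 0, "wx": 0, "wy": 0, "wz": 0.84},
  {"grip": 85, "x": 0, "y": 0, "z": 0, "wx": 0, "wy": 0, "wz": 0.84},
  {"grip": 85, "x": 0.06, "y": 0.5, "z": 0, "wx": 0, "wy": 0, "wz": 0},
  {"grip": 85, "x": 0.06, "y": 1, "z": -0.06, "wx": 0, "wy": 0, "wz": 0},
  {"grip": 85, "x": 0.06, "y": 1, "z": -0.06, "wx": 0, "wy": 0, "wz": 0},
  {"grip": 85, "x": 0.06, "y": 1, "z": -0.06, "wx": 0, "wy": 0, "wz": 0},
  {"grip": 85, "x": 0.06, "y": 1, "z": -0.06, "wx": 0, "wy": 0, "wz": 0},
])

```text
t: 24.23
eef_pos: [0.4513, 0.2405, 0.2967]
tool_rot: [-3.138, 0.143, -0.001]
ft_force: [0.2, -0.2, 0.2]
finger_gap: 0.995
gripper_force: 0.0
```

jog_arm([
  {"grip": 85, "x": 0.06, "y": 1, "z": -0.06, "wx": 0, "wy": 0, "wz": 0},
  {"grip": 85, "x": 0.06, "y": 1, "z": -0.06, "wx": 0, "wy": 0, "wz": 0},
  {"grip": 85, "x": 0.06, "y": 1, "z": -0.06, "wx": 0, "wy": 0, "wz": 0},
  {"grip": 85, "x": 0.06, "y": 1, "z": -0.06, "wx": 0, "wy": 0, "wz": 0},
  {"grip": 85, "x": 0.06, "y": 1, "z": -0.06, "wx": 0, "wy": 0, "wz": 0},
  {"grip": 85, "x": 0.06, "y": 1, "z": -0.06, "wx": 0, "wy": 0, "wz": 0},
  {"grip": 85, "x": 0.06, "y": 1, "z": -0.06, "wx": 0, "wy": 0, "wz": 0},
  {"grip": 85, "x": 0.06, "y": 1, "z": -0.06, "wx": 0, "wy": 0, "wz": 0},
])

```text
t: 24.9
eef_pos: [0.4454, 0.0802, 0.306]
tool_rot: [-3.138, 0.147, -0.0]
ft_force: [0.6, 1.1, -0.1]
finger_gap: 0.996
gripper_force: 0.0
```

jog_arm([
  {"grip": 85, "x": 0.06, "y": 1, "z": -0.06, "wx": 0, "wy": 0, "wz": 0},
  {"grip": 85, "x": 0.06, "y": 1, "z": -0.06, "wx": 0, "wy": 0, "wz": 0},
  {"grip": 85, "x": 0.06, "y": 1, "z": -0.06, "wx": 0, "wy": 0, "wz": 0},
  {"grip": 85, "x": 0.06, "y": 1, "z": -0.06, "wx": 0, "wy": 0, "wz": 0},
  {"grip": 85, "x": 0.06, "y": 1, "z": -0.06, "wx": 0, "wy": 0, "wz": 0},
  {"grip": 85, "x": 0.06, "y": 1, "z": -0.06, "wx": 0, "wy": 0, "wz": 0},
  {"grip": 85, "x": 0.06, "y": 1, "z": -0.06, "wx": 0, "wy": 0, "wz": 0},
  {"grip": 85, "x": 0.06, "y": 1, "z": -0.06, "wx": 0, "wy": 0, "wz": 0},
])

```text
t: 25.57
eef_pos: [0.4394, -0.0799, 0.3155]
tool_rot: [-3.137, 0.147, -0.0]
ft_force: [1.0, -0.2, -0.0]
finger_gap: 0.996
gripper_force: 0.0
```

jog_arm([
  {"grip": 85, "x": 0.06, "y": 1, "z": -0.06, "wx": 0, "wy": 0, "wz": 0},
  {"grip": 85, "x": 0.06, "y": 1, "z": -0.06, "wx": 0, "wy": 0, "wz": 0},
  {"grip": 85, "x": 0.06, "y": 1, "z": -0.06, "wx": 0, "wy": 0, "wz": 0},
  {"grip": 85, "x": 0.06, "y": 1, "z": -0.06, "wx": 0, "wy": 0, "wz": 0},
  {"grip": 85, "x": 0.06, "y": 1, "z": -0.06, "wx": 0, "wy": 0, "wz": 0},
  {"grip": 85, "x": 0.06, "y": 1, "z": -0.06, "wx": 0, "wy": 0, "wz": 0},
  {"grip": 85, "x": 0.06, "y": 1, "z": -0.06, "wx": 0, "wy": 0, "wz": 0},
  {"grip": 85, "x": 0.06, "y": 0.6, "z": -0.06, "wx": 0, "wy": 0, "wz": 0},
])

```text
t: 26.23
eef_pos: [0.4338, -0.233, 0.3253]
tool_rot: [-3.138, 0.149, -0.001]
ft_force: [0.9, -0.7, -0.5]
finger_gap: 0.993
gripper_force: 0.0
```

jog_arm([
  {"grip": 85, "x": 0, "y": 0, "z": 0, "wx": 0, "wy": 0, "wz": 0},
  {"grip": 85, "x": 0, "y": 0, "z": 0, "wx": 0, "wy": 0, "wz": 0},
  {"grip": 85, "x": 0, "y": 0, "z": 0, "wx": 0, "wy": 0, "wz": 0},
  {"grip": 85, "x": 0, "y": 0, "z": 0, "wx": 0, "wy": 0, "wz": 0},
])

```text
t: 26.57
eef_pos: [0.4352, -0.2292, 0.3248]
tool_rot: [-3.137, 0.146, 0.0]
ft_force: [0.5, 0.1, -0.1]
finger_gap: 0.994
gripper_force: 0.0
```

```bash
python3 - <<'E'
from h import *
o,R=state();s=snapshot('wrist');save('w6',s);W=cloud(s,(o['eef_pos'],o['tool_rot']));o,_=state()
blobs(W,.04,.06,300);blobs(W,.012,.028,2000)
blobs(W,.012,.028,60,s['img'].max(2)<90)
E
```

```text
t 26.57 p [ 435.2 -229.2  324.8] yaw -0.0931 F [ 0.5  0.1 -0.1] gap 84.8 q1,7 [-0.69 -1.13]
t 26.62 p [ 435.3 -229.1  324.8] yaw -0.0929 F [ 0.3 -0.5  1. ] gap 85.2 q1,7 [-0.69 -1.13]
[241.  36.] 3320 [ 592.9 -223.4] [82.4 56. ] -0.019 z 0.049
[351.  38.] 3584 [ 577.7 -358.2] [86.5 56.7] -0.169 z 0.0489
[254. 145.] 3452 [ 455.4 -226.1] [116.2  54.9] -0.115 z 0.0491
[343. 145.] 3589 [ 444.1 -347.7] [116.   56.5] -0.171 z 0.0489
[82. 70.] 20831 [571.6   1.2] [201.5 183.4] 1.492 z 0.0191
[79. 64.] 312 [577.9   0.7] [167.8   4.7] -0.077 z 0.0197
[328.  46.] 228 [ 573.5 -336.2] [106.6  45.3] 0.345 z 0.0205
[319. 141.] 190 [ 448.9 -320.4] [112.9   1.2] -0.173 z 0.0204
```

View pics/w6.png

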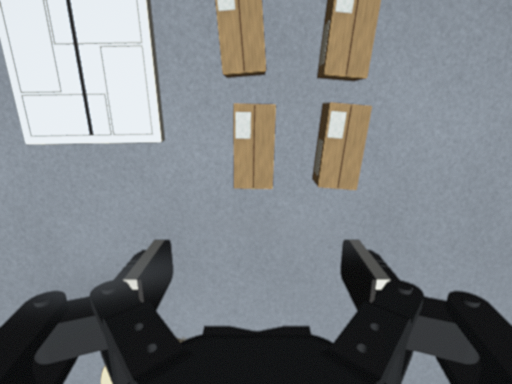

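All four cartons show: C at (254,145), D at (343,145), with A and B above, cropped. Picking C.

```bash
cat >> h.py <<'E'
def pick(cx,cy,yaw,s,z=33): go(cx+30*s*np.cos(yaw),cy+30*s*np.sin(yaw),z,yaw)
def place(n,z=54,along=0,across=0): # along/across: held carton centre error in tool frame (mm) beyond nominal
    g,yaw={1:((0,-60),0),2:((60,0),np.pi/2),3:((0,60),0),4:((-60,0),np.pi/2)}[n]
    a=-.078;c,s_=np.cos(a),np.sin(a);yaw+=a
    p=np.array([579.6+c*g[0]-s_*g[1],.6+s_*g[0]+c*g[1]])
    p-=along*np.array([np.cos(yaw),np.sin(yaw)])+across*np.array([np.sin(yaw),-np.cos(yaw)])
    go(p[0],p[1],z,yaw)
E
python3 -c "
from h import *
pick(455.4,-226.1,-.115,1)"
```

```text
t 26.62 p [ 435.3 -229.1  324.8] yaw -0.0929 F [ 0.3 -0.5  1. ] gap 85.2 q1,7 [-0.69 -1.13]
turn/0.1 [-0.01  0.    0.22]  shift/20mm [ 2.481 -0.266 14.59 ]
```

jog_arm([
  {"grip": 85, "x": 0, "y": 0, "z": 0.4, "wx": 0, "wy": 0, "wz": 0.22},
  {"grip": 85, "x": 0.4, "y": -0.05, "z": 1, "wx": 0, "wy": 0, "wz": 0},
  {"grip": 85, "x": 0.4, "y": -0.05, "z": 1, "wx": 0, "wy": 0, "wz": 0},
  {"grip": 85, "x": 0.4, "y": -0.05, "z": 1, "wx": 0, "wy": 0, "wz": 0},
  {"grip": 85, "x": 0.4, "y": -0.05, "z": 1, "wx": 0, "wy": 0, "wz": 0},
  {"grip": 85, "x": 0.4, "y": -0.05, "z": 1, "wx": 0, "wy": 0, "wz": 0},
  {"grip": 85, "x": 0.4, "y": -0.02, "z": 1, "wx": 0, "wy": 0, "wz": 0},
  {"grip": 85, "x": 0.08, "y": 0, "z": 1, "wx": 0, "wy": 0, "wz": 0},
])

```text
t: 27.28
eef_pos: [0.486, -0.2295, 0.1751]
tool_rot: [3.136, -0.182, -0.001]
ft_force: [-0.0, 1.4, -0.3]
finger_gap: 0.99
gripper_force: 0.0
```

jog_arm([
  {"grip": 85, "x": 0, "y": 0, "z": 1, "wx": 0, "wy": 0, "wz": 0},
  {"grip": 85, "x": 0, "y": 0, "z": 1, "wx": 0, "wy": 0, "wz": 0},
  {"grip": 85, "x": 0, "y": 0, "z": 0.8, "wx": 0, "wy": 0, "wz": 0},
  {"grip": 85, "x": 0, "y": 0, "z": 0, "wx": 0, "wy": 0, "wz": 0},
  {"grip": 85, "x": 0, "y": 0, "z": 0, "wx": 0, "wy": 0, "wz": 0},
  {"grip": 85, "x": 0, "y": 0, "z": 0, "wx": 0, "wy": 0, "wz": 0},
  {"grip": 85, "x": 0, "y": 0, "z": 0, "wx": 0, "wy": 0, "wz": 0},
])

```text
t: 27.87
eef_pos: [0.4857, -0.2308, 0.122]
tool_rot: [3.136, -0.184, 0.003]
ft_force: [0.3, 0.5, 0.0]
finger_gap: 0.998
gripper_force: 0.0
```

```bash
python3 -c "
from h import *
pick(455.4,-226.1,-.115,1)
o,R=state();s=snapshot('wrist');W=cloud(s,(o['eef_pos'],o['tool_rot']))
blobs(W,.04,.06,300)
W=cloud(snapshot('top'));blobs(W,.04,.06,300,(W[...,1]<-.1)&(W[...,0]<.75)&(W[...,0]>.3))
"
```

```text
t 27.87 p [ 485.7 -230.8  122. ] yaw -0.1171 F [0.3 0.5 0. ] gap 85.2 q1,7 [-0.42 -0.92]
turn/0.1 [ 0.   -0.02 -0.02]  shift/20mm [-0.032 -0.059  4.452]
t 27.87 p [ 485.7 -230.8  122. ] yaw -0.1171 F [0.3 0.5 0. ] gap 85.2 q1,7 [-0.42 -0.92]
[226.  59.] 11003 [ 586.8 -223.2] [70.2 56.2] -0.02 z 0.0491
[446.  60.] 11907 [ 569.7 -356.7] [70.3 57.5] -0.163 z 0.0489
[428. 226.] 9389 [ 452.3 -349.3] [99.8 57.5] -0.176 z 0.049
[256. 244.] 10997 [ 455.8 -225.4] [116.1  56.1] -0.113 z 0.0491
[340. 185.] 633 [ 611.3 -224. ] [115.  58.] -0.001 z 0.0487
[383. 184.] 388 [ 604.6 -362.9] [93.9 57.7] -0.159 z 0.0486
```

jog_arm([
  {"grip": 85, "x": -0.02, "y": -0.07, "z": 0.5, "wx": 0, "wy": 0, "wz": 0},
  {"grip": 85, "x": 0, "y": 0, "z": 0.8, "wx": 0, "wy": 0, "wz": 0},
  {"grip": 85, "x": 0, "y": 0, "z": 0.8, "wx": 0, "wy": 0, "wz": 0},
  {"grip": 85, "x": 0, "y": 0, "z": 0.8, "wx": 0, "wy": 0, "wz": 0},
  {"grip": 85, "x": 0, "y": 0, "z": 0.8, "wx": 0, "wy": 0, "wz": 0},
  {"grip": 85, "x": 0, "y": 0, "z": 0.5, "wx": 0, "wy": 0, "wz": 0},
  {"grip": 85, "x": 0, "y": 0, "z": 0.25, "wx": 0, "wy": 0, "wz": 0},
  {"grip": 85, "x": 0, "y": 0, "z": 0, "wx": 0, "wy": 0, "wz": 0},
])

```text
t: 28.63
eef_pos: [0.4842, -0.2289, 0.0309]
tool_rot: [-3.136, 0.184, 0.003]
ft_force: [-0.3, 0.4, -0.2]
finger_gap: 0.997
gripper_force: 0.0
```

jog_arm([
  {"grip": 75, "x": 0, "y": 0, "z": 0, "wx": 0, "wy": 0, "wz": 0},
  {"grip": 65, "x": 0, "y": 0, "z": 0, "wx": 0, "wy": 0, "wz": 0},
  {"grip": 58, "x": 0, "y": 0, "z": 0, "wx": 0, "wy": 0, "wz": 0},
  {"grip": 48, "x": 0, "y": 0, "z": 0, "wx": 0, "wy": 0, "wz": 0},
  {"grip": 48, "x": 0, "y": 0, "z": 0, "wx": 0, "wy": 0, "wz": 0},
  {"grip": 48, "x": 0, "y": 0, "z": 0, "wx": 0, "wy": 0, "wz": 0},
  {"grip": 48, "x": 0, "y": 0, "z": 0, "wx": 0, "wy": 0, "wz": 0},
  {"grip": 48, "x": 0, "y": 0, "z": 0, "wx": 0, "wy": 0, "wz": 0},
], squeeze=60)

```text
t: 29.3
eef_pos: [0.4856, -0.2296, 0.0329]
tool_rot: [3.136, -0.184, 0.003]
ft_force: [-1.4, -0.8, 6.1]
finger_gap: 0.652
gripper_force: 63.9
```

```bash
python3 -c "
from h import *
state();place(1,125)"
```

```text
t 29.30 p [ 485.6 -229.6   32.9] yaw -0.1171 F [-1.4 -0.8  6.1] gap 55.7 q1,7 [-0.33 -0.83]
t 29.30 p [ 485.6 -229.6   32.9] yaw -0.1171 F [-1.4 -0.8  6.1] gap 55.7 q1,7 [-0.33 -0.83]
turn/0.1 [ 0.   -0.02 -0.39]  shift/20mm [ 3.791 -8.84  -4.603]
```

jog_arm([
  {"grip": 48, "x": 0, "y": 0, "z": -0.3, "wx": 0, "wy": 0, "wz": 0},
  {"grip": 48, "x": 0, "y": 0, "z": -0.8, "wx": 0, "wy": 0, "wz": 0},
  {"grip": 48, "x": 0, "y": 0, "z": -1, "wx": 0, "wy": 0, "wz": 0},
  {"grip": 48, "x": 0, "y": 0, "z": -1, "wx": 0, "wy": 0, "wz": 0},
  {"grip": 48, "x": 0, "y": 0, "z": -1, "wx": 0, "wy": 0, "wz": -0.2},
  {"grip": 48, "x": 0, "y": 0, "z": -0.5, "wx": 0, "wy": 0, "wz": -0.19},
  {"grip": 48, "x": 0.2, "y": -0.5, "z": 0, "wx": 0, "wy": 0, "wz": 0},
  {"grip": 48, "x": 0.4, "y": -0.9, "z": 0, "wx": 0, "wy": 0, "wz": 0},
])

```text
t: 29.97
eef_pos: [0.4982, -0.2034, 0.1242]
tool_rot: [3.139, -0.129, 0.001]
ft_force: [0.6, 0.2, -1.7]
finger_gap: 0.651
gripper_force: 63.9
```

jog_arm([
  {"grip": 48, "x": 0.4, "y": -0.95, "z": 0, "wx": 0, "wy": 0, "wz": 0},
  {"grip": 48, "x": 0.4, "y": -0.95, "z": 0, "wx": 0, "wy": 0, "wz": 0},
  {"grip": 48, "x": 0.4, "y": -0.95, "z": 0, "wx": 0, "wy": 0, "wz": 0},
  {"grip": 48, "x": 0.4, "y": -0.95, "z": 0, "wx": 0, "wy": 0, "wz": 0},
  {"grip": 48, "x": 0.4, "y": -0.95, "z": 0, "wx": 0, "wy": 0, "wz": 0},
  {"grip": 48, "x": 0.4, "y": -0.95, "z": 0, "wx": 0, "wy": 0, "wz": 0},
  {"grip": 48, "x": 0.4, "y": -0.95, "z": 0, "wx": 0, "wy": 0, "wz": 0},
  {"grip": 48, "x": 0.39, "y": -0.79, "z": 0, "wx": 0, "wy": 0, "wz": 0},
])

```text
t: 30.63
eef_pos: [0.5741, -0.0556, 0.1222]
tool_rot: [-3.138, 0.12, 0.004]
ft_force: [-0.0, -0.2, -3.0]
finger_gap: 0.648
gripper_force: 63.9
```

jog_arm([
  {"grip": 48, "x": 0, "y": 0, "z": 0, "wx": 0, "wy": 0, "wz": 0},
  {"grip": 48, "x": 0, "y": 0, "z": 0, "wx": 0, "wy": 0, "wz": 0},
  {"grip": 48, "x": 0, "y": 0, "z": 0, "wx": 0, "wy": 0, "wz": 0},
  {"grip": 48, "x": 0, "y": 0, "z": 0, "wx": 0, "wy": 0, "wz": 0},
  {"grip": 48, "x": 0, "y": 0, "z": 0, "wx": 0, "wy": 0, "wz": 0},
])

```text
t: 31.05
eef_pos: [0.5736, -0.0596, 0.1237]
tool_rot: [3.139, -0.125, -0.001]
ft_force: [-0.3, -0.0, -1.5]
finger_gap: 0.649
gripper_force: 64.0
```

```bash
python3 -c "
from h import *
place(1,55)
o,R=state();s=snapshot('wrist');save('w7',s);W=cloud(s,(o['eef_pos'],o['tool_rot']))
zz=o['eef_pos'][2]
blobs(W,zz+.005,zz+.03,200)
"
```

```text
t 31.05 p [573.6 -59.6 123.7] yaw -0.0799 F [-0.3 -0.  -1.5] gap 55.5 q1,7 [-0.67 -1.21]
turn/0.1 [ 0.    0.   -0.02]  shift/20mm [ 0.062 -0.026  3.433]
t 31.05 p [573.6 -59.6 123.7] yaw -0.0799 F [-0.3 -0.  -1.5] gap 55.5 q1,7 [-0.67 -1.21]
[257. 273.] 18047 [577.8 -58.6] [119.7  49.1] 1.495 z 0.1398
```

View pics/w7.png

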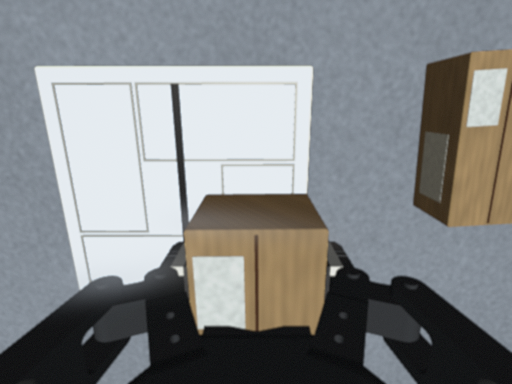

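jog_arm([
  {"grip": 48, "x": 0.06, "y": -0.03, "z": 0.4, "wx": 0, "wy": 0, "wz": -0.02},
  {"grip": 48, "x": 0, "y": 0, "z": 0.7, "wx": 0, "wy": 0, "wz": 0},
  {"grip": 48, "x": 0, "y": 0, "z": 0.7, "wx": 0, "wy": 0, "wz": 0},
  {"grip": 48, "x": 0, "y": 0, "z": 0.6, "wx": 0, "wy": 0, "wz": 0},
  {"grip": 48, "x": 0, "y": 0, "z": 0.4, "wx": 0, "wy": 0, "wz": 0},
  {"grip": 48, "x": 0, "y": 0, "z": 0.4, "wx": 0, "wy": 0, "wz": 0},
  {"grip": 48, "x": 0, "y": 0, "z": 0, "wx": 0, "wy": 0, "wz": 0},
  {"grip": 48, "x": 0, "y": 0, "z": 0, "wx": 0, "wy": 0, "wz": 0},
])

```text
t: 31.77
eef_pos: [0.5752, -0.0585, 0.0594]
tool_rot: [3.139, -0.12, -0.001]
ft_force: [0.1, 0.8, -1.3]
finger_gap: 0.649
gripper_force: 64.0
```

```bash
cat >> h.py <<'E'
def held():
    s=snapshot('wrist');f=192/np.tan(np.radians(s['vfov'])/2);v,u=np.mgrid[:384,:512];z=s['range_z']
    P=np.stack([(u-s['cx'])*z/f,(v-s['cy'])*z/f,z],-1);T=np.array(s['tool_from_camera']);L=(P@T[:3,:3].T+T[:3,3])*1000
    t=L[(z>0)&(abs(L[...,2]+17)<5)&(abs(L[...,1])<40)&(L[...,0]>10)]
    print('held top: front x',np.percentile(t[:,0],99.5).round(1),'y',np.percentile(t[:,1],[1,99]).round(1),'z by x',[(a,np.median(t[abs(t[:,0]-a)<3][:,2]).round(1)) for a in(15,25,60,80) if (abs(t[:,0]-a)<3).sum()>20])
E
python3 -c "
from h import *
place(1,53);held()"
```

```text
t 31.77 p [575.2 -58.5  59.4] yaw -0.0764 F [ 0.1  0.8 -1.3] gap 55.5 q1,7 [-0.62 -1.16]
turn/0.1 [0.   0.01 0.02]  shift/20mm [-0.009  0.038  0.321]
held top: front x 28.1 y [-34.4  32.4] z by x [(15, np.float64(-16.2)), (25, np.float64(-15.9))]
```

jog_arm([
  {"grip": 48, "x": 0, "y": 0.03, "z": 0.15, "wx": 0, "wy": 0, "wz": 0.02},
  {"grip": 48, "x": 0, "y": 0, "z": 0.1, "wx": 0, "wy": 0, "wz": 0},
  {"grip": 48, "x": 0, "y": 0, "z": 0.07, "wx": 0, "wy": 0, "wz": 0},
  {"grip": 48, "x": 0, "y": 0, "z": 0, "wx": 0, "wy": 0, "wz": 0},
  {"grip": 48, "x": 0, "y": 0, "z": 0, "wx": 0, "wy": 0, "wz": 0},
])

```text
t: 32.23
eef_pos: [0.5754, -0.0588, 0.0535]
tool_rot: [-3.139, 0.123, -0.0]
ft_force: [-0.2, 0.2, -2.7]
finger_gap: 0.647
gripper_force: 64.0
```

```bash
python3 -c "
from h import *
place(1,53)"
```

```text
t 32.23 p [575.4 -58.8  53.5] yaw -0.0781 F [-0.2  0.2 -2.7] gap 55.2 q1,7 [-0.62 -1.15]
turn/0.1 [-0. -0. -0.]  shift/20mm [-0.022  0.02   0.027]
```

jog_arm([
  {"grip": 48, "x": -0.02, "y": 0.02, "z": 0.04, "wx": 0, "wy": 0, "wz": 0},
  {"grip": 48, "x": 0, "y": 0, "z": 0, "wx": 0, "wy": 0, "wz": 0},
  {"grip": 48, "x": 0, "y": 0, "z": 0, "wx": 0, "wy": 0, "wz": 0},
  {"grip": 60, "x": 0, "y": 0, "z": 0, "wx": 0, "wy": 0, "wz": 0},
  {"grip": 66, "x": 0, "y": 0, "z": 0, "wx": 0, "wy": 0, "wz": 0},
  {"grip": 70, "x": 0, "y": 0, "z": 0, "wx": 0, "wy": 0, "wz": 0},
  {"grip": 70, "x": 0, "y": 0, "z": 0, "wx": 0, "wy": 0, "wz": 0},
  {"grip": 70, "x": 0, "y": 0, "z": -0.3, "wx": 0, "wy": 0, "wz": 0},
])

```text
t: 32.9
eef_pos: [0.5742, -0.0592, 0.0579]
tool_rot: [3.139, -0.123, -0.003]
ft_force: [-0.2, 0.5, -0.1]
finger_gap: 0.821
gripper_force: 0.0
```

jog_arm([
  {"grip": 70, "x": 0, "y": 0, "z": -0.7, "wx": 0, "wy": 0, "wz": 0},
  {"grip": 70, "x": 0, "y": 0, "z": -1, "wx": 0, "wy": 0, "wz": 0},
  {"grip": 70, "x": 0, "y": 0, "z": -1, "wx": 0, "wy": 0, "wz": 0},
  {"grip": 80, "x": 0, "y": 0, "z": -1, "wx": 0, "wy": 0, "wz": 0},
  {"grip": 85, "x": 0, "y": 0, "z": -0.6, "wx": 0, "wy": 0, "wz": 0},
  {"grip": 85, "x": 0, "y": 0, "z": 0, "wx": 0, "wy": 0, "wz": 0},
  {"grip": 85, "x": 0, "y": 0, "z": 0, "wx": 0, "wy": 0, "wz": 0},
  {"grip": 85, "x": 0, "y": 0, "z": 0, "wx": 0, "wy": 0, "wz": 0},
])

```text
t: 33.57
eef_pos: [0.5745, -0.0589, 0.1441]
tool_rot: [-3.139, 0.122, 0.001]
ft_force: [-1.1, -1.0, 0.2]
finger_gap: 0.999
gripper_force: 0.0
```

```bash
cat >> h.py <<'E'
def slabchk(W):
    print('slab frame:')
    a=-.078;c,s=np.cos(a),np.sin(a);V=W.copy();d=W[...,:2]-[.5796,.0006]
    V[...,0]=d@[c,s];V[...,1]=d@[-s,c];m=(abs(V[...,0])<.12)&(abs(V[...,1])<.12)
    blobs(V,.06,.08,200,m)
E
python3 -c "
from h import *
o,R=state();s=snapshot('wrist');save('w8',s);W=cloud(s,(o['eef_pos'],o['tool_rot']))
slabchk(W);blobs(W,.04,.058,500)
W=cloud(snapshot('top'));blobs(W,.04,.06,200,(W[...,1]<-.1)&(W[...,0]<.75)&(W[...,0]>.3))
pick(444.1,-347.7,-.171,-1,130)"
```

```text
t 33.57 p [574.5 -58.9 144.1] yaw -0.0779 F [-1.1 -1.   0.2] gap 85.3 q1,7 [-0.68 -1.22]
slab frame:
[257. 242.] 10834 [-29.9 -58.9] [116.7  56.2] 0.009 z 0.0691
[472. 138.] 12004 [ 609.9 -222.9] [115.8  57. ] -0.013 z 0.0489
[342. 187.] 466 [ 610.  -225.1] [112.9  56.3] -0.012 z 0.0488
[382. 191.] 632 [ 593.3 -361.6] [116.3  57.7] -0.165 z 0.0486
[379. 236.] 653 [ 444.9 -349.6] [116.   58.7] -0.164 z 0.0487
t 33.67 p [574.3 -59.  143.7] yaw -0.0780 F [-0.4 -1.5  0. ] gap 85.1 q1,7 [-0.68 -1.22]
turn/0.1 [0.   0.02 0.93]  shift/20mm [-5.46  15.331  0.683]
```

jog_arm([
  {"grip": 85, "x": 0, "y": 0, "z": 0, "wx": 0, "wy": 0, "wz": 0.93},
  {"grip": 85, "x": -0.2, "y": 0.5, "z": 0, "wx": 0, "wy": 0, "wz": 0},
  {"grip": 85, "x": -0.35, "y": 1, "z": 0, "wx": 0, "wy": 0, "wz": 0},
  {"grip": 85, "x": -0.35, "y": 1, "z": 0, "wx": 0, "wy": 0, "wz": 0},
  {"grip": 85, "x": -0.35, "y": 1, "z": 0, "wx": 0, "wy": 0, "wz": 0},
  {"grip": 85, "x": -0.35, "y": 1, "z": 0, "wx": 0, "wy": 0, "wz": 0},
  {"grip": 85, "x": -0.35, "y": 1, "z": 0, "wx": 0, "wy": 0, "wz": 0},
  {"grip": 85, "x": -0.35, "y": 1, "z": 0, "wx": 0, "wy": 0, "wz": 0},
])

```text
t: 34.33
eef_pos: [0.5059, -0.1811, 0.1442]
tool_rot: [3.13, -0.265, -0.002]
ft_force: [0.4, 0.8, 0.5]
finger_gap: 0.996
gripper_force: 0.0
```

jog_arm([
  {"grip": 85, "x": -0.35, "y": 1, "z": 0, "wx": 0, "wy": 0, "wz": 0},
  {"grip": 85, "x": -0.35, "y": 1, "z": 0, "wx": 0, "wy": 0, "wz": 0},
  {"grip": 85, "x": -0.35, "y": 1, "z": 0, "wx": 0, "wy": 0, "wz": 0},
  {"grip": 85, "x": -0.35, "y": 1, "z": 0, "wx": 0, "wy": 0, "wz": 0},
  {"grip": 85, "x": -0.35, "y": 1, "z": 0, "wx": 0, "wy": 0, "wz": 0},
  {"grip": 85, "x": -0.35, "y": 1, "z": 0, "wx": 0, "wy": 0, "wz": 0},
  {"grip": 85, "x": -0.35, "y": 1, "z": 0, "wx": 0, "wy": 0, "wz": 0},
  {"grip": 85, "x": -0.35, "y": 1, "z": 0, "wx": 0, "wy": 0, "wz": 0},
])

```text
t: 35.0
eef_pos: [0.4233, -0.3288, 0.1442]
tool_rot: [-3.13, 0.265, 0.002]
ft_force: [0.6, 0.3, -0.4]
finger_gap: 0.995
gripper_force: 0.0
```

jog_arm([
  {"grip": 85, "x": -0.35, "y": 0.83, "z": 0, "wx": 0, "wy": 0, "wz": 0},
  {"grip": 85, "x": 0, "y": 0, "z": 0, "wx": 0, "wy": 0, "wz": 0},
  {"grip": 85, "x": 0, "y": 0, "z": 0, "wx": 0, "wy": 0, "wz": 0},
  {"grip": 85, "x": 0, "y": 0, "z": 0, "wx": 0, "wy": 0, "wz": 0},
  {"grip": 85, "x": 0, "y": 0, "z": 0, "wx": 0, "wy": 0, "wz": 0},
  {"grip": 85, "x": 0, "y": 0, "z": 0, "wx": 0, "wy": 0, "wz": 0},
])

```text
t: 35.5
eef_pos: [0.4159, -0.3419, 0.1445]
tool_rot: [-3.13, 0.265, 0.001]
ft_force: [0.2, 0.7, 0.4]
finger_gap: 0.994
gripper_force: 0.0
```

```bash
python3 -c "
from h import *
o,R=state();s=snapshot('wrist');W=cloud(s,(o['eef_pos'],o['tool_rot']))
blobs(W,.04,.058,500)
pick(444.1,-347.7,-.171,-1)"
```

```text
t 35.50 p [ 415.9 -341.9  144.5] yaw -0.1688 F [0.2 0.7 0.4] gap 84.9 q1,7 [-0.2  -0.74]
[45. 23.] 4121 [ 565.5 -223.1] [57.4 28.8] 1.539 z 0.049
[242.  18.] 3129 [ 544.8 -352.5] [56.3 20.1] 1.397 z 0.049
[260. 160.] 11285 [ 444.  -348.1] [115.9  56.2] -0.172 z 0.0491
t 35.55 p [ 415.9 -342.   144.5] yaw -0.1690 F [-0.   0.3  1. ] gap 84.9 q1,7 [-0.2  -0.74]
turn/0.1 [-0.    0.    0.02]  shift/20mm [-0.06   0.042  5.576]
```

jog_arm([
  {"grip": 85, "x": -0.06, "y": 0.05, "z": 0.5, "wx": 0, "wy": 0, "wz": 0.03},
  {"grip": 85, "x": 0, "y": 0, "z": 0.9, "wx": 0, "wy": 0, "wz": 0},
  {"grip": 85, "x": 0, "y": 0, "z": 1, "wx": 0, "wy": 0, "wz": 0},
  {"grip": 85, "x": 0, "y": 0, "z": 1, "wx": 0, "wy": 0, "wz": 0},
  {"grip": 85, "x": 0, "y": 0, "z": 1, "wx": 0, "wy": 0, "wz": 0},
  {"grip": 85, "x": 0, "y": 0, "z": 0.7, "wx": 0, "wy": 0, "wz": 0},
  {"grip": 85, "x": 0, "y": 0, "z": 0.47, "wx": 0, "wy": 0, "wz": 0},
  {"grip": 85, "x": 0, "y": 0, "z": 0, "wx": 0, "wy": 0, "wz": 0},
])

```text
t: 36.22
eef_pos: [0.413, -0.3427, 0.0313]
tool_rot: [-3.129, 0.273, 0.005]
ft_force: [-0.8, 0.6, -0.2]
finger_gap: 0.995
gripper_force: 0.0
```

jog_arm([
  {"grip": 75, "x": 0, "y": 0, "z": 0, "wx": 0, "wy": 0, "wz": 0},
  {"grip": 65, "x": 0, "y": 0, "z": 0, "wx": 0, "wy": 0, "wz": 0},
  {"grip": 58, "x": 0, "y": 0, "z": 0, "wx": 0, "wy": 0, "wz": 0},
  {"grip": 48, "x": 0, "y": 0, "z": 0, "wx": 0, "wy": 0, "wz": 0},
  {"grip": 48, "x": 0, "y": 0, "z": 0, "wx": 0, "wy": 0, "wz": 0},
  {"grip": 48, "x": 0, "y": 0, "z": 0, "wx": 0, "wy": 0, "wz": 0},
  {"grip": 48, "x": 0, "y": 0, "z": 0, "wx": 0, "wy": 0, "wz": 0},
  {"grip": 48, "x": 0, "y": 0, "z": 0, "wx": 0, "wy": 0, "wz": 0},
])

```text
t: 36.88
eef_pos: [0.4146, -0.3442, 0.0345]
tool_rot: [3.129, -0.273, 0.003]
ft_force: [-0.9, 0.7, 7.5]
finger_gap: 0.652
gripper_force: 64.2
```

```bash
python3 -c "
from h import *
place(3,150);held()"
```

```text
t 36.88 p [ 414.6 -344.2   34.5] yaw -0.1741 F [-0.9  0.7  7.5] gap 55.7 q1,7 [-0.08 -0.63]
turn/0.1 [ 0.01 -0.02 -0.96]  shift/20mm [  6.88  -20.832  -5.775]
held top: front x 87.2 y [-28.9  26.2] z by x [(15, np.float64(-14.6)), (25, np.float64(-14.5)), (60, np.float64(-14.5)), (80, np.float64(-14.4))]
```

jog_arm([
  {"grip": 48, "x": 0, "y": 0, "z": -0.3, "wx": 0, "wy": 0, "wz": 0},
  {"grip": 48, "x": 0, "y": 0, "z": -0.8, "wx": 0, "wy": 0, "wz": 0},
  {"grip": 48, "x": 0, "y": 0, "z": -1, "wx": 0, "wy": 0, "wz": 0},
  {"grip": 48, "x": 0, "y": 0, "z": -1, "wx": 0, "wy": 0, "wz": 0},
  {"grip": 48, "x": 0, "y": 0, "z": -1, "wx": 0, "wy": 0, "wz": -0.2},
  {"grip": 48, "x": 0, "y": 0, "z": -1, "wx": 0, "wy": 0, "wz": -0.4},
  {"grip": 48, "x": 0, "y": 0, "z": -0.7, "wx": 0, "wy": 0, "wz": -0.36},
  {"grip": 48, "x": 0.2, "y": -0.5, "z": 0, "wx": 0, "wy": 0, "wz": 0},
])

```text
t: 37.6
eef_pos: [0.4184, -0.3369, 0.1528]
tool_rot: [3.136, -0.123, 0.006]
ft_force: [-0.7, -1.3, -1.2]
finger_gap: 0.651
gripper_force: 63.8
```

jog_arm([
  {"grip": 48, "x": 0.33, "y": -1, "z": 0, "wx": 0, "wy": 0, "wz": 0},
  {"grip": 48, "x": 0.33, "y": -1, "z": 0, "wx": 0, "wy": 0, "wz": 0},
  {"grip": 48, "x": 0.33, "y": -1, "z": 0, "wx": 0, "wy": 0, "wz": 0},
  {"grip": 48, "x": 0.33, "y": -1, "z": 0, "wx": 0, "wy": 0, "wz": 0},
  {"grip": 48, "x": 0.33, "y": -1, "z": 0, "wx": 0, "wy": 0, "wz": 0},
  {"grip": 48, "x": 0.33, "y": -1, "z": 0, "wx": 0, "wy": 0, "wz": 0},
  {"grip": 48, "x": 0.33, "y": -1, "z": 0, "wx": 0, "wy": 0, "wz": 0},
  {"grip": 48, "x": 0.33, "y": -1, "z": 0, "wx": 0, "wy": 0, "wz": 0},
])

```text
t: 38.27
eef_pos: [0.4839, -0.1774, 0.1494]
tool_rot: [-3.139, 0.122, 0.0]
ft_force: [-0.5, -0.2, -2.5]
finger_gap: 0.65
gripper_force: 63.9
```

jog_arm([
  {"grip": 48, "x": 0.33, "y": -1, "z": 0, "wx": 0, "wy": 0, "wz": 0},
  {"grip": 48, "x": 0.33, "y": -1, "z": 0, "wx": 0, "wy": 0, "wz": 0},
  {"grip": 48, "x": 0.33, "y": -1, "z": 0, "wx": 0, "wy": 0, "wz": 0},
  {"grip": 48, "x": 0.33, "y": -1, "z": 0, "wx": 0, "wy": 0, "wz": 0},
  {"grip": 48, "x": 0.33, "y": -1, "z": 0, "wx": 0, "wy": 0, "wz": 0},
  {"grip": 48, "x": 0.33, "y": -1, "z": 0, "wx": 0, "wy": 0, "wz": 0},
  {"grip": 48, "x": 0.33, "y": -1, "z": 0, "wx": 0, "wy": 0, "wz": 0},
  {"grip": 48, "x": 0.33, "y": -1, "z": 0, "wx": 0, "wy": 0, "wz": 0},
])

```text
t: 38.93
eef_pos: [0.549, -0.022, 0.1494]
tool_rot: [-3.139, 0.122, 0.001]
ft_force: [0.9, -0.5, -1.6]
finger_gap: 0.648
gripper_force: 63.9
```

jog_arm([
  {"grip": 48, "x": 0.33, "y": -1, "z": 0, "wx": 0, "wy": 0, "wz": 0},
  {"grip": 48, "x": 0.33, "y": -1, "z": 0, "wx": 0, "wy": 0, "wz": 0},
  {"grip": 48, "x": 0.33, "y": -1, "z": 0, "wx": 0, "wy": 0, "wz": 0},
  {"grip": 48, "x": 0.33, "y": -1, "z": 0, "wx": 0, "wy": 0, "wz": 0},
  {"grip": 48, "x": 0.1, "y": -0.33, "z": 0, "wx": 0, "wy": 0, "wz": 0},
  {"grip": 48, "x": 0, "y": 0, "z": 0, "wx": 0, "wy": 0, "wz": 0},
  {"grip": 48, "x": 0, "y": 0, "z": 0, "wx": 0, "wy": 0, "wz": 0},
  {"grip": 48, "x": 0, "y": 0, "z": 0, "wx": 0, "wy": 0, "wz": 0},
])

```text
t: 39.6
eef_pos: [0.5836, 0.0591, 0.1494]
tool_rot: [3.138, -0.126, -0.001]
ft_force: [0.2, -0.6, -1.9]
finger_gap: 0.653
gripper_force: 63.9
```

```bash
python3 -c "
from h import *
place(3,62,-.5);held()"
```

```text
t 39.60 p [583.6  59.1 149.4] yaw -0.0802 F [ 0.2 -0.6 -1.9] gap 55.8 q1,7 [-0.86 -1.44]
turn/0.1 [ 0.01  0.   -0.02]  shift/20mm [ 0.056 -0.07   4.371]
held top: front x 87.3 y [-28.8  26.3] z by x [(15, np.float64(-14.6)), (25, np.float64(-14.5)), (60, np.float64(-14.5)), (80, np.float64(-14.4))]
```

jog_arm([
  {"grip": 48, "x": 0.05, "y": -0.04, "z": 0.4, "wx": 0, "wy": 0, "wz": -0.02},
  {"grip": 48, "x": 0, "y": 0, "z": 0.8, "wx": 0, "wy": 0, "wz": 0},
  {"grip": 48, "x": 0, "y": 0, "z": 0.9, "wx": 0, "wy": 0, "wz": 0},
  {"grip": 48, "x": 0, "y": 0, "z": 0.9, "wx": 0, "wy": 0, "wz": 0},
  {"grip": 48, "x": 0, "y": 0, "z": 0.8, "wx": 0, "wy": 0, "wz": 0},
  {"grip": 48, "x": 0, "y": 0, "z": 0.5, "wx": 0, "wy": 0, "wz": 0},
  {"grip": 48, "x": 0, "y": 0, "z": 0, "wx": 0, "wy": 0, "wz": 0},
  {"grip": 48, "x": 0, "y": 0, "z": 0, "wx": 0, "wy": 0, "wz": 0},
])

```text
t: 40.32
eef_pos: [0.5849, 0.061, 0.0631]
tool_rot: [3.139, -0.121, -0.001]
ft_force: [-0.3, -0.2, -0.5]
finger_gap: 0.652
gripper_force: 63.9
```

jog_arm([
  {"grip": 48, "x": 0, "y": 0, "z": 0, "wx": 0, "wy": 0, "wz": 0},
  {"grip": 48, "x": 0, "y": 0, "z": 0, "wx": 0, "wy": 0, "wz": 0},
  {"grip": 48, "x": 0, "y": 0, "z": 0, "wx": 0, "wy": 0, "wz": 0},
])

```text
t: 40.57
eef_pos: [0.5857, 0.0617, 0.0642]
tool_rot: [-3.139, 0.12, -0.002]
ft_force: [0.0, 0.4, -2.2]
finger_gap: 0.647
gripper_force: 63.9
```

```bash
python3 -c "
from h import *
place(3,54.5,-.5,-.6)"
```

```text
t 40.57 p [585.7  61.7  64.2] yaw -0.0762 F [ 0.   0.4 -2.2] gap 55.3 q1,7 [-0.81 -1.37]
turn/0.1 [-0.01 -0.01  0.02]  shift/20mm [-0.042  0.1    0.486]
```

jog_arm([
  {"grip": 48, "x": -0.04, "y": 0.09, "z": 0.18, "wx": 0, "wy": 0, "wz": 0.02},
  {"grip": 48, "x": 0, "y": 0, "z": 0.15, "wx": 0, "wy": 0, "wz": 0},
  {"grip": 48, "x": 0, "y": 0, "z": 0.1, "wx": 0, "wy": 0, "wz": 0},
  {"grip": 48, "x": 0, "y": 0, "z": 0.02, "wx": 0, "wy": 0, "wz": 0},
  {"grip": 48, "x": 0, "y": 0, "z": 0, "wx": 0, "wy": 0, "wz": 0},
  {"grip": 48, "x": 0, "y": 0, "z": 0, "wx": 0, "wy": 0, "wz": 0},
])

```text
t: 41.07
eef_pos: [0.5842, 0.0598, 0.0546]
tool_rot: [-3.139, 0.123, -0.0]
ft_force: [-2.2, 0.5, 4.7]
finger_gap: 0.647
gripper_force: 64.3
```

```bash
python3 -c "
from h import *
place(3,54.5,-.5,-.6)"
```

```text
t 41.07 p [584.2  59.8  54.6] yaw -0.0783 F [-2.2  0.5  4.7] gap 55.2 q1,7 [-0.8  -1.37]
turn/0.1 [-0. -0. -0.]  shift/20mm [ 0.024 -0.     0.003]
```

jog_arm([
  {"grip": 56, "x": 0, "y": 0, "z": 0, "wx": 0, "wy": 0, "wz": 0},
  {"grip": 62, "x": 0, "y": 0, "z": 0, "wx": 0, "wy": 0, "wz": 0},
  {"grip": 68, "x": 0, "y": 0, "z": 0, "wx": 0, "wy": 0, "wz": 0},
  {"grip": 70, "x": 0, "y": 0, "z": 0, "wx": 0, "wy": 0, "wz": 0},
  {"grip": 70, "x": 0, "y": 0, "z": 0, "wx": 0, "wy": 0, "wz": 0},
  {"grip": 70, "x": 0, "y": 0, "z": -0.3, "wx": 0, "wy": 0, "wz": 0},
  {"grip": 70, "x": 0, "y": 0, "z": -0.7, "wx": 0, "wy": 0, "wz": 0},
  {"grip": 70, "x": 0, "y": 0, "z": -1, "wx": 0, "wy": 0, "wz": 0},
])

```text
t: 41.73
eef_pos: [0.5833, 0.0598, 0.0943]
tool_rot: [3.138, -0.123, -0.004]
ft_force: [0.2, 0.1, 0.9]
finger_gap: 0.819
gripper_force: 0.0
```

jog_arm([
  {"grip": 70, "x": 0, "y": 0, "z": -1, "wx": 0, "wy": 0, "wz": 0},
  {"grip": 70, "x": 0, "y": 0, "z": -1, "wx": 0, "wy": 0, "wz": 0},
  {"grip": 80, "x": 0, "y": 0, "z": -0.7, "wx": 0, "wy": 0, "wz": 0},
  {"grip": 85, "x": 0, "y": 0, "z": 0, "wx": 0, "wy": 0, "wz": 0},
  {"grip": 85, "x": 0, "y": 0, "z": 0, "wx": 0, "wy": 0, "wz": 0},
  {"grip": 85, "x": 0, "y": 0, "z": 0, "wx": 0, "wy": 0, "wz": 0},
])

```text
t: 42.23
eef_pos: [0.5838, 0.0602, 0.1479]
tool_rot: [-3.139, 0.122, 0.001]
ft_force: [-0.0, -0.4, -0.1]
finger_gap: 0.994
gripper_force: 0.0
```

```bash
python3 -c "
from h import *
o,R=state();s=snapshot('wrist');save('w9',s);W=cloud(s,(o['eef_pos'],o['tool_rot']))
slabchk(W)
W=cloud(snapshot('top'));blobs(W,.04,.06,200,(W[...,1]<-.1)&(W[...,0]<.75)&(W[...,0]>.3));slabchk(W)
pick(610.3,-223.5,-.014,1,145)"
```

```text
t 42.23 p [583.8  60.2 147.9] yaw -0.0780 F [-0.  -0.4 -0.1] gap 84.9 q1,7 [-0.86 -1.43]
slab frame:
[257. 161.] 13156 [29.7 60.8] [115.7  56.2] -0.004 z 0.0691
[419. 225.] 8748 [-23.2 -58.6] [103.4  57.4] 0.009 z 0.069
[341. 185.] 631 [ 611.2 -224.7] [114.5  57.5] -0.002 z 0.0485
[382. 191.] 637 [ 593.3 -361.4] [116.4  57.9] -0.172 z 0.0485
slab frame:
[289. 204.] 640 [-29.5 -59.8] [115.5  56. ] 0.013 z 0.0689
t 42.33 p [583.5  60.1 147.3] yaw -0.0781 F [-0.6 -0.1 -0.4] gap 84.9 q1,7 [-0.86 -1.43]
turn/0.1 [ 0.    0.02 -0.64]  shift/20mm [ 3.036 14.158  0.116]
```

jog_arm([
  {"grip": 85, "x": 0, "y": 0, "z": 0, "wx": 0, "wy": 0, "wz": -0.64},
  {"grip": 85, "x": 0.1, "y": 0.5, "z": 0, "wx": 0, "wy": 0, "wz": 0},
  {"grip": 85, "x": 0.21, "y": 1, "z": 0, "wx": 0, "wy": 0, "wz": 0},
  {"grip": 85, "x": 0.21, "y": 1, "z": 0, "wx": 0, "wy": 0, "wz": 0},
  {"grip": 85, "x": 0.21, "y": 1, "z": 0, "wx": 0, "wy": 0, "wz": 0},
  {"grip": 85, "x": 0.21, "y": 1, "z": 0, "wx": 0, "wy": 0, "wz": 0},
  {"grip": 85, "x": 0.21, "y": 1, "z": 0, "wx": 0, "wy": 0, "wz": 0},
  {"grip": 85, "x": 0.21, "y": 1, "z": 0, "wx": 0, "wy": 0, "wz": 0},
])

```text
t: 43.0
eef_pos: [0.6092, -0.0724, 0.1476]
tool_rot: [3.141, -0.026, -0.002]
ft_force: [-0.8, -0.5, 0.4]
finger_gap: 0.997
gripper_force: 0.0
```

jog_arm([
  {"grip": 85, "x": 0.21, "y": 1, "z": 0, "wx": 0, "wy": 0, "wz": 0},
  {"grip": 85, "x": 0.21, "y": 1, "z": 0, "wx": 0, "wy": 0, "wz": 0},
  {"grip": 85, "x": 0.21, "y": 1, "z": 0, "wx": 0, "wy": 0, "wz": 0},
  {"grip": 85, "x": 0.21, "y": 1, "z": 0, "wx": 0, "wy": 0, "wz": 0},
  {"grip": 85, "x": 0.21, "y": 1, "z": 0, "wx": 0, "wy": 0, "wz": 0},
  {"grip": 85, "x": 0.21, "y": 1, "z": 0, "wx": 0, "wy": 0, "wz": 0},
  {"grip": 85, "x": 0.21, "y": 1, "z": 0, "wx": 0, "wy": 0, "wz": 0},
  {"grip": 85, "x": 0.2, "y": 0.66, "z": 0, "wx": 0, "wy": 0, "wz": 0},
])

```text
t: 43.67
eef_pos: [0.6396, -0.2277, 0.1476]
tool_rot: [3.14, -0.029, -0.002]
ft_force: [0.9, -1.1, -0.2]
finger_gap: 0.992
gripper_force: 0.0
```

jog_arm([
  {"grip": 85, "x": 0, "y": 0, "z": 0, "wx": 0, "wy": 0, "wz": 0},
  {"grip": 85, "x": 0, "y": 0, "z": 0, "wx": 0, "wy": 0, "wz": 0},
  {"grip": 85, "x": 0, "y": 0, "z": 0, "wx": 0, "wy": 0, "wz": 0},
  {"grip": 85, "x": 0, "y": 0, "z": 0, "wx": 0, "wy": 0, "wz": 0},
  {"grip": 85, "x": 0, "y": 0, "z": 0, "wx": 0, "wy": 0, "wz": 0},
])

```text
t: 44.08
eef_pos: [0.641, -0.2228, 0.1481]
tool_rot: [-3.141, 0.02, 0.0]
ft_force: [-0.5, 1.3, 0.8]
finger_gap: 0.997
gripper_force: 0.0
```

```bash
python3 -c "
from h import *
o,R=state();s=snapshot('wrist');W=cloud(s,(o['eef_pos'],o['tool_rot']))
blobs(W,.04,.058,500)
pick(610.3,-223.5,-.014,1)"
```

```text
t 44.08 p [ 641.  -222.8  148.1] yaw -0.0128 F [-0.5  1.3  0.8] gap 85.1 q1,7 [-0.26 -0.93]
[123.  52.] 1149 [ 749.4 -124.7] [67.4 23.7] -0.565 z 0.0504
[260. 231.] 8885 [ 609.8 -223.8] [116.5  56.1] -0.018 z 0.0491
[  5. 232.] 922 [626.6 -13.8] [85.4  3.9] -0.094 z 0.0457
[429. 235.] 7036 [ 602.6 -362.4] [96.  57.4] -0.179 z 0.049
[ 76. 255.] 1143 [597.2 -67.6] [66.  30.1] 0.941 z 0.0493
t 44.13 p [ 641.  -222.9  148.2] yaw -0.0128 F [ 1.3 -1.3  0.1] gap 85.0 q1,7 [-0.26 -0.93]
turn/0.1 [-0.01  0.    0.01]  shift/20mm [-0.034  0.052  5.761]
```

jog_arm([
  {"grip": 85, "x": -0.05, "y": 0.06, "z": 0.5, "wx": 0, "wy": 0, "wz": 0.04},
  {"grip": 85, "x": 0, "y": 0, "z": 0.9, "wx": 0, "wy": 0, "wz": 0},
  {"grip": 85, "x": 0, "y": 0, "z": 1, "wx": 0, "wy": 0, "wz": 0},
  {"grip": 85, "x": 0, "y": 0, "z": 1, "wx": 0, "wy": 0, "wz": 0},
  {"grip": 85, "x": 0, "y": 0, "z": 1, "wx": 0, "wy": 0, "wz": 0},
  {"grip": 85, "x": 0, "y": 0, "z": 0.8, "wx": 0, "wy": 0, "wz": 0},
  {"grip": 85, "x": 0, "y": 0, "z": 0.5, "wx": 0, "wy": 0, "wz": 0},
  {"grip": 85, "x": 0, "y": 0, "z": 0, "wx": 0, "wy": 0, "wz": 0},
])

```text
t: 44.8
eef_pos: [0.6383, -0.2244, 0.0314]
tool_rot: [-3.14, 0.029, 0.006]
ft_force: [-0.0, 0.5, -0.6]
finger_gap: 0.994
gripper_force: 0.0
```

jog_arm([
  {"grip": 75, "x": 0, "y": 0, "z": 0, "wx": 0, "wy": 0, "wz": 0},
  {"grip": 65, "x": 0, "y": 0, "z": 0, "wx": 0, "wy": 0, "wz": 0},
  {"grip": 58, "x": 0, "y": 0, "z": 0, "wx": 0, "wy": 0, "wz": 0},
  {"grip": 48, "x": 0, "y": 0, "z": 0, "wx": 0, "wy": 0, "wz": 0},
  {"grip": 48, "x": 0, "y": 0, "z": 0, "wx": 0, "wy": 0, "wz": 0},
  {"grip": 48, "x": 0, "y": 0, "z": 0, "wx": 0, "wy": 0, "wz": 0},
  {"grip": 48, "x": 0, "y": 0, "z": 0, "wx": 0, "wy": 0, "wz": 0},
  {"grip": 48, "x": 0, "y": 0, "z": 0, "wx": 0, "wy": 0, "wz": 0},
])

```text
t: 45.47
eef_pos: [0.6406, -0.2258, 0.0359]
tool_rot: [3.141, -0.028, 0.004]
ft_force: [0.6, -1.0, 5.6]
finger_gap: 0.645
gripper_force: 64.0
```

```bash
python3 -c "
from h import *
place(2,170);held()"
```

```text
t 45.47 p [ 640.6 -225.8   35.9] yaw -0.0181 F [ 0.6 -1.   5.6] gap 55.1 q1,7 [-0.22 -0.88]
turn/0.1 [ 2.000e-02 -1.000e-02 -1.511e+01]  shift/20mm [11.046 -0.925 -6.706]
held top: front x 27.4 y [-34.5  32.8] z by x [(15, np.float64(-13.3)), (25, np.float64(-13.1))]
```

jog_arm([
  {"grip": 48, "x": 0, "y": 0, "z": -0.3, "wx": 0, "wy": 0, "wz": 0},
  {"grip": 48, "x": 0, "y": 0, "z": -0.8, "wx": 0, "wy": 0, "wz": 0},
  {"grip": 48, "x": 0, "y": 0, "z": -1, "wx": 0, "wy": 0, "wz": 0},
  {"grip": 48, "x": 0, "y": 0, "z": -1, "wx": 0, "wy": 0, "wz": 0},
  {"grip": 48, "x": 0, "y": 0, "z": -1, "wx": 0, "wy": 0, "wz": 0},
  {"grip": 48, "x": 0, "y": 0, "z": -1, "wx": 0, "wy": 0, "wz": 0},
  {"grip": 48, "x": 0, "y": 0, "z": -1, "wx": 0, "wy": 0, "wz": -0.3},
  {"grip": 48, "x": 0, "y": 0, "z": -0.6, "wx": 0, "wy": 0, "wz": -0.81},
])

```text
t: 46.18
eef_pos: [0.6402, -0.2258, 0.172]
tool_rot: [3.137, 0.146, 0.004]
ft_force: [0.1, -0.0, -1.1]
finger_gap: 0.646
gripper_force: 63.6
```

jog_arm([
  {"grip": 48, "x": 0, "y": 0, "z": 0, "wx": 0, "wy": 0, "wz": -1},
  {"grip": 48, "x": 0, "y": 0, "z": 0, "wx": 0, "wy": 0, "wz": -1},
  {"grip": 48, "x": 0, "y": 0, "z": 0, "wx": 0, "wy": 0, "wz": -1},
  {"grip": 48, "x": 0, "y": 0, "z": 0, "wx": 0, "wy": 0, "wz": -1},
  {"grip": 48, "x": 0, "y": 0, "z": 0, "wx": 0, "wy": 0, "wz": -1},
  {"grip": 48, "x": 0, "y": 0, "z": 0, "wx": 0, "wy": 0, "wz": -1},
  {"grip": 48, "x": 0, "y": 0, "z": 0, "wx": 0, "wy": 0, "wz": -1},
  {"grip": 48, "x": 0, "y": 0, "z": 0, "wx": 0, "wy": 0, "wz": -1},
])

```text
t: 46.85
eef_pos: [0.6395, -0.2256, 0.1696]
tool_rot: [2.83, 1.362, 0.0]
ft_force: [-0.2, 0.3, -0.9]
finger_gap: 0.648
gripper_force: 63.6
```

jog_arm([
  {"grip": 48, "x": 0, "y": 0, "z": 0, "wx": 0, "wy": 0, "wz": -1},
  {"grip": 48, "x": 0, "y": 0, "z": 0, "wx": 0, "wy": 0, "wz": -1},
  {"grip": 48, "x": 0, "y": 0, "z": 0, "wx": 0, "wy": 0, "wz": -1},
  {"grip": 48, "x": 0, "y": 0, "z": 0, "wx": 0, "wy": 0, "wz": -1},
  {"grip": 48, "x": 0, "y": 0, "z": 0, "wx": 0, "wy": 0, "wz": -1},
  {"grip": 48, "x": 0, "y": 0, "z": 0, "wx": 0, "wy": 0, "wz": -1},
  {"grip": 48, "x": 0, "y": 0, "z": 0, "wx": 0, "wy": 0, "wz": 0},
  {"grip": 48, "x": 0, "y": 0, "z": 0, "wx": 0, "wy": 0, "wz": 0},
])

```text
t: 47.52
eef_pos: [0.6396, -0.2256, 0.1693]
tool_rot: [2.31, 2.129, 0.0]
ft_force: [-0.0, -0.5, -1.1]
finger_gap: 0.645
gripper_force: 63.6
```

```bash
python3 -c "
from h import *
place(2,150,-.7,-.3);held()"
```

```text
t 47.52 p [ 639.6 -225.6  169.3] yaw 1.4892 F [-0.  -0.5 -1.1] gap 55.1 q1,7 [-0.08  0.43]
turn/0.1 [ 0.01  0.   -0.04]  shift/20mm [11.078 -0.858  0.964]
held top: front x 28.2 y [-33.7  34.2] z by x [(15, np.float64(-13.3)), (25, np.float64(-13.0))]
```

jog_arm([
  {"grip": 48, "x": 0.4, "y": -0.06, "z": 0, "wx": 0, "wy": 0, "wz": -0.04},
  {"grip": 48, "x": 0.9, "y": -0.08, "z": 0, "wx": 0, "wy": 0, "wz": 0},
  {"grip": 48, "x": 1, "y": -0.08, "z": 0.1, "wx": 0, "wy": 0, "wz": 0},
  {"grip": 48, "x": 1, "y": -0.08, "z": 0.1, "wx": 0, "wy": 0, "wz": 0},
  {"grip": 48, "x": 1, "y": -0.08, "z": 0.1, "wx": 0, "wy": 0, "wz": 0},
  {"grip": 48, "x": 1, "y": -0.08, "z": 0.1, "wx": 0, "wy": 0, "wz": 0},
  {"grip": 48, "x": 1, "y": -0.08, "z": 0.1, "wx": 0, "wy": 0, "wz": 0},
  {"grip": 48, "x": 1, "y": -0.08, "z": 0.1, "wx": 0, "wy": 0, "wz": 0},
])

```text
t: 48.23
eef_pos: [0.638, -0.077, 0.1563]
tool_rot: [-2.303, -2.136, 0.0]
ft_force: [0.9, -0.4, -1.3]
finger_gap: 0.647
gripper_force: 63.6
```

jog_arm([
  {"grip": 48, "x": 1, "y": -0.08, "z": 0.1, "wx": 0, "wy": 0, "wz": 0},
  {"grip": 48, "x": 1, "y": -0.08, "z": 0.1, "wx": 0, "wy": 0, "wz": 0},
  {"grip": 48, "x": 1, "y": -0.08, "z": 0.1, "wx": 0, "wy": 0, "wz": 0},
  {"grip": 48, "x": 0.77, "y": 0, "z": 0.1, "wx": 0, "wy": 0, "wz": 0},
  {"grip": 48, "x": 0, "y": 0, "z": 0, "wx": 0, "wy": 0, "wz": 0},
  {"grip": 48, "x": 0, "y": 0, "z": 0, "wx": 0, "wy": 0, "wz": 0},
  {"grip": 48, "x": 0, "y": 0, "z": 0, "wx": 0, "wy": 0, "wz": 0},
  {"grip": 48, "x": 0, "y": 0, "z": 0, "wx": 0, "wy": 0, "wz": 0},
])

```text
t: 48.9
eef_pos: [0.639, -0.005, 0.1485]
tool_rot: [2.304, 2.134, -0.001]
ft_force: [-0.4, -0.1, -1.6]
finger_gap: 0.648
gripper_force: 63.6
```

```bash
python3 -c "
from h import *
place(2,64,-.4,-.3);held()"
```

```text
t 48.90 p [639.   -5.  148.5] yaw 1.4944 F [-0.4 -0.1 -1.6] gap 55.3 q1,7 [-0.43  0.09]
turn/0.1 [0.   0.01 0.02]  shift/20mm [0.065 0.033 4.227]
held top: front x 28.2 y [-33.1  34.4] z by x [(15, np.float64(-13.4)), (25, np.float64(-13.1))]
```

jog_arm([
  {"grip": 48, "x": 0.06, "y": 0.03, "z": 0.4, "wx": 0, "wy": 0, "wz": 0.02},
  {"grip": 48, "x": 0, "y": 0, "z": 0.8, "wx": 0, "wy": 0, "wz": 0},
  {"grip": 48, "x": 0, "y": 0, "z": 0.9, "wx": 0, "wy": 0, "wz": 0},
  {"grip": 48, "x": 0, "y": 0, "z": 0.5, "wx": 0, "wy": 0, "wz": 0},
  {"grip": 48, "x": 0, "y": 0, "z": 0.2, "wx": 0, "wy": 0, "wz": 0},
  {"grip": 48, "x": 0, "y": 0, "z": 0, "wx": 0, "wy": 0, "wz": 0},
  {"grip": 48, "x": 0, "y": 0, "z": 0, "wx": 0, "wy": 0, "wz": 0},
  {"grip": 48, "x": 0, "y": 0, "z": 0, "wx": 0, "wy": 0, "wz": 0},
])

```text
t: 49.62
eef_pos: [0.6406, -0.0029, 0.1019]
tool_rot: [2.306, 2.133, 0.01]
ft_force: [-34.1, 3.5, 73.9]
finger_gap: 0.65
gripper_force: 76.4
```

```bash
python3 -c "
from h import *
place(2,55.9,-.4,-.3)"
```

```text
t 49.62 p [640.6  -2.9 101.9] yaw 1.4932 F [-34.1   3.5  73.9] gap 55.5 q1,7 [-0.42  0.1 ]
turn/0.1 [ 0.04 -0.04  0.  ]  shift/20mm [-0.042 -0.04   2.301]
```

jog_arm([
  {"grip": 48, "x": 0, "y": 0, "z": -1, "wx": 0, "wy": 0, "wz": 0},
  {"grip": 48, "x": 0, "y": 0, "z": -1, "wx": 0, "wy": 0, "wz": 0},
  {"grip": 48, "x": 0, "y": 0, "z": -1, "wx": 0, "wy": 0, "wz": 0},
  {"grip": 48, "x": 0, "y": 0, "z": -1, "wx": 0, "wy": 0, "wz": 0},
  {"grip": 48, "x": 0, "y": 0, "z": -1, "wx": 0, "wy": 0, "wz": 0},
  {"grip": 48, "x": 0, "y": 0, "z": 0, "wx": 0, "wy": 0, "wz": 0},
  {"grip": 48, "x": 0, "y": 0, "z": 0, "wx": 0, "wy": 0, "wz": 0},
  {"grip": 48, "x": 0, "y": 0, "z": 0, "wx": 0, "wy": 0, "wz": 0},
])

```text
t: 50.28
eef_pos: [0.6392, -0.0022, 0.191]
tool_rot: [-2.304, -2.134, 0.002]
ft_force: [0.1, 0.0, -1.9]
finger_gap: 0.648
gripper_force: 68.6
```

```bash
python3 -c "
from h import *
state();held()
s=snapshot('wrist');save('w10',s);t=snapshot('scene')
a=s['img'];b=t['img'][130:300,90:340];b=cv2.resize(b,(565,384))
cv2.imwrite('pics/w10.png',np.hstack([cv2.resize(a,(400,300)),cv2.resize(b,(400,300))])[:,:,::-1])
W=cloud(snapshot('top'));blobs(W,.04,.06,200,(W[...,1]<-.1)&(W[...,0]<.75)&(W[...,0]>.3));slabchk(W)"
```

```text
t 50.28 p [639.2  -2.2 191. ] yaw 1.4943 F [ 0.1  0.  -1.9] gap 55.4 q1,7 [-0.44  0.07]
held top: front x 28.2 y [-33.   33.9] z by x [(15, np.float64(-17.0)), (25, np.float64(-16.6))]
[382. 191.] 638 [ 593.3 -361.1] [116.8  57.3] -0.173 z 0.0484
slab frame:
```

View pics/w10.png

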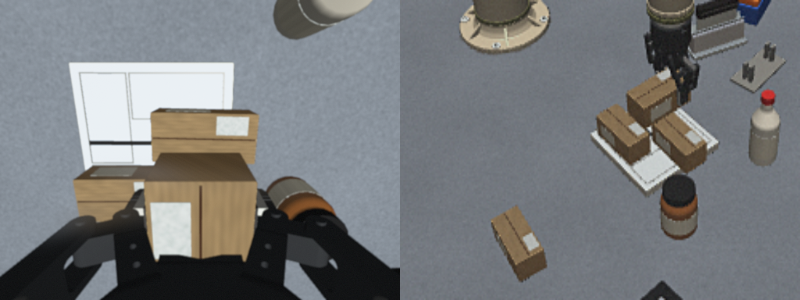

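The left-side carton is no longer where I placed it: it sits at wrist pixels (152–258, 108–160), shifted toward the middle and the far outline. That is the announced knock. Measuring it.

```bash
python3 -c "
from h import *
o,R=state();s=snapshot('wrist');W=cloud(s,(o['eef_pos'],o['tool_rot']));slabchk(W)
T=cloud(snapshot('top'))
for n,M in(('w',W),('t',T)):
  blobs(M,.06,.08,60,(abs(M[...,0]-.58)<.15)&(abs(M[...,1])<.15));print(n)
"
```

```text
t 50.48 p [639.1  -2.  190.9] yaw 1.4947 F [-0.3 -0.3 -0.5] gap 55.5 q1,7 [-0.44  0.07]
slab frame:
[260. 170.] 7178 [62.9 18. ] [115.  56.] -0.023 z 0.069
[134. 249.] 3729 [-45.6 -57.7] [84.8 55.9] 0.013 z 0.0689
[261. 170.] 7265 [644.3  13.8] [116.3  56. ] -0.104 z 0.069
[134. 249.] 3729 [529.6 -53.3] [84.8 55.9] -0.065 z 0.0689
w
t
```

```bash
cat >> h.py <<'E'
def slabgo(x,y,z,rel):
    a=-.078;c,s=np.cos(a),np.sin(a);go(579.6+c*x-s*y,.6+s*x+c*y,z,a+rel)
E
python3 -c "
from h import *
slabgo(-60.3,60,150,np.pi/2)"
```

```text
t 50.58 p [639.4  -2.  191.4] yaw 1.4948 F [ 0.3  0.8 -1.5] gap 55.2 q1,7 [-0.44  0.07]
turn/0.1 [-0.01  0.    0.02]  shift/20mm [ 2.899 -6.005  2.07 ]
```

jog_arm([
  {"grip": 48, "x": 0.2, "y": -0.4, "z": 0, "wx": 0, "wy": 0, "wz": 0.02},
  {"grip": 48, "x": 0.4, "y": -0.8, "z": 0, "wx": 0, "wy": 0, "wz": 0},
  {"grip": 48, "x": 0.5, "y": -1, "z": 0.2, "wx": 0, "wy": 0, "wz": 0},
  {"grip": 48, "x": 0.5, "y": -1, "z": 0.4, "wx": 0, "wy": 0, "wz": 0},
  {"grip": 48, "x": 0.5, "y": -1, "z": 0.5, "wx": 0, "wy": 0, "wz": 0},
  {"grip": 48, "x": 0.5, "y": -1, "z": 0.5, "wx": 0, "wy": 0, "wz": 0},
  {"grip": 48, "x": 0.3, "y": -0.8, "z": 0.4, "wx": 0, "wy": 0, "wz": 0},
  {"grip": 48, "x": 0, "y": 0, "z": 0, "wx": 0, "wy": 0, "wz": 0},
])

```text
t: 51.25
eef_pos: [0.5203, 0.0676, 0.1503]
tool_rot: [-2.3, -2.134, 0.004]
ft_force: [0.1, 0.6, -1.3]
finger_gap: 0.651
gripper_force: 68.6
```

jog_arm([
  {"grip": 48, "x": 0, "y": 0, "z": 0, "wx": 0, "wy": 0, "wz": 0},
  {"grip": 48, "x": 0, "y": 0, "z": 0, "wx": 0, "wy": 0, "wz": 0},
  {"grip": 48, "x": 0, "y": 0, "z": 0, "wx": 0, "wy": 0, "wz": 0},
  {"grip": 48, "x": 0, "y": 0, "z": 0, "wx": 0, "wy": 0, "wz": 0},
])

```text
t: 51.58
eef_pos: [0.5254, 0.0645, 0.1527]
tool_rot: [2.307, 2.131, 0.001]
ft_force: [0.5, 0.2, -1.1]
finger_gap: 0.651
gripper_force: 68.6
```

```bash
python3 -c "
from h import *
slabgo(-60.3,60,85,np.pi/2);held()
W=cloud(snapshot('top'));slabchk(W);blobs(W,.04,.058,300,(W[...,1]<-.1)&(W[...,0]<.75)&(W[...,0]>.3))"
```

```text
t 51.58 p [525.4  64.5 152.7] yaw 1.4918 F [ 0.5  0.2 -1.1] gap 55.6 q1,7 [-0.65 -0.12]
turn/0.1 [ 0.01  0.   -0.01]  shift/20mm [ 0.026 -0.063  3.387]
held top: front x 28.1 y [-32.9  33.8] z by x [(15, np.float64(-17.0)), (25, np.float64(-16.7))]
slab frame:
[269. 168.] 426 [77.5 16. ] [84.8 55.9] -0.016 z 0.0691
[290. 203.] 603 [-29.6 -60.2] [115.6  56. ] 0.024 z 0.0687
[382. 191.] 633 [ 593.  -362.5] [116.3  59. ] -0.174 z 0.0484
```

jog_arm([
  {"grip": 48, "x": 0.03, "y": -0.06, "z": 0.4, "wx": 0, "wy": 0, "wz": -0.01},
  {"grip": 48, "x": 0, "y": 0, "z": 0.7, "wx": 0, "wy": 0, "wz": 0},
  {"grip": 48, "x": 0, "y": 0, "z": 0.7, "wx": 0, "wy": 0, "wz": 0},
  {"grip": 48, "x": 0, "y": 0, "z": 0.7, "wx": 0, "wy": 0, "wz": 0},
  {"grip": 48, "x": 0, "y": 0, "z": 0.6, "wx": 0, "wy": 0, "wz": 0},
  {"grip": 48, "x": 0, "y": 0, "z": 0.3, "wx": 0, "wy": 0, "wz": 0},
  {"grip": 48, "x": 0, "y": 0, "z": 0, "wx": 0, "wy": 0, "wz": 0},
  {"grip": 48, "x": 0, "y": 0, "z": 0, "wx": 0, "wy": 0, "wz": 0},
])

```text
t: 52.35
eef_pos: [0.5234, 0.0656, 0.0842]
tool_rot: [-2.305, -2.134, 0.001]
ft_force: [0.1, 0.9, -1.4]
finger_gap: 0.651
gripper_force: 68.6
```

```bash
python3 -c "
from h import *
slabgo(-60.3,60,62,np.pi/2)"
```

```text
t 52.35 p [523.4  65.6  84.2] yaw 1.4937 F [ 0.1  0.9 -1.4] gap 55.6 q1,7 [-0.62 -0.08]
turn/0.1 [-0.01  0.    0.01]  shift/20mm [-0.023  0.04   1.108]
```

jog_arm([
  {"grip": 48, "x": -0.02, "y": 0.04, "z": 0.3, "wx": 0, "wy": 0, "wz": 0.01},
  {"grip": 48, "x": 0, "y": 0, "z": 0.4, "wx": 0, "wy": 0, "wz": 0},
  {"grip": 48, "x": 0, "y": 0, "z": 0.3, "wx": 0, "wy": 0, "wz": 0},
  {"grip": 48, "x": 0, "y": 0, "z": 0.2, "wx": 0, "wy": 0, "wz": 0},
  {"grip": 48, "x": 0, "y": 0, "z": 0.15, "wx": 0, "wy": 0, "wz": 0},
  {"grip": 48, "x": 0, "y": 0, "z": 0, "wx": 0, "wy": 0, "wz": 0},
  {"grip": 48, "x": 0, "y": 0, "z": 0, "wx": 0, "wy": 0, "wz": 0},
  {"grip": 48, "x": 0, "y": 0, "z": 0, "wx": 0, "wy": 0, "wz": 0},
])

```text
t: 53.02
eef_pos: [0.5244, 0.0653, 0.0575]
tool_rot: [2.306, 2.133, 0.0]
ft_force: [-0.4, -1.3, -1.2]
finger_gap: 0.649
gripper_force: 68.6
```

```bash
python3 -c "
from h import *
slabgo(-60.3,60,52.3,np.pi/2);held()"
```

```text
t 53.02 p [524.4  65.3  57.5] yaw 1.4928 F [-0.4 -1.3 -1.2] gap 55.4 q1,7 [-0.6  -0.06]
turn/0.1 [ 0. -0. -0.]  shift/20mm [-0.012 -0.009  0.26 ]
held top: front x 28.2 y [-32.8  34.1] z by x [(15, np.float64(-17.0)), (25, np.float64(-16.7))]
```

jog_arm([
  {"grip": 48, "x": 0, "y": 0, "z": 0.12, "wx": 0, "wy": 0, "wz": 0},
  {"grip": 48, "x": 0, "y": 0, "z": 0.1, "wx": 0, "wy": 0, "wz": 0},
  {"grip": 48, "x": 0, "y": 0, "z": 0.06, "wx": 0, "wy": 0, "wz": 0},
  {"grip": 48, "x": 0, "y": 0, "z": 0, "wx": 0, "wy": 0, "wz": 0},
  {"grip": 48, "x": 0, "y": 0, "z": 0, "wx": 0, "wy": 0, "wz": 0},
  {"grip": 48, "x": 0, "y": 0, "z": 0, "wx": 0, "wy": 0, "wz": 0},
])

```text
t: 53.57
eef_pos: [0.5244, 0.0654, 0.0522]
tool_rot: [2.306, 2.133, 0.001]
ft_force: [-2.3, 0.6, 6.5]
finger_gap: 0.65
gripper_force: 69.1
```

```bash
python3 -c "
from h import *
slabgo(-60.3,60,52.3,np.pi/2)"
```

```text
t 53.57 p [524.4  65.4  52.2] yaw 1.4929 F [-2.3  0.6  6.5] gap 55.5 q1,7 [-0.6  -0.05]
turn/0.1 [ 0. -0.  0.]  shift/20mm [-0.017 -0.011 -0.003]
```

jog_arm([
  {"grip": 56, "x": 0, "y": 0, "z": 0, "wx": 0, "wy": 0, "wz": 0},
  {"grip": 62, "x": 0, "y": 0, "z": 0, "wx": 0, "wy": 0, "wz": 0},
  {"grip": 66, "x": 0, "y": 0, "z": 0, "wx": 0, "wy": 0, "wz": 0},
  {"grip": 68, "x": 0, "y": 0, "z": 0, "wx": 0, "wy": 0, "wz": 0},
  {"grip": 68, "x": 0, "y": 0, "z": 0, "wx": 0, "wy": 0, "wz": 0},
  {"grip": 68, "x": 0, "y": 0, "z": -0.3, "wx": 0, "wy": 0, "wz": 0},
  {"grip": 68, "x": 0, "y": 0, "z": -0.7, "wx": 0, "wy": 0, "wz": 0},
  {"grip": 68, "x": 0, "y": 0, "z": -1, "wx": 0, "wy": 0, "wz": 0},
])

```text
t: 54.23
eef_pos: [0.523, 0.0651, 0.0911]
tool_rot: [-2.305, -2.132, 0.005]
ft_force: [0.3, -0.2, 0.2]
finger_gap: 0.8
gripper_force: 0.0
```

jog_arm([
  {"grip": 68, "x": 0, "y": 0, "z": -1, "wx": 0, "wy": 0, "wz": 0},
  {"grip": 68, "x": 0, "y": 0, "z": -1, "wx": 0, "wy": 0, "wz": 0},
  {"grip": 68, "x": 0, "y": 0, "z": -1, "wx": 0, "wy": 0, "wz": 0},
  {"grip": 68, "x": 0, "y": 0, "z": -0.4, "wx": 0, "wy": 0, "wz": 0.6},
  {"grip": 68, "x": 0, "y": 0, "z": 0, "wx": 0, "wy": 0, "wz": 1},
  {"grip": 68, "x": 0, "y": 0, "z": 0, "wx": 0, "wy": 0, "wz": 1},
  {"grip": 68, "x": 0, "y": 0, "z": 0, "wx": 0, "wy": 0, "wz": 1},
  {"grip": 68, "x": 0, "y": 0, "z": 0, "wx": 0, "wy": 0, "wz": 1},
])

```text
t: 54.9
eef_pos: [0.5242, 0.0653, 0.1602]
tool_rot: [-2.736, -1.544, -0.001]
ft_force: [0.3, 0.5, -0.8]
finger_gap: 0.792
gripper_force: 0.0
```

jog_arm([
  {"grip": 68, "x": 0, "y": 0, "z": 0, "wx": 0, "wy": 0, "wz": 1},
  {"grip": 68, "x": 0, "y": 0, "z": 0, "wx": 0, "wy": 0, "wz": 1},
  {"grip": 68, "x": 0, "y": 0, "z": 0, "wx": 0, "wy": 0, "wz": 1},
  {"grip": 68, "x": 0, "y": 0, "z": 0, "wx": 0, "wy": 0, "wz": 1},
  {"grip": 68, "x": 0, "y": 0, "z": 0, "wx": 0, "wy": 0, "wz": 1},
  {"grip": 68, "x": 0, "y": 0, "z": 0, "wx": 0, "wy": 0, "wz": 1},
  {"grip": 68, "x": 0, "y": 0, "z": 0, "wx": 0, "wy": 0, "wz": 1},
  {"grip": 68, "x": 0, "y": 0, "z": 0, "wx": 0, "wy": 0, "wz": 1},
])

```text
t: 55.57
eef_pos: [0.5242, 0.0653, 0.1601]
tool_rot: [-3.121, -0.357, -0.0]
ft_force: [-0.2, -0.3, -0.2]
finger_gap: 0.797
gripper_force: 0.0
```

jog_arm([
  {"grip": 68, "x": 0, "y": 0, "z": 0, "wx": 0, "wy": 0, "wz": 1},
  {"grip": 68, "x": 0, "y": 0, "z": 0, "wx": 0, "wy": 0, "wz": 1},
  {"grip": 68, "x": 0, "y": 0, "z": 0, "wx": 0, "wy": 0, "wz": 1},
  {"grip": 68, "x": 0, "y": 0, "z": 0, "wx": 0, "wy": 0, "wz": 0.3},
  {"grip": 68, "x": 0, "y": 0, "z": 0, "wx": 0, "wy": 0, "wz": 0},
  {"grip": 68, "x": 0, "y": 0, "z": 0, "wx": 0, "wy": 0, "wz": 0},
  {"grip": 68, "x": 0, "y": 0, "z": 0, "wx": 0, "wy": 0, "wz": 0},
])

```text
t: 56.15
eef_pos: [0.5242, 0.0653, 0.1599]
tool_rot: [-3.138, 0.15, -0.0]
ft_force: [0.3, -0.3, -0.9]
finger_gap: 0.793
gripper_force: 0.0
```

```bash
python3 -c "
from h import *
o,R=state();s=snapshot('wrist');save('w11',s);W=cloud(s,(o['eef_pos'],o['tool_rot']));slabchk(W)
slabchk(cloud(snapshot('top')))
slabgo(33,18.7,150,-.023)"
```

```text
t 56.15 p [524.2  65.3 159.9] yaw -0.0957 F [ 0.3 -0.3 -0.9] gap 67.8 q1,7 [-0.87 -1.63]
slab frame:
[319.  56.] 9776 [41.9 17.8] [71.6 56.2] -0.018 z 0.069
[363. 176.] 23329 [-30.2   0.5] [175.2 116.2] -1.566 z 0.069
slab frame:
[269. 168.] 446 [76.7 16.1] [86.9 55.9] -0.014 z 0.0689
[289. 204.] 687 [-29.2 -54.3] [115.9  67.7] 0.005 z 0.0689
t 56.25 p [524.2  65.3 159.8] yaw -0.0963 F [-0.7 -0.3 -0.1] gap 68.3 q1,7 [-0.87 -1.63]
turn/0.1 [-0.   -0.    0.05]  shift/20mm [4.711 1.966 0.49 ]
```

jog_arm([
  {"grip": 68, "x": 0.4, "y": 0.16, "z": 0, "wx": 0, "wy": 0, "wz": 0.04},
  {"grip": 68, "x": 0.9, "y": 0.38, "z": 0.1, "wx": 0, "wy": 0, "wz": 0},
  {"grip": 68, "x": 0.9, "y": 0.38, "z": 0.1, "wx": 0, "wy": 0, "wz": 0},
  {"grip": 68, "x": 0.9, "y": 0.38, "z": 0.1, "wx": 0, "wy": 0, "wz": 0},
  {"grip": 68, "x": 0.9, "y": 0.38, "z": 0.1, "wx": 0, "wy": 0, "wz": 0},
  {"grip": 68, "x": 0.72, "y": 0.3, "z": 0.1, "wx": 0, "wy": 0, "wz": 0},
  {"grip": 68, "x": 0, "y": 0, "z": 0, "wx": 0, "wy": 0, "wz": 0},
  {"grip": 68, "x": 0, "y": 0, "z": 0, "wx": 0, "wy": 0, "wz": 0},
])

```text
t: 56.92
eef_pos: [0.6146, 0.0152, 0.1491]
tool_rot: [3.136, -0.161, -0.001]
ft_force: [-0.3, 0.6, 0.4]
finger_gap: 0.798
gripper_force: 0.0
```

jog_arm([
  {"grip": 68, "x": 0, "y": 0, "z": 0, "wx": 0, "wy": 0, "wz": 0},
  {"grip": 68, "x": 0, "y": 0, "z": 0, "wx": 0, "wy": 0, "wz": 0},
  {"grip": 68, "x": 0, "y": 0, "z": 0, "wx": 0, "wy": 0, "wz": 0},
])

```text
t: 57.17
eef_pos: [0.6138, 0.0171, 0.1499]
tool_rot: [-3.137, 0.157, 0.0]
ft_force: [-0.3, -0.2, 0.3]
finger_gap: 0.8
gripper_force: 0.0
```

```bash
python3 -c "
from h import *
o,R=state();s=snapshot('wrist');W=cloud(s,(o['eef_pos'],o['tool_rot']));slabchk(W);blobs(W,.06,.08,3000)
slabgo(33.3,18.3,53,-.02)"
```

```text
t 57.17 p [613.8  17.1 149.9] yaw -0.1002 F [-0.3 -0.2  0.3] gap 68.3 q1,7 [-0.64 -1.45]
slab frame:
[260. 161.] 12753 [63.  17.3] [114.4  56.2] -0.02 z 0.0691
[369. 236.] 3431 [ -2.2 -58.4] [61.8 56.2] 0.01 z 0.069
[325. 307.] 570 [-54.7 -36.2] [62.9 10.9] 0.012 z 0.0687
[250. 304.] 6454 [-54.8  29. ] [114.6  49.3] 1.565 z 0.069
[260. 160.] 12974 [644.4  12.9] [115.8  56.2] -0.098 z 0.0691
[369. 236.] 3431 [572.8 -57.5] [61.8 56.2] -0.068 z 0.069
[250. 304.] 6454 [527.2  33.8] [114.6  49.3] 1.487 z 0.069
t 57.22 p [613.8  17.1 149.9] yaw -0.1002 F [-0.  -0.2 -0.6] gap 67.7 q1,7 [-0.64 -1.45]
turn/0.1 [-0.01 -0.   -0.02]  shift/20mm [0.024 0.042 4.846]
```

jog_arm([
  {"grip": 64, "x": 0.02, "y": 0.07, "z": 0.4, "wx": 0, "wy": 0, "wz": -0.02},
  {"grip": 64, "x": 0, "y": 0, "z": 0.6, "wx": 0, "wy": 0, "wz": 0},
  {"grip": 64, "x": 0, "y": 0, "z": 0.6, "wx": 0, "wy": 0, "wz": 0},
  {"grip": 64, "x": 0, "y": 0, "z": 0.6, "wx": 0, "wy": 0, "wz": 0},
  {"grip": 64, "x": 0, "y": 0, "z": 0.5, "wx": 0, "wy": 0, "wz": 0},
  {"grip": 64, "x": 0, "y": 0, "z": 0.3, "wx": 0, "wy": 0, "wz": 0},
  {"grip": 64, "x": 0, "y": 0, "z": 0, "wx": 0, "wy": 0, "wz": 0},
  {"grip": 64, "x": 0, "y": 0, "z": 0, "wx": 0, "wy": 0, "wz": 0},
])

```text
t: 57.88
eef_pos: [0.6142, 0.0149, 0.0892]
tool_rot: [3.137, -0.156, -0.001]
ft_force: [0.0, -0.9, 0.5]
finger_gap: 0.753
gripper_force: 0.0
```

```bash
python3 -c "
from h import *
slabgo(33.6,17.4,53,-.02)"
```

```text
t 57.88 p [614.2  14.9  89.2] yaw -0.0993 F [ 0.  -0.9  0.5] gap 64.3 q1,7 [-0.61 -1.42]
turn/0.1 [ 0.01  0.01 -0.01]  shift/20mm [ 0.012 -0.024  1.811]
```

jog_arm([
  {"grip": 64, "x": 0.01, "y": -0.02, "z": 0.3, "wx": 0, "wy": 0, "wz": 0},
  {"grip": 64, "x": 0, "y": 0, "z": 0.4, "wx": 0, "wy": 0, "wz": 0},
  {"grip": 64, "x": 0, "y": 0, "z": 0.4, "wx": 0, "wy": 0, "wz": 0},
  {"grip": 64, "x": 0, "y": 0, "z": 0.4, "wx": 0, "wy": 0, "wz": 0},
  {"grip": 64, "x": 0, "y": 0, "z": 0.3, "wx": 0, "wy": 0, "wz": 0},
  {"grip": 64, "x": 0, "y": 0, "z": 0, "wx": 0, "wy": 0, "wz": 0},
  {"grip": 64, "x": 0, "y": 0, "z": 0, "wx": 0, "wy": 0, "wz": 0},
  {"grip": 60, "x": 0, "y": 0, "z": 0, "wx": 0, "wy": 0, "wz": 0},
])

```text
t: 58.55
eef_pos: [0.6148, 0.0153, 0.0539]
tool_rot: [3.138, -0.156, 0.0]
ft_force: [0.0, -0.7, 0.2]
finger_gap: 0.705
gripper_force: 0.0
```

jog_arm([
  {"grip": 56, "x": 0, "y": 0, "z": 0, "wx": 0, "wy": 0, "wz": 0},
  {"grip": 48, "x": 0, "y": 0, "z": 0, "wx": 0, "wy": 0, "wz": 0},
  {"grip": 48, "x": 0, "y": 0, "z": 0, "wx": 0, "wy": 0, "wz": 0},
  {"grip": 48, "x": 0, "y": 0, "z": 0, "wx": 0, "wy": 0, "wz": 0},
  {"grip": 48, "x": 0, "y": 0, "z": 0, "wx": 0, "wy": 0, "wz": 0},
  {"grip": 48, "x": 0, "y": 0, "z": 0, "wx": 0, "wy": 0, "wz": 0},
], squeeze=60)

```text
t: 59.05
eef_pos: [0.6151, 0.0152, 0.0544]
tool_rot: [-3.138, 0.156, -0.002]
ft_force: [-1.1, -1.0, 5.2]
finger_gap: 0.649
gripper_force: 64.1
```

```bash
python3 -c "
from h import *
place(3,125);held()"
```

```text
t 59.05 p [615.1  15.2  54.4] yaw -0.0993 F [-1.1 -1.   5.2] gap 55.4 q1,7 [-0.59 -1.39]
turn/0.1 [-0.   -0.01 -0.21]  shift/20mm [-1.71  -2.135 -3.532]
held top: front x 87.2 y [-28.7  26.4] z by x [(15, np.float64(-14.8)), (25, np.float64(-14.7)), (60, np.float64(-14.8)), (80, np.float64(-14.7))]
```

jog_arm([
  {"grip": 48, "x": 0, "y": 0, "z": -0.3, "wx": 0, "wy": 0, "wz": 0},
  {"grip": 48, "x": 0, "y": 0, "z": -0.8, "wx": 0, "wy": 0, "wz": 0},
  {"grip": 48, "x": 0, "y": 0, "z": -1, "wx": 0, "wy": 0, "wz": 0},
  {"grip": 48, "x": 0, "y": 0, "z": -1, "wx": 0, "wy": 0, "wz": 0},
  {"grip": 48, "x": 0, "y": 0, "z": -0.4, "wx": 0, "wy": 0, "wz": -0.21},
  {"grip": 48, "x": -0.5, "y": -0.6, "z": 0, "wx": 0, "wy": 0, "wz": 0},
  {"grip": 48, "x": -0.7, "y": -0.9, "z": 0, "wx": 0, "wy": 0, "wz": 0},
  {"grip": 48, "x": -0.48, "y": -0.6, "z": 0, "wx": 0, "wy": 0, "wz": 0},
])

```text
t: 59.77
eef_pos: [0.5833, 0.0613, 0.1231]
tool_rot: [-3.139, 0.12, 0.002]
ft_force: [-0.3, 0.9, -2.2]
finger_gap: 0.649
gripper_force: 63.8
```

jog_arm([
  {"grip": 48, "x": 0, "y": 0, "z": 0, "wx": 0, "wy": 0, "wz": 0},
  {"grip": 48, "x": 0, "y": 0, "z": 0, "wx": 0, "wy": 0, "wz": 0},
  {"grip": 48, "x": 0, "y": 0, "z": 0, "wx": 0, "wy": 0, "wz": 0},
  {"grip": 48, "x": 0, "y": 0, "z": 0, "wx": 0, "wy": 0, "wz": 0},
])

```text
t: 60.1
eef_pos: [0.5846, 0.0587, 0.1236]
tool_rot: [3.138, -0.124, 0.0]
ft_force: [-0.3, -0.1, -2.3]
finger_gap: 0.649
gripper_force: 63.8
```

```bash
python3 -c "
from h import *
place(3,62,-.5,-.6);slabchk(cloud(snapshot('top')))"
```

```text
t 60.10 p [584.6  58.7 123.6] yaw -0.0791 F [-0.3 -0.1 -2.3] gap 55.4 q1,7 [-0.73 -1.51]
turn/0.1 [ 0.01 -0.   -0.01]  shift/20mm [ 1.000e-03 -5.200e-02  3.081e+00]
slab frame:
[287. 205.] 766 [-29.6 -46. ] [115.5  83.7] 0.009 z 0.0688
```

jog_arm([
  {"grip": 48, "x": 0, "y": -0.05, "z": 0.4, "wx": 0, "wy": 0, "wz": -0.01},
  {"grip": 48, "x": 0, "y": 0, "z": 0.7, "wx": 0, "wy": 0, "wz": 0},
  {"grip": 48, "x": 0, "y": 0, "z": 0.7, "wx": 0, "wy": 0, "wz": 0},
  {"grip": 48, "x": 0, "y": 0, "z": 0.6, "wx": 0, "wy": 0, "wz": 0},
  {"grip": 48, "x": 0, "y": 0, "z": 0.4, "wx": 0, "wy": 0, "wz": 0},
  {"grip": 48, "x": 0, "y": 0, "z": 0.2, "wx": 0, "wy": 0, "wz": 0},
  {"grip": 48, "x": 0, "y": 0, "z": 0, "wx": 0, "wy": 0, "wz": 0},
  {"grip": 48, "x": 0, "y": 0, "z": 0, "wx": 0, "wy": 0, "wz": 0},
])

```text
t: 60.82
eef_pos: [0.5847, 0.0606, 0.0638]
tool_rot: [3.139, -0.122, 0.0]
ft_force: [1.1, -0.6, -1.9]
finger_gap: 0.649
gripper_force: 63.8
```

```bash
python3 -c "
from h import *
place(3,54.4,-.5,-.6)"
```

```text
t 60.82 p [584.7  60.6  63.8] yaw -0.0774 F [ 1.1 -0.6 -1.9] gap 55.5 q1,7 [-0.7  -1.47]
turn/0.1 [ 0.   -0.    0.01]  shift/20mm [0.006 0.042 0.471]
```

jog_arm([
  {"grip": 48, "x": 0, "y": 0.03, "z": 0.18, "wx": 0, "wy": 0, "wz": 0.01},
  {"grip": 48, "x": 0, "y": 0, "z": 0.15, "wx": 0, "wy": 0, "wz": 0},
  {"grip": 48, "x": 0, "y": 0, "z": 0.1, "wx": 0, "wy": 0, "wz": 0},
  {"grip": 48, "x": 0, "y": 0, "z": 0.04, "wx": 0, "wy": 0, "wz": 0},
  {"grip": 48, "x": 0, "y": 0, "z": 0, "wx": 0, "wy": 0, "wz": 0},
  {"grip": 48, "x": 0, "y": 0, "z": 0, "wx": 0, "wy": 0, "wz": 0},
  {"grip": 48, "x": 0, "y": 0, "z": 0, "wx": 0, "wy": 0, "wz": 0},
])

```text
t: 61.4
eef_pos: [0.5845, 0.0603, 0.0544]
tool_rot: [-3.139, 0.123, -0.0]
ft_force: [0.3, 1.3, -0.6]
finger_gap: 0.651
gripper_force: 63.9
```

```bash
python3 -c "
from h import *
place(3,54.4,-.5,-.6)"
```

```text
t 61.40 p [584.5  60.3  54.4] yaw -0.0781 F [ 0.3  1.3 -0.6] gap 55.6 q1,7 [-0.7  -1.46]
turn/0.1 [-0. -0. -0.]  shift/20mm [ 0.012  0.025 -0.   ]
```

jog_arm([
  {"grip": 48, "x": 0, "y": 0.02, "z": 0.03, "wx": 0, "wy": 0, "wz": 0},
  {"grip": 48, "x": 0, "y": 0, "z": 0, "wx": 0, "wy": 0, "wz": 0},
  {"grip": 56, "x": 0, "y": 0, "z": 0, "wx": 0, "wy": 0, "wz": 0},
  {"grip": 62, "x": 0, "y": 0, "z": 0, "wx": 0, "wy": 0, "wz": 0},
  {"grip": 68, "x": 0, "y": 0, "z": 0, "wx": 0, "wy": 0, "wz": 0},
  {"grip": 68, "x": 0, "y": 0, "z": 0, "wx": 0, "wy": 0, "wz": 0},
  {"grip": 68, "x": 0, "y": 0, "z": -0.4, "wx": 0, "wy": 0, "wz": 0},
  {"grip": 68, "x": 0, "y": 0, "z": -0.8, "wx": 0, "wy": 0, "wz": 0},
])

```text
t: 62.07
eef_pos: [0.5831, 0.0597, 0.0765]
tool_rot: [3.138, -0.123, -0.005]
ft_force: [-0.2, 0.1, 1.2]
finger_gap: 0.795
gripper_force: 0.0
```

jog_arm([
  {"grip": 70, "x": 0, "y": 0, "z": -1, "wx": 0, "wy": 0, "wz": 0},
  {"grip": 70, "x": 0, "y": 0, "z": -1, "wx": 0, "wy": 0, "wz": 0},
  {"grip": 80, "x": 0, "y": 0, "z": -1, "wx": 0, "wy": 0, "wz": 0},
  {"grip": 85, "x": 0, "y": 0, "z": -0.6, "wx": 0, "wy": 0, "wz": 0},
  {"grip": 85, "x": 0, "y": 0, "z": 0, "wx": 0, "wy": 0, "wz": 0},
  {"grip": 85, "x": 0, "y": 0, "z": 0, "wx": 0, "wy": 0, "wz": 0},
])

```text
t: 62.57
eef_pos: [0.5847, 0.06, 0.1501]
tool_rot: [-3.139, 0.123, -0.002]
ft_force: [-0.8, 0.6, -0.7]
finger_gap: 0.997
gripper_force: 0.0
```

```bash
python3 -c "
from h import *
o,R=state();s=snapshot('wrist');W=cloud(s,(o['eef_pos'],o['tool_rot']));slabchk(W)
W=cloud(snapshot('top'));blobs(W,.04,.058,300,(W[...,1]<-.1)&(W[...,0]<.75)&(W[...,0]>.3))
pick(592.5,-360.5,-.172,1,150)"
```

```text
t 62.57 p [584.7  60.  150.1] yaw -0.0780 F [-0.8  0.6 -0.7] gap 85.2 q1,7 [-0.75 -1.52]
slab frame:
[267. 206.] 20863 [ 0.8 35.7] [176.8 107.7] 0.023 z 0.069
[417. 225.] 8509 [-23.5 -58.3] [103.8  57. ] 0.01 z 0.069
[382. 191.] 632 [ 593.6 -361.4] [116.5  58. ] -0.172 z 0.0486
t 62.67 p [583.8  60.  148.7] yaw -0.0780 F [-0.3  0.3 -0.3] gap 85.1 q1,7 [-0.75 -1.52]
turn/0.1 [0.   0.02 0.94]  shift/20mm [ 5.529 20.641 -0.067]
```

jog_arm([
  {"grip": 85, "x": 0, "y": 0, "z": 0, "wx": 0, "wy": 0, "wz": 0.94},
  {"grip": 85, "x": 0.14, "y": 0.5, "z": 0, "wx": 0, "wy": 0, "wz": 0},
  {"grip": 85, "x": 0.27, "y": 1, "z": 0, "wx": 0, "wy": 0, "wz": 0},
  {"grip": 85, "x": 0.27, "y": 1, "z": 0, "wx": 0, "wy": 0, "wz": 0},
  {"grip": 85, "x": 0.27, "y": 1, "z": 0, "wx": 0, "wy": 0, "wz": 0},
  {"grip": 85, "x": 0.27, "y": 1, "z": 0, "wx": 0, "wy": 0, "wz": 0},
  {"grip": 85, "x": 0.27, "y": 1, "z": 0, "wx": 0, "wy": 0, "wz": 0},
  {"grip": 85, "x": 0.27, "y": 1, "z": 0, "wx": 0, "wy": 0, "wz": 0},
])

```text
t: 63.33
eef_pos: [0.5961, -0.0762, 0.1487]
tool_rot: [3.13, -0.267, -0.003]
ft_force: [0.1, 0.5, -0.5]
finger_gap: 0.991
gripper_force: 0.0
```

jog_arm([
  {"grip": 85, "x": 0.27, "y": 1, "z": 0, "wx": 0, "wy": 0, "wz": 0},
  {"grip": 85, "x": 0.27, "y": 1, "z": 0, "wx": 0, "wy": 0, "wz": 0},
  {"grip": 85, "x": 0.27, "y": 1, "z": 0, "wx": 0, "wy": 0, "wz": 0},
  {"grip": 85, "x": 0.27, "y": 1, "z": 0, "wx": 0, "wy": 0, "wz": 0},
  {"grip": 85, "x": 0.27, "y": 1, "z": 0, "wx": 0, "wy": 0, "wz": 0},
  {"grip": 85, "x": 0.27, "y": 1, "z": 0, "wx": 0, "wy": 0, "wz": 0},
  {"grip": 85, "x": 0.27, "y": 1, "z": 0, "wx": 0, "wy": 0, "wz": 0},
  {"grip": 85, "x": 0.27, "y": 1, "z": 0, "wx": 0, "wy": 0, "wz": 0},
])

```text
t: 64.0
eef_pos: [0.6111, -0.2411, 0.1486]
tool_rot: [3.13, -0.267, -0.003]
ft_force: [0.2, 0.7, 0.1]
finger_gap: 0.994
gripper_force: 0.0
```

jog_arm([
  {"grip": 85, "x": 0.27, "y": 1, "z": 0, "wx": 0, "wy": 0, "wz": 0},
  {"grip": 85, "x": 0.27, "y": 1, "z": 0, "wx": 0, "wy": 0, "wz": 0},
  {"grip": 85, "x": 0.27, "y": 1, "z": 0, "wx": 0, "wy": 0, "wz": 0},
  {"grip": 85, "x": 0.27, "y": 1, "z": 0, "wx": 0, "wy": 0, "wz": 0},
  {"grip": 85, "x": 0.27, "y": 1, "z": 0, "wx": 0, "wy": 0, "wz": 0},
  {"grip": 85, "x": 0.27, "y": 1, "z": 0, "wx": 0, "wy": 0, "wz": 0},
  {"grip": 85, "x": 0, "y": 0.14, "z": 0, "wx": 0, "wy": 0, "wz": 0},
  {"grip": 85, "x": 0, "y": 0, "z": 0, "wx": 0, "wy": 0, "wz": 0},
])

```text
t: 64.67
eef_pos: [0.6208, -0.3686, 0.1484]
tool_rot: [3.129, -0.273, -0.004]
ft_force: [-1.3, 0.2, -0.3]
finger_gap: 0.994
gripper_force: 0.0
```

jog_arm([
  {"grip": 85, "x": 0, "y": 0, "z": 0, "wx": 0, "wy": 0, "wz": 0},
  {"grip": 85, "x": 0, "y": 0, "z": 0, "wx": 0, "wy": 0, "wz": 0},
  {"grip": 85, "x": 0, "y": 0, "z": 0, "wx": 0, "wy": 0, "wz": 0},
  {"grip": 85, "x": 0, "y": 0, "z": 0, "wx": 0, "wy": 0, "wz": 0},
])

```text
t: 65.0
eef_pos: [0.6234, -0.3644, 0.1497]
tool_rot: [-3.13, 0.267, -0.0]
ft_force: [-0.1, -0.2, -0.4]
finger_gap: 0.994
gripper_force: 0.0
```

```bash
python3 -c "
from h import *
o,R=state();s=snapshot('wrist');W=cloud(s,(o['eef_pos'],o['tool_rot']))
blobs(W,.04,.058,500)
pick(592.5,-360.5,-.172,1)"
```

```text
t 65.00 p [ 623.4 -364.4  149.7] yaw -0.1701 F [-0.1 -0.2 -0.4] gap 84.9 q1,7 [ 0.06 -0.95]
[261. 230.] 8746 [ 592.6 -361. ] [116.4  56. ] -0.176 z 0.0491
t 65.05 p [ 623.3 -364.7  149.8] yaw -0.1705 F [-0.7  0.4  0.3] gap 85.1 q1,7 [ 0.06 -0.95]
turn/0.1 [-0.   -0.    0.02]  shift/20mm [-0.054  0.056  5.841]
```

jog_arm([
  {"grip": 85, "x": -0.06, "y": 0.07, "z": 0.5, "wx": 0, "wy": 0, "wz": 0.04},
  {"grip": 85, "x": 0, "y": 0, "z": 0.9, "wx": 0, "wy": 0, "wz": 0},
  {"grip": 85, "x": 0, "y": 0, "z": 1, "wx": 0, "wy": 0, "wz": 0},
  {"grip": 85, "x": 0, "y": 0, "z": 1, "wx": 0, "wy": 0, "wz": 0},
  {"grip": 85, "x": 0, "y": 0, "z": 1, "wx": 0, "wy": 0, "wz": 0},
  {"grip": 85, "x": 0, "y": 0, "z": 0.9, "wx": 0, "wy": 0, "wz": 0},
  {"grip": 85, "x": 0, "y": 0, "z": 0.5, "wx": 0, "wy": 0, "wz": 0},
  {"grip": 85, "x": 0, "y": 0, "z": 0, "wx": 0, "wy": 0, "wz": 0},
])

```text
t: 65.72
eef_pos: [0.6199, -0.3657, 0.0302]
tool_rot: [-3.127, 0.276, 0.007]
ft_force: [0.3, -0.1, -1.4]
finger_gap: 0.999
gripper_force: 0.0
```

jog_arm([
  {"grip": 75, "x": 0, "y": 0, "z": 0, "wx": 0, "wy": 0, "wz": 0},
  {"grip": 65, "x": 0, "y": 0, "z": 0, "wx": 0, "wy": 0, "wz": 0},
  {"grip": 58, "x": 0, "y": 0, "z": 0, "wx": 0, "wy": 0, "wz": 0},
  {"grip": 48, "x": 0, "y": 0, "z": 0, "wx": 0, "wy": 0, "wz": 0},
  {"grip": 48, "x": 0, "y": 0, "z": 0, "wx": 0, "wy": 0, "wz": 0},
  {"grip": 48, "x": 0, "y": 0, "z": 0, "wx": 0, "wy": 0, "wz": 0},
  {"grip": 48, "x": 0, "y": 0, "z": 0, "wx": 0, "wy": 0, "wz": 0},
  {"grip": 48, "x": 0, "y": 0, "z": 0, "wx": 0, "wy": 0, "wz": 0},
])

```text
t: 66.38
eef_pos: [0.6222, -0.3677, 0.0355]
tool_rot: [3.128, -0.276, 0.004]
ft_force: [0.2, 0.2, 6.3]
finger_gap: 0.652
gripper_force: 64.4
```

```bash
python3 -c "
from h import *
place(2,170);held()"
```

```text
t 66.38 p [ 622.2 -367.7   35.5] yaw -0.1761 F [0.2 0.2 6.3] gap 55.7 q1,7 [ 0.07 -0.91]
turn/0.1 [ 3.000e-02 -1.000e-02 -1.669e+01]  shift/20mm [18.193 -0.559 -6.724]
held top: front x 27.7 y [-34.5  32.7] z by x [(15, np.float64(-13.7)), (25, np.float64(-13.4))]
```

jog_arm([
  {"grip": 48, "x": 0, "y": 0, "z": -0.3, "wx": 0, "wy": 0, "wz": 0},
  {"grip": 48, "x": 0, "y": 0, "z": -0.8, "wx": 0, "wy": 0, "wz": 0},
  {"grip": 48, "x": 0, "y": 0, "z": -1, "wx": 0, "wy": 0, "wz": 0},
  {"grip": 48, "x": 0, "y": 0, "z": -1, "wx": 0, "wy": 0, "wz": 0},
  {"grip": 48, "x": 0, "y": 0, "z": -1, "wx": 0, "wy": 0, "wz": 0},
  {"grip": 48, "x": 0, "y": 0, "z": -1, "wx": 0, "wy": 0, "wz": 0},
  {"grip": 48, "x": 0, "y": 0, "z": -1, "wx": 0, "wy": 0, "wz": -0.3},
  {"grip": 48, "x": 0, "y": 0, "z": -0.6, "wx": 0, "wy": 0, "wz": -0.8},
])

```text
t: 67.1
eef_pos: [0.6217, -0.3675, 0.1715]
tool_rot: [3.138, -0.103, 0.004]
ft_force: [-0.6, -0.3, -1.8]
finger_gap: 0.649
gripper_force: 63.8
```

jog_arm([
  {"grip": 48, "x": 0, "y": 0, "z": 0, "wx": 0, "wy": 0, "wz": -1},
  {"grip": 48, "x": 0, "y": 0, "z": 0, "wx": 0, "wy": 0, "wz": -1},
  {"grip": 48, "x": 0, "y": 0, "z": 0, "wx": 0, "wy": 0, "wz": -1},
  {"grip": 48, "x": 0, "y": 0, "z": 0, "wx": 0, "wy": 0, "wz": -1},
  {"grip": 48, "x": 0, "y": 0, "z": 0, "wx": 0, "wy": 0, "wz": -1},
  {"grip": 48, "x": 0, "y": 0, "z": 0, "wx": 0, "wy": 0, "wz": -1},
  {"grip": 48, "x": 0, "y": 0, "z": 0, "wx": 0, "wy": 0, "wz": -1},
  {"grip": 48, "x": 0, "y": 0, "z": 0, "wx": 0, "wy": 0, "wz": -1},
])

```text
t: 67.77
eef_pos: [0.6211, -0.3671, 0.1688]
tool_rot: [2.93, 1.134, -0.0]
ft_force: [0.0, -0.3, -2.5]
finger_gap: 0.648
gripper_force: 63.6
```

jog_arm([
  {"grip": 48, "x": 0, "y": 0, "z": 0, "wx": 0, "wy": 0, "wz": -1},
  {"grip": 48, "x": 0, "y": 0, "z": 0, "wx": 0, "wy": 0, "wz": -1},
  {"grip": 48, "x": 0, "y": 0, "z": 0, "wx": 0, "wy": 0, "wz": -1},
  {"grip": 48, "x": 0, "y": 0, "z": 0, "wx": 0, "wy": 0, "wz": -1},
  {"grip": 48, "x": 0, "y": 0, "z": 0, "wx": 0, "wy": 0, "wz": -1},
  {"grip": 48, "x": 0, "y": 0, "z": 0, "wx": 0, "wy": 0, "wz": -1},
  {"grip": 48, "x": 0, "y": 0, "z": 0, "wx": 0, "wy": 0, "wz": -1},
  {"grip": 48, "x": 0, "y": 0, "z": 0, "wx": 0, "wy": 0, "wz": -0.6},
])

```text
t: 68.43
eef_pos: [0.621, -0.3673, 0.1688]
tool_rot: [2.3, 2.14, -0.001]
ft_force: [0.1, -0.1, -2.5]
finger_gap: 0.648
gripper_force: 63.6
```

```bash
python3 -c "
from h import *
place(2,160,-.2,-.3)"
```

```text
t 68.43 p [ 621.  -367.3  168.8] yaw 1.4987 F [ 0.1 -0.1 -2.5] gap 55.3 q1,7 [0.23 0.58]
turn/0.1 [-0.    0.01  0.06]  shift/20mm [18.188 -0.481  0.442]
```

jog_arm([
  {"grip": 48, "x": 0.4, "y": 0, "z": 0, "wx": 0, "wy": 0, "wz": 0.04},
  {"grip": 48, "x": 0.9, "y": -0.03, "z": 0, "wx": 0, "wy": 0, "wz": 0},
  {"grip": 48, "x": 1, "y": -0.03, "z": 0, "wx": 0, "wy": 0, "wz": 0},
  {"grip": 48, "x": 1, "y": -0.03, "z": 0, "wx": 0, "wy": 0, "wz": 0},
  {"grip": 48, "x": 1, "y": -0.03, "z": 0, "wx": 0, "wy": 0, "wz": 0},
  {"grip": 48, "x": 1, "y": -0.03, "z": 0, "wx": 0, "wy": 0, "wz": 0},
  {"grip": 48, "x": 1, "y": -0.03, "z": 0, "wx": 0, "wy": 0, "wz": 0},
  {"grip": 48, "x": 1, "y": -0.03, "z": 0, "wx": 0, "wy": 0, "wz": 0},
])

```text
t: 69.1
eef_pos: [0.6288, -0.2196, 0.1684]
tool_rot: [2.313, 2.126, 0.0]
ft_force: [0.8, -1.0, -2.0]
finger_gap: 0.649
gripper_force: 63.8
```

jog_arm([
  {"grip": 48, "x": 1, "y": -0.03, "z": 0, "wx": 0, "wy": 0, "wz": 0},
  {"grip": 48, "x": 1, "y": -0.03, "z": 0, "wx": 0, "wy": 0, "wz": 0},
  {"grip": 48, "x": 1, "y": -0.03, "z": 0, "wx": 0, "wy": 0, "wz": 0},
  {"grip": 48, "x": 1, "y": -0.03, "z": 0, "wx": 0, "wy": 0, "wz": 0},
  {"grip": 48, "x": 1, "y": -0.03, "z": 0, "wx": 0, "wy": 0, "wz": 0},
  {"grip": 48, "x": 1, "y": -0.03, "z": 0, "wx": 0, "wy": 0, "wz": 0},
  {"grip": 48, "x": 1, "y": -0.03, "z": 0, "wx": 0, "wy": 0, "wz": 0},
  {"grip": 48, "x": 1, "y": -0.03, "z": 0, "wx": 0, "wy": 0, "wz": 0},
])

```text
t: 69.77
eef_pos: [0.6368, -0.0599, 0.1685]
tool_rot: [2.313, 2.126, 0.0]
ft_force: [0.3, 0.0, -3.1]
finger_gap: 0.648
gripper_force: 63.8
```

jog_arm([
  {"grip": 48, "x": 1, "y": -0.03, "z": 0, "wx": 0, "wy": 0, "wz": 0},
  {"grip": 48, "x": 1, "y": -0.03, "z": 0, "wx": 0, "wy": 0, "wz": 0},
  {"grip": 48, "x": 0.88, "y": 0, "z": 0.2, "wx": 0, "wy": 0, "wz": 0},
  {"grip": 48, "x": 0, "y": 0, "z": 0.2, "wx": 0, "wy": 0, "wz": 0},
  {"grip": 48, "x": 0, "y": 0, "z": 0, "wx": 0, "wy": 0, "wz": 0},
  {"grip": 48, "x": 0, "y": 0, "z": 0, "wx": 0, "wy": 0, "wz": 0},
  {"grip": 48, "x": 0, "y": 0, "z": 0, "wx": 0, "wy": 0, "wz": 0},
  {"grip": 48, "x": 0, "y": 0, "z": 0, "wx": 0, "wy": 0, "wz": 0},
])

```text
t: 70.43
eef_pos: [0.6406, -0.0052, 0.1602]
tool_rot: [2.312, 2.126, -0.0]
ft_force: [-0.7, 0.0, -1.7]
finger_gap: 0.646
gripper_force: 63.8
```

```bash
python3 -c "
from h import *
place(2,90,-.2,-.3);held()
o,R=state();s=snapshot('wrist');W=cloud(s,(o['eef_pos'],o['tool_rot']));slabchk(W)"
```

```text
t 70.43 p [640.6  -5.2 160.2] yaw 1.4873 F [-0.7  0.  -1.7] gap 55.2 q1,7 [-0.31  0.01]
turn/0.1 [ 0.    0.01 -0.06]  shift/20mm [ 0.063 -0.049  3.509]
held top: front x 28.7 y [-32.9  33.9] z by x [(15, np.float64(-13.8)), (25, np.float64(-13.5))]
t 70.48 p [640.6  -5.  160.1] yaw 1.4876 F [-0.2  0.1 -2. ] gap 55.7 q1,7 [-0.31  0.01]
slab frame:
[149. 155.] 29375 [-0.1  7.5] [176.1 163.7] -0.002 z 0.069
```

jog_arm([
  {"grip": 48, "x": 0.05, "y": -0.05, "z": 0.4, "wx": 0, "wy": 0, "wz": -0.06},
  {"grip": 48, "x": 0, "y": 0, "z": 0.7, "wx": 0, "wy": 0, "wz": 0},
  {"grip": 48, "x": 0, "y": 0, "z": 0.8, "wx": 0, "wy": 0, "wz": 0},
  {"grip": 48, "x": 0, "y": 0, "z": 0.5, "wx": 0, "wy": 0, "wz": 0},
  {"grip": 48, "x": 0, "y": 0, "z": 0.2, "wx": 0, "wy": 0, "wz": 0},
  {"grip": 48, "x": 0, "y": 0, "z": 0, "wx": 0, "wy": 0, "wz": 0},
  {"grip": 48, "x": 0, "y": 0, "z": 0, "wx": 0, "wy": 0, "wz": 0},
  {"grip": 48, "x": 0, "y": 0, "z": 0, "wx": 0, "wy": 0, "wz": 0},
])

```text
t: 71.2
eef_pos: [0.6403, -0.0028, 0.1086]
tool_rot: [2.302, 2.136, 0.002]
ft_force: [-1.2, -1.3, -1.6]
finger_gap: 0.652
gripper_force: 63.8
```

```bash
python3 -c "
from h import *
place(2,75,0,-.3)"
```

```text
t 71.20 p [640.3  -2.8 108.6] yaw 1.4957 F [-1.2 -1.3 -1.6] gap 55.6 q1,7 [-0.31  0.03]
turn/0.1 [ 0.01 -0.    0.03]  shift/20mm [-0.066 -0.024  1.681]
```

jog_arm([
  {"grip": 48, "x": -0.06, "y": -0.02, "z": 0.1, "wx": 0, "wy": 0, "wz": 0.03},
  {"grip": 48, "x": 0, "y": 0, "z": 0.2, "wx": 0, "wy": 0, "wz": 0},
  {"grip": 48, "x": 0, "y": 0, "z": 0.2, "wx": 0, "wy": 0, "wz": 0},
  {"grip": 48, "x": 0, "y": 0, "z": 0.1, "wx": 0, "wy": 0, "wz": 0},
  {"grip": 48, "x": 0, "y": 0, "z": 0, "wx": 0, "wy": 0, "wz": 0},
  {"grip": 48, "x": 0, "y": 0, "z": 0, "wx": 0, "wy": 0, "wz": 0},
  {"grip": 48, "x": 0, "y": 0, "z": 0, "wx": 0, "wy": 0, "wz": 0},
])

```text
t: 71.78
eef_pos: [0.6393, -0.0038, 0.0957]
tool_rot: [2.306, 2.133, -0.0]
ft_force: [0.9, -0.7, -1.7]
finger_gap: 0.648
gripper_force: 63.8
```

```bash
python3 -c "
from h import *
place(2,55.5,0,-.3)"
```

```text
t 71.78 p [639.3  -3.8  95.7] yaw 1.4929 F [ 0.9 -0.7 -1.7] gap 55.4 q1,7 [-0.3   0.03]
turn/0.1 [0. 0. 0.]  shift/20mm [-0.012  0.023  2.011]
```

jog_arm([
  {"grip": 48, "x": -0.01, "y": 0.02, "z": 0.2, "wx": 0, "wy": 0, "wz": 0},
  {"grip": 48, "x": 0, "y": 0, "z": 0.3, "wx": 0, "wy": 0, "wz": 0},
  {"grip": 48, "x": 0, "y": 0, "z": 0.3, "wx": 0, "wy": 0, "wz": 0},
  {"grip": 48, "x": 0, "y": 0, "z": 0.3, "wx": 0, "wy": 0, "wz": 0},
  {"grip": 48, "x": 0, "y": 0, "z": 0.3, "wx": 0, "wy": 0, "wz": 0},
  {"grip": 48, "x": 0, "y": 0, "z": 0.2, "wx": 0, "wy": 0, "wz": 0},
  {"grip": 48, "x": 0, "y": 0, "z": 0, "wx": 0, "wy": 0, "wz": 0},
  {"grip": 48, "x": 0, "y": 0, "z": 0, "wx": 0, "wy": 0, "wz": 0},
])

```text
t: 72.45
eef_pos: [0.6394, -0.0041, 0.0633]
tool_rot: [-2.306, -2.133, 0.001]
ft_force: [0.5, -0.1, -0.9]
finger_gap: 0.646
gripper_force: 63.8
```

jog_arm([
  {"grip": 48, "x": 0, "y": 0, "z": 0, "wx": 0, "wy": 0, "wz": 0},
  {"grip": 48, "x": 0, "y": 0, "z": 0, "wx": 0, "wy": 0, "wz": 0},
])

```text
t: 72.62
eef_pos: [0.6399, -0.0041, 0.0641]
tool_rot: [2.306, 2.133, 0.001]
ft_force: [0.6, -0.4, -2.0]
finger_gap: 0.647
gripper_force: 63.8
```

```bash
python3 -c "
from h import *
place(2,55.5,0,-.3)"
```

```text
t 72.62 p [639.9  -4.1  64.1] yaw 1.4928 F [ 0.6 -0.4 -2. ] gap 55.2 q1,7 [-0.3   0.04]
turn/0.1 [ 0.01 -0.    0.  ]  shift/20mm [-0.001 -0.009  0.43 ]
```

jog_arm([
  {"grip": 48, "x": 0, "y": 0, "z": 0.15, "wx": 0, "wy": 0, "wz": 0},
  {"grip": 48, "x": 0, "y": 0, "z": 0.13, "wx": 0, "wy": 0, "wz": 0},
  {"grip": 48, "x": 0, "y": 0, "z": 0.1, "wx": 0, "wy": 0, "wz": 0},
  {"grip": 48, "x": 0, "y": 0, "z": 0.06, "wx": 0, "wy": 0, "wz": 0},
  {"grip": 48, "x": 0, "y": 0, "z": 0, "wx": 0, "wy": 0, "wz": 0},
  {"grip": 48, "x": 0, "y": 0, "z": 0, "wx": 0, "wy": 0, "wz": 0},
  {"grip": 48, "x": 0, "y": 0, "z": 0, "wx": 0, "wy": 0, "wz": 0},
])

```text
t: 73.2
eef_pos: [0.6397, -0.0041, 0.0555]
tool_rot: [2.306, 2.133, 0.001]
ft_force: [-3.2, -0.5, 5.8]
finger_gap: 0.646
gripper_force: 64.4
```

```bash
python3 -c "
from h import *
place(2,55.5,0,-.3)"
```

```text
t 73.20 p [639.7  -4.1  55.5] yaw 1.4928 F [-3.2 -0.5  5.8] gap 55.2 q1,7 [-0.29  0.04]
turn/0.1 [ 0. -0. -0.]  shift/20mm [-0.002 -0.001 -0.001]
```

Release, rise, and back off toward −y to look.

jog_arm([
  {"grip": 56, "x": 0, "y": 0, "z": 0, "wx": 0, "wy": 0, "wz": 0},
  {"grip": 62, "x": 0, "y": 0, "z": 0, "wx": 0, "wy": 0, "wz": 0},
  {"grip": 66, "x": 0, "y": 0, "z": 0, "wx": 0, "wy": 0, "wz": 0},
  {"grip": 68, "x": 0, "y": 0, "z": 0, "wx": 0, "wy": 0, "wz": 0},
  {"grip": 68, "x": 0, "y": 0, "z": 0, "wx": 0, "wy": 0, "wz": 0},
  {"grip": 68, "x": 0, "y": 0, "z": -0.3, "wx": 0, "wy": 0, "wz": 0},
  {"grip": 68, "x": 0, "y": 0, "z": -0.7, "wx": 0, "wy": 0, "wz": 0},
  {"grip": 68, "x": 0, "y": 0, "z": -1, "wx": 0, "wy": 0, "wz": 0},
])

```text
t: 73.87
eef_pos: [0.6384, -0.004, 0.0938]
tool_rot: [-2.305, -2.132, 0.005]
ft_force: [0.3, 0.8, 0.7]
finger_gap: 0.791
gripper_force: 0.0
```

jog_arm([
  {"grip": 68, "x": 0, "y": 0, "z": -1, "wx": 0, "wy": 0, "wz": 0},
  {"grip": 68, "x": 0, "y": 0, "z": -1, "wx": 0, "wy": 0, "wz": 0},
  {"grip": 68, "x": 0, "y": 0, "z": -1, "wx": 0, "wy": 0, "wz": 0},
  {"grip": 68, "x": -0.4, "y": -0.2, "z": -1, "wx": 0, "wy": 0, "wz": 0},
  {"grip": 68, "x": -0.9, "y": -0.5, "z": -1, "wx": 0, "wy": 0, "wz": 0},
  {"grip": 68, "x": -1, "y": -0.5, "z": -1, "wx": 0, "wy": 0, "wz": 0},
  {"grip": 68, "x": -1, "y": -0.5, "z": -1, "wx": 0, "wy": 0, "wz": 0},
  {"grip": 68, "x": -1, "y": -0.5, "z": -1, "wx": 0, "wy": 0, "wz": 0},
])

```text
t: 74.53
eef_pos: [0.5883, -0.0873, 0.2564]
tool_rot: [2.306, 2.133, 0.0]
ft_force: [0.4, 0.3, -0.7]
finger_gap: 0.796
gripper_force: 0.0
```

jog_arm([
  {"grip": 68, "x": -1, "y": -0.5, "z": -1, "wx": 0, "wy": 0, "wz": 0},
  {"grip": 68, "x": -1, "y": -0.3, "z": -1, "wx": 0, "wy": 0, "wz": 0},
  {"grip": 68, "x": -0.5, "y": 0, "z": -0.4, "wx": 0, "wy": 0, "wz": 0},
  {"grip": 68, "x": 0, "y": 0, "z": 0, "wx": 0, "wy": 0, "wz": 0},
  {"grip": 68, "x": 0, "y": 0, "z": 0, "wx": 0, "wy": 0, "wz": 0},
  {"grip": 68, "x": 0, "y": 0, "z": 0, "wx": 0, "wy": 0, "wz": 0},
  {"grip": 68, "x": 0, "y": 0, "z": 0, "wx": 0, "wy": 0, "wz": 0},
])

```text
t: 75.12
eef_pos: [0.5694, -0.1328, 0.301]
tool_rot: [-2.301, -2.135, 0.002]
ft_force: [0.0, 0.4, -0.2]
finger_gap: 0.797
gripper_force: 0.0
```

```bash
python3 -c "
from h import *
o,R=state();s=snapshot('wrist');save('w12',s);W=cloud(s,(o['eef_pos'],o['tool_rot']));slabchk(W)
T=snapshot('top');t=cloud(T);slabchk(t)
blobs(t,.1,.125,50,(t[...,1]>.2)&(t[...,1]<.46)&(t[...,0]>.3)&(t[...,0]<.7))
sc=snapshot('scene')['img']
cv2.imwrite('pics/fin.png',np.hstack([s['img'],sc])[:,:,::-1][:,:,:] if 0 else cv2.resize(np.hstack([s['img'][:300,60:460],sc[90:390-0,90:490][:294]if 0 else sc[84:384,90:490]]),(800,300))[:,:,::-1])
"
```

```text
t 75.12 p [ 569.4 -132.8  301. ] yaw 1.4956 F [ 0.   0.4 -0.2] gap 68.1 q1,7 [-0.18  0.2 ]
slab frame:
[203.  38.] 4014 [-59.4  10.7] [76.9 56.3] 1.569 z 0.0691
[285.   9.] 2083 [30.1 41.2] [115.4  16.7] 0.0 z 0.0689
[310.  75.] 5402 [ 61.2 -28.9] [115.1  56.4] -1.568 z 0.0691
[231. 105.] 4953 [-30.1 -58.2] [116.  56.] 0.016 z 0.0691
slab frame:
[268. 199.] 1913 [ 0.8 -0.4] [176.5 175.6] 1.57 z 0.0687
[283. 175.] 633 [ 61.7 -30.6] [115.3  56.9] -1.569 z 0.0689
[163. 233.] 280 [450.  333.4] [109.1  23.2] 1.245 z 0.1159
```

View pics/fin.png

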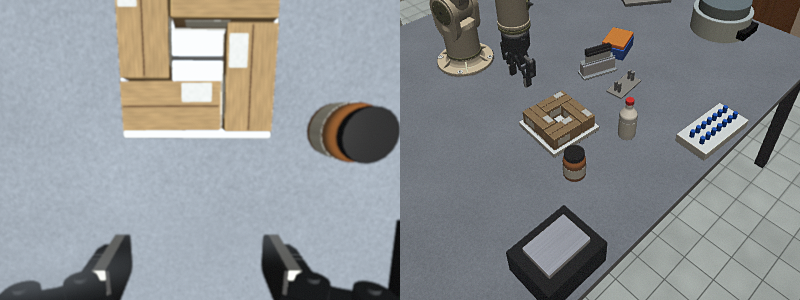

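The pinwheel is full and the scraper stands home in the holder. Checking margins against the slab's own edges.

```bash
python3 -c "
from h import *
a=-.078;c,s_=np.cos(a),np.sin(a)
def V(W):
  v=W.copy();d=W[...,:2]-[.5796,.0006];v[...,0]=d@[c,s_]*1000;v[...,1]=d@[-s_,c]*1000;return v
o,R=state();w=snapshot('wrist')
for n,W in(('w',cloud(w,(o['eef_pos'],o['tool_rot']))),('t',cloud(snapshot('top')))):
  v=V(W)
  for lo,hi,nm in((.012,.026,'slab'),(.06,.08,'cartons')):
    P=v[(W[...,2]>lo)&(W[...,2]<hi)&(abs(v[...,0])<108)&(abs(v[...,1])<108)]
    print(n,nm,np.percentile(P[:,:2],[.5,99.5],axis=0).round(1).tolist())
"
```

```text
t 75.27 p [ 569.3 -133.7  301.8] yaw 1.4946 F [ 0.4  0.2 -0.6] gap 68.2 q1,7 [-0.18  0.2 ]
w slab [[-96.5, -99.2], [97.1, 38.4]]
w cartons [[-86.6, -85.9], [87.9, 47.9]]
t slab [[-98.8, -100.6], [100.5, 98.5]]
t cartons [[-86.3, -87.4], [88.2, 86.5]]
```

```bash
python3 -c "
from h import *
print(finish_job())"
```

```text
the job is handed in; nothing more can be done
None
```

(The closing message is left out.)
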